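# Rack the reference tiles from the tilt-out bin

### The job

Get the colour-reference tiles ready beside the colorimeter. First clear the bench in front of the tilt-out bin by stacking every loose closed slide box squarely on the fixed one, in one column; then swing the bin forward to its stop by its handle, stand every tile from it on edge in a free slot of the wooden rack, right down in the slot and beside the tiles already there, and finally push the empty bin fully home. Do not knock over the jar or the beaker.

Things in the scene. Friction and masses are not known exactly. Their poses are not given: they have to be found in the camera images.
- tilt_bin (a joint): angle of the tilt-out bin: 0 closed (upright in its stand), 0.70 rad at its stop, swung forward toward the robot. Its hinge line runs along the stand's y axis through point bin_hinge, at the bottom of the bin's front. The hinge is stiff (about 0.45 N m of friction): the bin stays at whatever angle it is left; pulling or pushing the handle takes about 4 to 10 N
- bin_handle (a point): middle of the bin's steel handle, a level round bar 10 mm thick and 110 mm long, parallel to the hinge, 40 mm in front of the bin's front panel. Closed it lies 114 mm above the worktop, 40 mm before the hinge line and 100 mm above it; fully open it comes down to about 65 mm above the worktop, 95 mm before the hinge line. It turns with the bin
- bin_stand: grey sheet-metal stand of the bin, fixed to the worktop, 105 deep (x) x 206 wide (y) x 142 mm high, open in front, with a roof over the bin. Origin on the worktop below the hinge line, in the middle of its width; x points to the back, -x is the open front, z up. Tiles can be drawn from the bin only when it is swung forward
- bin_hinge (a point): point on the bin's hinge line, in the middle of its width, 14 mm above the worktop; axes as the stand's
- bin_floor (a point): middle of the bin's inner floor; turns with the bin (axes as the stand's when closed), 44 mm behind and 5 mm above the hinge line. Four compartments at y = -66, -22, 22, 66 mm, 16 mm wide, between ribs 30 mm high; front panel 65 mm and back wall 45 mm above the floor. A tile stands on edge in a compartment, normal along y, top edge 75 mm above the floor
- rack: slotted light-wood block, 90 (x) x 256 (y) x 40 mm high, 1.2 kg, standing loose on the worktop. Origin in the middle of its underside. Six slots run along its x axis, at y = -105, -63, -21, 21, 63, 105 mm, each 16 mm wide and 30 mm deep (slot floor 10 mm above the worktop, open at both ends); a tile standing in one has its centre 47.5 mm above the worktop and its normal along the rack's y axis
- case_base: closed brown wooden slide box, 66 (x) x 170 (y) x 33 mm high, fixed to the worktop: the foot of the column. Origin in the middle of its underside; the wooden sides lie 32 mm to -x and 34 mm to +x of it
- jar: small white plastic jar with a cap, 46 mm across, 70 mm high, a bystander. Origin under its middle, z up
- beaker: plastic beaker, 57 mm across, 70 mm high, a bystander. Origin under its middle, z up
- case_1: closed brown wooden slide box (its lid does not open), 66 (x) x 170 (y) x 33 mm high, 0.28 kg, lying loose on the worktop. Origin in the middle of its underside; the sides lie 32 mm to -x and 34 mm to +x of it
- case_2: closed brown wooden slide box (its lid does not open), 66 (x) x 170 (y) x 33 mm high, 0.28 kg, lying loose on the worktop. Origin in the middle of its underside; the sides lie 32 mm to -x and 34 mm to +x of it
- tile_1: flat square ceramic tile, white, 75 x 75 mm and 10 mm thick, 0.11 kg. Origin at its centre; its y axis is the normal of its faces, x and z run along its edges. Starts standing on edge in a compartment of the bin; may be absent
- tile_2: flat square ceramic tile, white, 75 x 75 mm and 10 mm thick, 0.11 kg. Origin at its centre; its y axis is the normal of its faces, x and z run along its edges. Starts standing on edge in a compartment of the bin; may be absent
- tile_3: flat square ceramic tile, white, 75 x 75 mm and 10 mm thick, 0.11 kg. Origin at its centre; its y axis is the normal of its faces, x and z run along its edges. Starts standing on edge in a compartment of the bin; may be absent
- tile_4: flat square ceramic tile, white, 75 x 75 mm and 10 mm thick, 0.11 kg. Origin at its centre; its y axis is the normal of its faces, x and z run along its edges. Starts standing on edge in a compartment of the bin; may be absent
- racked_1: flat square ceramic tile, white, 75 x 75 mm and 10 mm thick, 0.11 kg. Origin at its centre; its y axis is the normal of its faces, x and z run along its edges. Starts standing in a slot of the rack and belongs there; may be absent
- racked_2: flat square ceramic tile, white, 75 x 75 mm and 10 mm thick, 0.11 kg. Origin at its centre; its y axis is the normal of its faces, x and z run along its edges. Starts standing in a slot of the rack and belongs there; may be absent
- racked_3: flat square ceramic tile, white, 75 x 75 mm and 10 mm thick, 0.11 kg. Origin at its centre; its y axis is the normal of its faces, x and z run along its edges. Starts standing in a slot of the rack and belongs there; may be absent

How it is judged:
By the outcome, as a careful person would: the job done as asked, in the order asked, and still so for the second after the job is handed in, with the robot touching nothing.
Of tile_1, tile_2, tile_3, tile_4 only 3 to 4 are there at a start; the rules pass over those that are not, and their reading is None.
Of racked_1, racked_2, racked_3 only 1 to 2 are there at a start; the rules pass over those that are not, and their reading is None.
At some moment in a run one of rack may be knocked a few centimetres aside while the robot is not near it.
It also fails if it takes over 200 s, if anything falls off the work surface, if the arm or the gripper's body presses on something with over 40 N, if the wrist force passes 120 N, or if a joint passes its speed limit or range.

### The arm

A 6-joint arm with a two-finger parallel gripper is mounted at the origin on a cart in front of the work surface, level with it; the furniture and walls round the work are solid. World frame = base frame: x ahead of the robot, y to its left, z up, the work surface at z = 0. Lengths are in m, angles in degrees, forces in N, time in s.
With the tool pointing down it reaches from about 0.25 to 0.725 m from the base axis. Payload 9.7 kg.
Tool frame: the origin (TCP) lies on the centre line of the jaws, within the pads' length; the fingertips stand 19 mm ahead of it and the grasp point (between the pads) is the TCP (bot.tcp_to_tips is the z of the fingertips in the tool frame, in m); z points along the fingers, y is the line along which they close (so a half turn about z gives the same grasp; the last joint's range is limited). The gripper opens to 85 mm and grips with 20 to 120 N. Pads are 22 mm wide; open, the fingers measure 114 mm over their backs; the gripper's body (76 mm by 85 mm) begins 54 mm behind the grasp point. The pads swing forward as they close: fully open they stand 13 mm farther back than shut.
Start: joints at [-68.354, 4.979, 10.078, 95.1, 0, 90], TCP at [0.203, -0.511, 0.25] pointing down, gripper open.
Joint ranges: [-179.16, 179.16], [-48.56, 103.87], [-65.8, 70.77], [-126.05, 130.52], [-82.76, 87.17], [-180, 180]. Speed limits (degrees/s): [127.2, 127.2, 147.25, 180, 180, 180].

### API

Orientations are given as [roll, pitch, yaw] about the fixed x, y, z axes, in that order (R = Rz(yaw) Ry(pitch) Rx(roll)).
In Python, from workcell import bot gives the robot as it stands. The module is installed in compiled form; this text tells all that it offers.
- The arm moves only by the tool play_rows, never from a script. Its argument "increments" is a list of rows, each an object with "slide": the shift along the tool's x, y, z in mm, a list of three; "angular": the turn, a rotation vector about the tool's x, y, z in degrees, a list of three; "claw": the opening, from -1 (shut) to 1 (fully open). In form: [{"slide": [x, y, z], "angular": [rx, ry, rz], "claw": claw}, ...]. A call has 1 to 8 rows; each row shifts and turns the commanded pose from where the row before left it, along the tool's axes as they then stand; what a row does not reach is not made up. A row lasts 1/10 s, in which the tool goes at most 50 mm and 8.59 degrees, less where a joint would pass 70% of its speed; a pose out of reach is approached as far as the arm can. A call is refused whole if a number of a shift passes 50 or a number of a turn 8.59, either way. A call with a gripper value outside its range is refused whole. The fingers move at their own pace and stop on an object; "squeeze" is the grip in N (left out, the last holds). Time passes only in rows, so rows that do not move let the fingers close. It gives the time, the measured TCP pose, the force, the opening and the grip force at its end, in the units of the state.
- bot.get_obs(): the state, without advancing time (a new reading comes with each control period).
- bot.camera(name): name is "side" or "top" or "wrist"; returns the picture (420x560x3 uint8, red, green, blue); there is no depth.
- bot.camera_info(name): a dict with "fovy" (degrees; the focal length in pixels is half the picture's height over the tangent of half this angle, whatever the lens; pixels are square), "cx", "cy" (the principal point, pixels), "R" (3x3) and "t" (3): a world point X has camera coordinates R X + t. Camera axes: x right, y down, z forward; pixel columns grow to the right and rows downward; lengths in m; the calibration is good to about 2 mm. The wrist camera is an equidistant fisheye: a pixel r from the principal point sees the ray r / f radians off the axis. A picture is of the moment at which its call begins: read the wrist's pose just before it. camera_info takes no time and is no camera call; for the wrist camera it gives the pose at the moment of the call.
- bot.job_done(): hands the job in; it is judged then, once.
The state is a dict: "time": time; "q": joint angles; "qd": joint speeds; "joint_efforts": joint torques, N m; "ee_pos": TCP position; "tcp_rot": TCP orientation; "wrist_force": force on the tool from outside, world axes, zero at the start; "torque": the same for the moment, N m; "opening": finger opening in m; "grasp_force": force on a finger pad.
Only numpy, scipy, OpenCV 4.12 (cv2) and the standard library are available. Lean on these libraries where they do the work, as an engineer would, in place of code of your own. Each camera call takes 0.05 s, during which the arm holds its last target. There are 200 camera calls.

## Working session

There is one attempt and no reset: what is moved stays moved. The work goes in short steps, Python scripts to look and compute and a tool call to move; the robot and the scene stay as the last step left them, time stands still between calls to the robot, and variables do not carry over. Pictures are saved under pics/ and viewed, at most 14 in all, crops included, and the job is handed in when it is done.

Besides the shell and the picture viewer there is one more tool, called after "Call:" as name(argument=value, ...), one argument or row to a line, values as JSON. play_rows: Moves the arm, as the interface text tells. Its arguments: {"type":"object","properties":{"increments":{"type":"array"},"squeeze":{"type":"number"}},"required":["increments"]}

```bash
mkdir -p pics; cat > h.py <<'E'
import numpy as np, cv2
from workcell import bot
def info(n):
    i=bot.camera_info(n); f=210/np.tan(np.radians(i["fovy"])/2); return i,f
def snap(n,name):
    im=bot.camera(n); cv2.imwrite(f'pics/{name}.png',im[:,:,::-1]); return im
def ray(n,u,v,i=None):
    i,f=info(n); R=np.array(i["R"]);t=np.array(i["t"])
    x,y=u-i["cx"],v-i["cy"]
    if n=="wrist":
        r=np.hypot(x,y);th=r/f; d=np.array([np.sin(th)*x/max(r,1e-9),np.sin(th)*y/max(r,1e-9),np.cos(th)])
    else: d=np.array([x/f,y/f,1])
    return -R.T@t, R.T@d
def onz(n,u,v,z):
    c,d=ray(n,u,v); return c+d*(z-c[2])/d[2]
def proj(n,X):
    i,f=info(n); p=np.array(i["R"])@np.array(X)+np.array(i["t"])
    return f*p[0]/p[2]+i["cx"],f*p[1]/p[2]+i["cy"]
E
python3 - <<'E'
from h import *
for n in("top","side","wrist"):
    im=snap(n,n+"0"); i,f=info(n); print(n,f,i["cx"],i["cy"],-np.array(i["R"]).T@i["t"]); print(np.round(i["R"],3).tolist())
    if n!="wrist": cv2.imwrite(f'pics/{n}0b.png',cv2.resize(im[:,:,::-1],(800,600),interpolation=cv2.INTER_CUBIC))
print(bot.get_obs(), bot.tcp_to_tips)
E
```

```text
top 404.8871466165573 281.5956545078896 210.36775800209838 [0.44675085 0.15209587 1.08220626]
[[-0.013, -1.0, 0.008], [-0.994, 0.012, -0.107], [0.107, -0.009, -0.994]]
side 443.40500665598546 283.1188943176912 206.44096478769455 [-0.01932128  0.39175668  1.06176052]
[[-0.353, -0.936, 0.001], [-0.797, 0.3, -0.524], [0.49, -0.186, -0.851]]
wrist 325.19226210127806 279.27719121615064 214.35510212499608 [ 0.27257482 -0.4848063   0.3739216 ]
[[0.369, -0.93, -0.0], [-0.89, -0.353, 0.289], [-0.269, -0.107, -0.957]]
{'time': 0.15, 'q': array([-6.83540891e+01,  5.00250222e+00,  1.00469856e+01,  9.51007151e+01,
        2.04248922e-03,  9.00010133e+01]), 'qd': array([ 0.08276059, -0.00823683,  0.19623648, -0.030115  ,  0.00134052,
       -0.05292015]), 'joint_efforts': array([-4.18295303e-04, -5.20761967e+01,  4.65044653e+01,  1.38657721e-02,
       -4.07846335e-05,  1.16341667e-05]), 'ee_pos': array([ 0.20283022, -0.51106806,  0.24977781]), 'tcp_rot': array([-1.79943768e+02, -2.04149376e-03,  2.16448956e+01]), 'wrist_force': array([ 0.51460995, -0.4365766 , -0.10537472]), 'torque': array([0.01778142, 0.0030517 , 0.03909262]), 'grasp_force': 0.0, 'opening': 0.08560445127450385} 0.019
```

View pics/top0b.png

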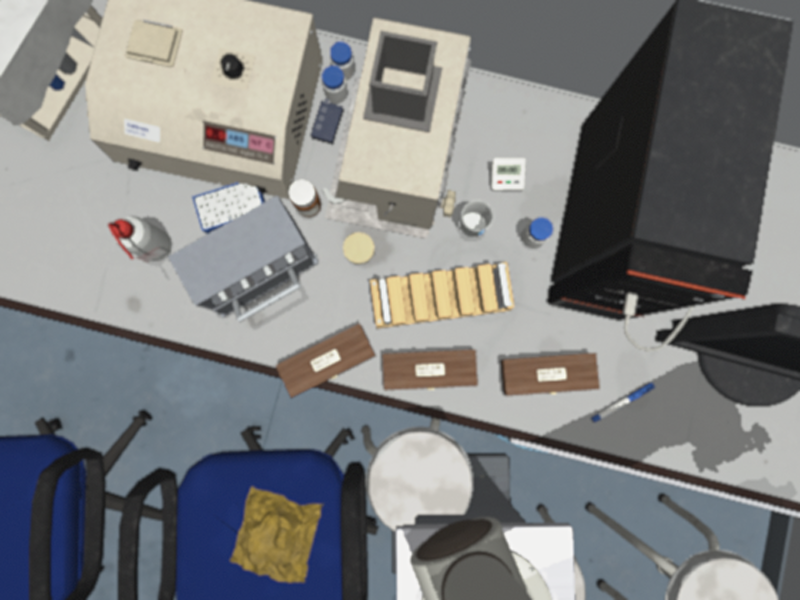

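View pics/side0b.png

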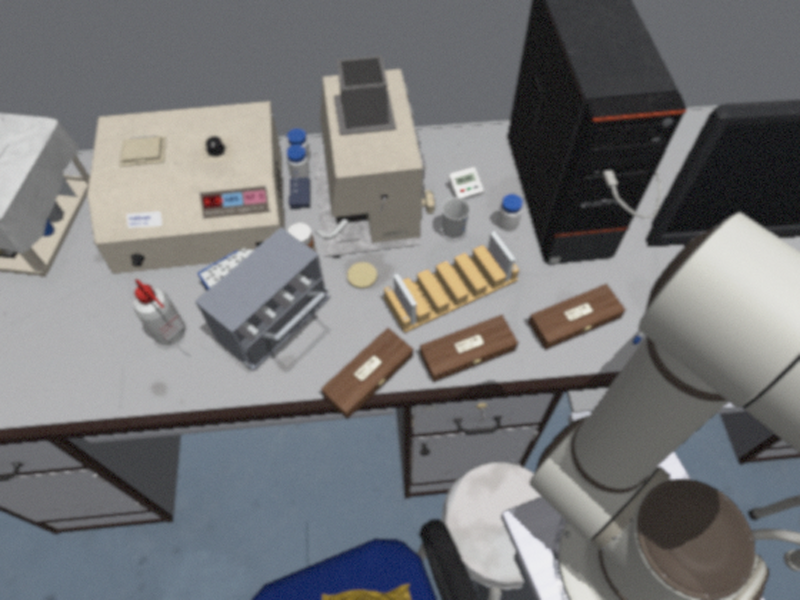

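```bash
python3 - <<'E'
import cv2
a=cv2.imread('pics/top0.png')[135:285,115:425]; b=cv2.imread('pics/side0.png')[150:295,135:445]
cv2.imwrite('pics/c1.png',cv2.resize(a,(800,387),interpolation=cv2.INTER_CUBIC))
cv2.imwrite('pics/c2.png',cv2.resize(b,(800,374),interpolation=cv2.INTER_CUBIC))
E
```

```text
(no output)
```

View pics/c1.png

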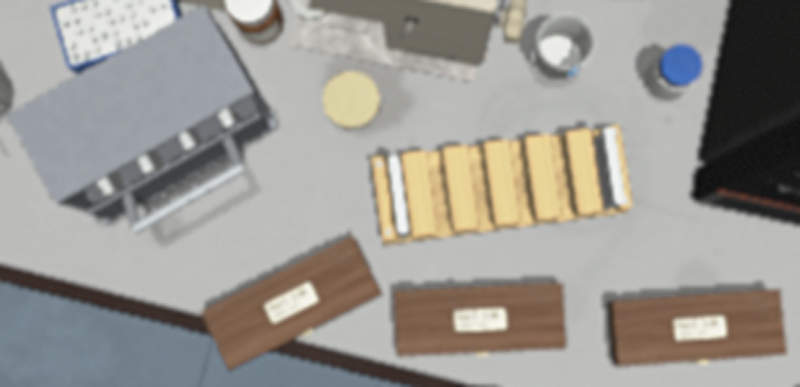

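View pics/c2.png

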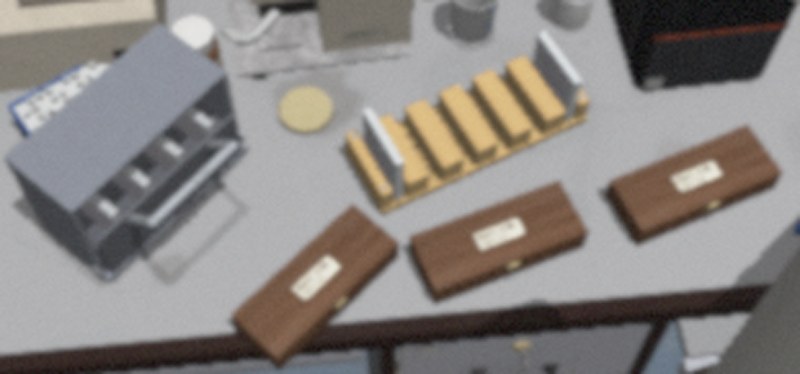

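```bash
cat > fit.py <<'E'
from h import *
from scipy.optimize import least_squares
def fit(name,pts,x0):
    # pts: (cam,(px,py) in crop,(lx,ly,z))
    off={'top':(115,135),'side':(135,150)}; s=800/310
    I={c:info(c) for c in off}
    def P(c,X):
        i,f=I[c]; p=np.array(i["R"])@X+np.array(i["t"]); return np.array([f*p[0]/p[2]+i["cx"],f*p[1]/p[2]+i["cy"]])
    def r(q):
        o=[]
        for c,(a,b),(lx,ly,z) in pts:
            X=np.array([q[0]+np.cos(q[2])*lx-np.sin(q[2])*ly,q[1]+np.sin(q[2])*lx+np.cos(q[2])*ly,z])
            o+=list(P(c,X)-[off[c][0]+a/s,off[c][1]+b/s])
        return np.array(o)
    R=least_squares(r,x0,loss='soft_l1'); print(name,R.x[:2].round(4),np.degrees(R.x[2]).round(2),'res',r(R.x).round(1).tolist())
    return R.x
def quad(c,pts,xs,ys,z): # order: far-left, far-right, near-right, near-left
    return [(c,p,(a,b,z)) for p,(a,b) in zip(pts,[(xs[1],ys[1]),(xs[1],ys[0]),(xs[0],ys[0]),(xs[0],ys[1])]) if p]
if __name__=='__main__':
    bx,by=(-.032,.034),(-.085,.085)
    fit('L',quad('top',[(204,313),(352,235),(381,294),(230,369)],bx,by,.033)+quad('side',[(237,316),(352,208),(398,245),None],bx,by,.033),[.27,.2,.4])
    fit('M',quad('top',[(393,288),(562,283),(566,347),(397,355)],bx,by,.033)+quad('side',[(411,236),(560,184),(587,228),None],bx,by,.033),[.27,.0,0])
    fit('R',quad('top',[(612,300),(779,290),(785,353),(617,364)],bx,by,.033)+quad('side',[(610,187),(750,128),(779,168),None],bx,by,.033),[.27,-.2,0])
    fit('rack',quad('top',[(370,157),(620,125),(632,208),(383,242)],(-.045,.045),(-.128,.128),.04),[.4,0,.1])
    fit('stand',quad('top',[(8,110),(205,8),(250,95),(62,200)],(0,.105),(-.103,.103),.142)+quad('side',[(8,158),(165,27),(222,72),(68,207)],(0,.105),(-.103,.103),.142),[.4,.3,.4])
    fit('handle',[('top',(134,225),(-.04,.055,.114)),('top',(243,172),(-.04,-.055,.114)),('side',(140,220),(-.04,.055,.114)),('side',(238,150),(-.04,-.055,.114))],[.4,.3,.4])
    s=800/310
    for n,u,v,z in[('disc',350,98,.07),('jar?',253,12,.07),('beaker',562,45,.07)]: print(n,onz('top',115+u/s,135+v/s,z).round(3))
E
python3 fit.py
```

```text
L [0.4505 0.2814] 26.33 res [-1.4, -0.0, 0.4, 0.2, 0.7, 0.1, -0.2, 1.4, -2.5, 0.2, 0.1, -1.7, 0.7, -0.8]
M [0.4333 0.0942] 1.68 res [0.2, 0.3, 0.4, -0.5, 0.3, 0.4, -0.4, 0.2, -1.2, -0.3, -0.5, -1.7, 0.6, 1.6]
R [ 0.4215 -0.124 ] 3.22 res [-0.4, 0.0, 0.2, -0.6, 0.6, 0.7, -0.1, 1.0, -0.7, -2.5, -1.2, -1.3, 1.3, 2.2]
rack [0.5696 0.0704] 7.0 res [-0.2, -0.6, 0.2, -1.1, 0.9, 0.7, -0.7, 0.8]
stand [0.5892 0.3872] 29.17 res [-0.8, -0.5, 0.1, -3.4, 4.0, 0.6, -0.8, 3.2, -2.6, -2.6, -2.1, -3.2, 4.8, 0.6, 3.3, 3.1]
handle [0.5861 0.3848] 24.12 res [-0.3, -0.7, -0.4, 0.7, 3.0, 0.1, -0.4, -0.2]
disc [0.652 0.22  0.07 ]
jar? [0.739 0.316 0.07 ]
beaker [0.703 0.01  0.07 ]
```

```bash
cat > plan.py <<'E'
import json
from h import *
from scipy.spatial.transform import Rotation as Ro
def plan(wps, start=None, step=45, cl=None):
    """wps: list of (xyz, rpy, step_mm|None, claw). prints rows, from measured pose"""
    o=bot.get_obs(); p=np.array(o["ee_pos"]); R=Ro.from_euler('xyz',o["tcp_rot"],degrees=True)
    if start: p=np.array(start[0],float);R=Ro.from_euler('xyz',start[1],degrees=True)
    rows=[]
    for tgt,rpy,st,cl in wps:
        tgt=np.array(tgt,float);T=Ro.from_euler('xyz',rpy,degrees=True)
        d=np.linalg.norm(tgt-p)*1e3; a=np.degrees((R.inv()*T).magnitude())
        n=max(1,int(np.ceil(max(d/(st or step),a/8)-1e-3)))
        for k in range(n):
            s=R.inv().apply(tgt-p)*1e3/(n-k); w=np.degrees((R.inv()*T).as_rotvec())/(n-k)
            # ask small rotation from frame, slide along tool axes as they stand
            s=s.round(1)+0; w=w.round(2)+0
            rows.append({"slide":s.tolist(),"angular":w.tolist(),"claw":cl})
            p=p+R.apply(s)/1e3; R=R*Ro.from_rotvec(np.radians(w))
    for k in range(0,len(rows),8): print(json.dumps(rows[k:k+8]).replace('.0,',',').replace('.0]',']'))
    print('end',p.round(4),R.as_euler('xyz',degrees=True).round(2))
def st():
    o=bot.get_obs(); print('t',round(o['time'],2),'p',o['ee_pos'].round(4),'r',o['tcp_rot'].round(2),'F',o['wrist_force'].round(1),'op',round(o['opening'],4),'g',round(o['grasp_force'],1),'q',o['q'].round(0))
E
python3 - <<'E'
from plan import *
plan([((.434,.094,.25),(180,0,91.7),45,1)])
E
```

```text
[{"slide": [29.2, -31.8, 0], "angular": [0, 0, -4.67], "claw": 1}, {"slide": [31.7, -29.3, 0], "angular": [0, 0, -4.67], "claw": 1}, {"slide": [34, -26.7, 0], "angular": [0, 0, -4.67], "claw": 1}, {"slide": [36, -23.8, 0], "angular": [0, 0, -4.67], "claw": 1}, {"slide": [37.9, -20.8, 0], "angular": [0, 0, -4.67], "claw": 1}, {"slide": [39.4, -17.6, 0], "angular": [0, 0, -4.67], "claw": 1}, {"slide": [40.7, -14.4, 0], "angular": [0, 0, -4.67], "claw": 1}, {"slide": [41.8, -11, 0], "angular": [0, -0.01, -4.67], "claw": 1}]
[{"slide": [42.5, -7.6, 0], "angular": [-0.01, -0.01, -4.67], "claw": 1}, {"slide": [43, -4.1, 0], "angular": [0, 0, -4.67], "claw": 1}, {"slide": [43.2, -0.5, 0], "angular": [-0.01, -0.01, -4.67], "claw": 1}, {"slide": [43.1, 3, 0], "angular": [0, 0, -4.67], "claw": 1}, {"slide": [42.7, 6.4, 0], "angular": [-0.01, -0.01, -4.67], "claw": 1}, {"slide": [42, 9.9, 0.1], "angular": [0, 0, -4.67], "claw": 1}, {"slide": [41, 13.3, 0], "angular": [-0.01, -0.01, -4.68], "claw": 1}]
end [0.434 0.094 0.25 ] [180.    0.   91.7]
```

Call:
play_rows(
  increments=[
    {"slide":[29,-32,0],"angular":[0,0,-4.7],"claw":1},
    {"slide":[32,-29,0],"angular":[0,0,-4.7],"claw":1},
    {"slide":[34,-27,0],"angular":[0,0,-4.7],"claw":1},
    {"slide":[36,-24,0],"angular":[0,0,-4.7],"claw":1},
    {"slide":[38,-21,0],"angular":[0,0,-4.7],"claw":1},
    {"slide":[39,-18,0],"angular":[0,0,-4.7],"claw":1},
    {"slide":[41,-14,0],"angular":[0,0,-4.7],"claw":1},
    {"slide":[42,-11,0],"angular":[0,0,-4.7],"claw":1},
  ],
)

```text
time: 0.95
ee_pos: [0.3255, -0.1859, 0.2502]
tcp_rot: [180.0, -0.0, 59.4]
wrist_force: [0.6, -0.4, -1.0]
opening: 0.0853
grasp_force: 0.0
```

Call:
play_rows(
  increments=[
    {"slide":[43,-8,0],"angular":[0,0,-4.7],"claw":1},
    {"slide":[43,-4,0],"angular":[0,0,-4.7],"claw":1},
    {"slide":[43,0,0],"angular":[0,0,-4.7],"claw":1},
    {"slide":[43,3,0],"angular":[0,0,-4.7],"claw":1},
    {"slide":[43,6,0],"angular":[0,0,-4.7],"claw":1},
    {"slide":[42,10,0],"angular":[0,0,-4.7],"claw":1},
    {"slide":[41,13,0],"angular":[0,0,-4.3],"claw":1},
    {"slide":[0,0,0],"angular":[0,0,0],"claw":1},
  ],
)

```text
time: 1.75
ee_pos: [0.4323, 0.0997, 0.2493]
tcp_rot: [-179.9, -0.0, 92.1]
wrist_force: [-0.9, 0.2, -1.0]
opening: 0.0853
grasp_force: 0.0
```

```bash
python3 - <<'E'
from plan import *
st()
i,f=info('wrist'); np.savez('w1.npz',R=i["R"],t=i["t"])
im=snap('wrist','w1'); st()
cv2.imwrite('pics/w1b.png',cv2.resize(im[:,:,::-1],(800,600),interpolation=cv2.INTER_CUBIC))
E
```

```text
t 1.75 p [0.4323 0.0997 0.2493] r [-1.7994e+02 -4.0000e-02  9.2150e+01] F [-0.9  0.2 -1. ] op 0.0853 g 0.0 q [ 13.  -9.  -4.  96.   0. 101.]
t 1.8 p [0.4316 0.0979 0.2495] r [-1.7991e+02  1.0000e-02  9.1980e+01] F [-0.3 -0.6  0.8] op 0.0852 g 0.0 q [ 13. -10.  -4.  96.   0. 101.]
```

View pics/w1b.png

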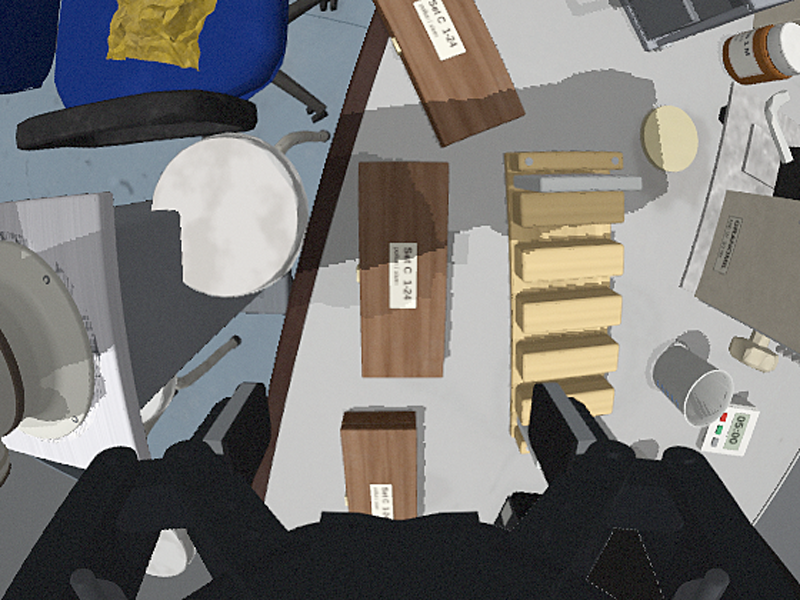

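```bash
cat >> plan.py <<'E'
def wz(file,u,v,z):
    d0=np.load(file); i,f=info('wrist'); x,y=u*.7-i["cx"],v*.7-i["cy"]; r=np.hypot(x,y); th=r/f
    d=np.array([np.sin(th)*x/r,np.sin(th)*y/r,np.cos(th)]); c=-d0['R'].T@d0['t']; d=d0['R'].T@d; return c+d*(z-c[2])/d[2]
def wq(name,file,pts,z):
    P=np.array([wz(file,u,v,z) for u,v in pts]); print(name,P[:,:2].round(4).tolist(),'mean',P.mean(0).round(4))
    return P
E
python3 - <<'E'
from plan import *
f='w1.npz'
def yaw(a,b): d=a-b; return round(np.degrees(np.arctan2(-d[0],d[1])),2)
P=wq('M',f,[(359,162),(448,162),(443,377),(363,377)],.033); print(yaw(P[0],P[3]),yaw(P[1],P[2]),np.linalg.norm(P[0]-P[1]),np.linalg.norm(P[0]-P[3]))
P=wq('R',f,[(342,428),(419,429)],.033)
P=wq('L near',f,[(443,147),(524,113)],.033)
P=wq('rack',f,[(505,152),(623,152)],.04)
P=wq('disc',f,[(642,138),(698,138)],.0)
P=wq('disc',f,[(642,138),(698,138)],.07)
E
```

```text
M [[0.4014, 0.1774], [0.4657, 0.1799], [0.4723, 0.011], [0.4074, 0.0086]] mean [0.4367 0.0942 0.033 ]
2.05 2.22 0.06439399783157719 0.1688883670684291
R [[0.3896, -0.0412], [0.4555, -0.0392]] mean [ 0.4225 -0.0402  0.033 ]
L near [[0.4616, 0.1907], [0.5205, 0.2212]] mean [0.4911 0.206  0.033 ]
rack [[0.5059, 0.19], [0.6003, 0.2009]] mean [0.5531 0.1954 0.04  ]
disc [[0.6389, 0.2194], [0.7009, 0.23]] mean [0.6699 0.2247 0.    ]
disc [[0.6, 0.2106], [0.6504, 0.2192]] mean [0.6252 0.2149 0.07  ]
```

Call:
play_rows(
  increments=[
    {"slide":[-4,4,40],"angular":[0,0,0],"claw":1},
    {"slide":[0,0,45],"angular":[0,0,0],"claw":1},
    {"slide":[0,0,45],"angular":[0,0,0],"claw":1},
    {"slide":[0,0,40],"angular":[0,0,0],"claw":1},
    {"slide":[0,0,30],"angular":[0,0,0],"claw":1},
    {"slide":[0,0,15],"angular":[0,0,0],"claw":1},
    {"slide":[0,0,8],"angular":[0,0,0],"claw":1},
    {"slide":[0,0,0],"angular":[0,0,0],"claw":1},
  ],
)

```text
time: 2.6
ee_pos: [0.4351, 0.0913, 0.0267]
tcp_rot: [-179.9, 0.0, 91.7]
wrist_force: [0.6, 0.1, 0.4]
opening: 0.0854
grasp_force: 0.0
```

Call:
play_rows(
  increments=[
    {"slide":[0,0,0],"angular":[0,0,0],"claw":0.5},
    {"slide":[0,0,0],"angular":[0,0,0],"claw":0.5},
    {"slide":[0,0,0],"angular":[0,0,0],"claw":0.4},
    {"slide":[0,0,0],"angular":[0,0,0],"claw":0.4},
  ],
  squeeze=25,
)

```text
time: 3.0
ee_pos: [0.4363, 0.092, 0.0286]
tcp_rot: [179.9, 0.0, 91.7]
wrist_force: [-2.0, -2.3, 7.6]
opening: 0.0655
grasp_force: 29.1
```

Call:
play_rows(
  increments=[
    {"slide":[0,0,-1],"angular":[0,0,0],"claw":0.4},
    {"slide":[0,0,-1],"angular":[0,0,0],"claw":0.4},
    {"slide":[0,0,0],"angular":[0,0,0],"claw":0.4},
  ],
)

```text
time: 3.3
ee_pos: [0.4356, 0.0921, 0.0293]
tcp_rot: [-180.0, -0.0, 91.8]
wrist_force: [1.1, -0.1, -2.0]
opening: 0.0655
grasp_force: 28.3
```

Call:
play_rows(
  increments=[
    {"slide":[0,0,-2],"angular":[0,0,0],"claw":0.4},
    {"slide":[0,0,-3],"angular":[0,0,0],"claw":0.4},
    {"slide":[0,0,-3],"angular":[0,0,0],"claw":0.4},
    {"slide":[0,0,0],"angular":[0,0,0],"claw":0.4},
  ],
  squeeze=40,
)

```text
time: 3.7
ee_pos: [0.4359, 0.0922, 0.0378]
tcp_rot: [180.0, -0.0, 91.7]
wrist_force: [-0.3, -0.8, -1.7]
opening: 0.0647
grasp_force: 53.7
```

Call:
play_rows(
  increments=[
    {"slide":[0,0,4],"angular":[0,0,0],"claw":0.4},
    {"slide":[0,0,4.5],"angular":[0,0,0],"claw":0.4},
    {"slide":[0,0,0],"angular":[0,0,0],"claw":1},
    {"slide":[0,0,0],"angular":[0,0,0],"claw":1},
    {"slide":[0,0,0],"angular":[0,0,0],"claw":1},
    {"slide":[0,0,-20],"angular":[0,0,0],"claw":1},
    {"slide":[0,0,-40],"angular":[0,0,0],"claw":1},
    {"slide":[-20,0,-45],"angular":[0,0,0],"claw":1},
  ],
)

```text
time: 4.5
ee_pos: [0.4354, 0.0728, 0.1341]
tcp_rot: [-179.9, -0.0, 91.9]
wrist_force: [0.9, -1.0, 0.7]
opening: 0.085
grasp_force: 0.0
```

Call:
play_rows(
  increments=[
    {"slide":[-45,0,-40],"angular":[0,0,0],"claw":1},
    {"slide":[-45,0,-40],"angular":[0,0,0],"claw":1},
    {"slide":[-45,0,-20],"angular":[0,0,0],"claw":1},
    {"slide":[-45,0,0],"angular":[0,0,0],"claw":1},
    {"slide":[-45,0,0],"angular":[0,0,0],"claw":1},
    {"slide":[-30,-2,0],"angular":[0,0,0],"claw":1},
    {"slide":[0,0,0],"angular":[0,0,0],"claw":1},
    {"slide":[0,0,0],"angular":[0,0,0],"claw":1},
  ],
)

```text
time: 5.3
ee_pos: [0.4414, -0.168, 0.2201]
tcp_rot: [-180.0, -0.0, 91.6]
wrist_force: [-0.2, 0.4, 0.2]
opening: 0.0853
grasp_force: 0.0
```

```bash
python3 - <<'E'
from plan import *
st()
i,f=info('wrist'); np.savez('w2.npz',R=i["R"],t=i["t"])
im=snap('wrist','w2')
cv2.imwrite('pics/w2b.png',cv2.resize(im[:,:,::-1],(800,600),interpolation=cv2.INTER_CUBIC))
E
```

```text
t 5.3 p [ 0.4414 -0.168   0.2201] r [-1.7998e+02 -2.0000e-02  9.1650e+01] F [-0.2  0.4  0.2] op 0.0853 g 0.0 q [-21.  -6.  -4.  92.   0.  68.]
```

View pics/w2b.png

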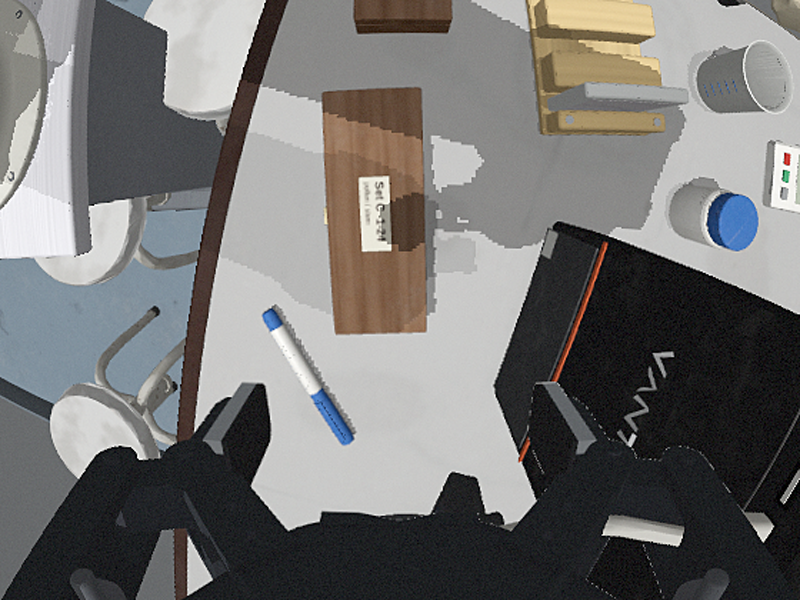

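```bash
python3 - <<'E'
from plan import *
f='w2.npz'
def yaw(a,b): d=a-b; return round(np.degrees(np.arctan2(-d[0],d[1])),2)
P=wq('R',f,[(323,91),(421,88),(426,332),(335,334)],.033); print(yaw(P[0],P[3]),yaw(P[1],P[2]),np.linalg.norm(P[0]-P[1]),np.linalg.norm(P[0]-P[3]))
P=wq('M',f,[(356,24),(452,22)],.033)
P=wq('jar',f,[(708,220),(758,220)],.07)
P=wq('rack',f,[(541,133),(664,130)],.04)
E
```

```text
R [[0.3887, -0.0421], [0.4534, -0.0393], [0.463, -0.2079], [0.3978, -0.2115]] mean [ 0.4257 -0.1252  0.033 ]
3.09 3.27 0.06472608583370061 0.16963505904419196
M [[0.4091, 0.0055], [0.4728, 0.0091]] mean [0.4409 0.0073 0.033 ]
jar [[0.6546, -0.1098], [0.7055, -0.1042]] mean [ 0.68  -0.107  0.07 ]
rack [[0.5336, -0.0648], [0.6294, -0.0497]] mean [ 0.5815 -0.0572  0.04  ]
```

```bash
python3 - <<'E'
from plan import *
d=(180,0,91.8)
plan([((.4362,.0930,.20),d,45,1),((.4362,.0930,.07),d,45,1),((.4362,.0930,.028),d,21,1)])
E
```

```text
[{"slide": [43.4, 0.4, 3.4], "angular": [0, 0, -0.01], "claw": 1}, {"slide": [43.4, 0.4, 3.4], "angular": [0, 0, -0.01], "claw": 1}, {"slide": [43.4, 0.5, 3.4], "angular": [0, 0, -0.01], "claw": 1}, {"slide": [43.4, 0.4, 3.4], "angular": [0, -0.01, -0.02], "claw": 1}, {"slide": [43.4, 0.5, 3.3], "angular": [0, 0, -0.01], "claw": 1}, {"slide": [43.4, 0.5, 3.3], "angular": [-0.01, -0.01, -0.02], "claw": 1}, {"slide": [0, 0, 43.3], "angular": [0, 0, 0], "claw": 1}, {"slide": [0, 0, 43.4], "angular": [0, 0, 0], "claw": 1}]
[{"slide": [0, 0, 43.3], "angular": [0, 0, 0], "claw": 1}, {"slide": [0, 0, 14], "angular": [0, 0, 0], "claw": 1}, {"slide": [0, 0, 14], "angular": [0, 0, 0], "claw": 1}, {"slide": [0, 0, 14], "angular": [0, 0, 0], "claw": 1}]
end [0.4362 0.093  0.028 ] [180.    0.   91.8]
```

Call:
play_rows(
  increments=[
    {"slide":[43.4,0.4,3.4],"angular":[0,0,0],"claw":1},
    {"slide":[43.4,0.4,3.4],"angular":[0,0,0],"claw":1},
    {"slide":[43.4,0.5,3.4],"angular":[0,0,0],"claw":1},
    {"slide":[43.4,0.4,3.4],"angular":[0,0,0],"claw":1},
    {"slide":[43.4,0.5,3.3],"angular":[0,0,0],"claw":1},
    {"slide":[43.4,0.5,3.3],"angular":[0,0,0],"claw":1},
    {"slide":[0,0,43],"angular":[0,0,0],"claw":1},
    {"slide":[0,0,43],"angular":[0,0,0],"claw":1},
  ],
)

```text
time: 6.15
ee_pos: [0.4363, 0.0957, 0.1139]
tcp_rot: [179.8, -0.0, 92.1]
wrist_force: [0.9, 0.1, 0.3]
opening: 0.0852
grasp_force: 0.0
```

Call:
play_rows(
  increments=[
    {"slide":[0,0,43],"angular":[0,0,0],"claw":1},
    {"slide":[0,0,20],"angular":[0,0,0],"claw":1},
    {"slide":[0,0,14],"angular":[0,0,0],"claw":1},
    {"slide":[0,0,8],"angular":[0,0,0],"claw":1},
    {"slide":[0,0,0],"angular":[0,0,0],"claw":0.5},
    {"slide":[0,0,0],"angular":[0,0,0],"claw":0.4},
    {"slide":[0,0,0],"angular":[0,0,0],"claw":0.4},
    {"slide":[0,0,0],"angular":[0,0,0],"claw":0.4},
  ],
  squeeze=40,
)

```text
time: 6.95
ee_pos: [0.4369, 0.0929, 0.0301]
tcp_rot: [179.9, -0.0, 91.7]
wrist_force: [-0.2, 0.9, 4.5]
opening: 0.065
grasp_force: 46.7
```

```bash
python3 - <<'E'
from plan import *
st(); o=bot.get_obs(); p=o['ee_pos']; z=p[2]
d=(180,0,93.2)
plan([((p[0],p[1],z+.07),o['tcp_rot'],25,.4),((.4257,-.1255,z+.07),d,35,.4),((.4257,-.1255,z+.045),d,25,.4),((.4257,-.1255,z+.034),d,6,.4)])
E
```

```text
t 6.95 p [0.4369 0.0929 0.0301] r [ 1.7991e+02 -3.0000e-02  9.1740e+01] F [-0.2  0.9  4.5] op 0.065 g 46.7 q [ 12.  -8. -27.  71.   0. 100.]
[{"slide": [0, 0, -23.3], "angular": [0, 0, 0], "claw": 0.4}, {"slide": [0, 0.1, -23.3], "angular": [0, 0, 0], "claw": 0.4}, {"slide": [0, 0, -23.4], "angular": [0, 0, 0], "claw": 0.4}, {"slide": [-31.1, -2.6, 0], "angular": [0.01, 0, -0.21], "claw": 0.4}, {"slide": [-31.1, -2.7, 0], "angular": [0.01, 0, -0.21], "claw": 0.4}, {"slide": [-31.1, -2.8, 0], "angular": [0.01, -0.01, -0.21], "claw": 0.4}, {"slide": [-31.1, -2.9, 0], "angular": [0.02, 0, -0.21], "claw": 0.4}, {"slide": [-31.1, -3, 0], "angular": [0.01, -0.01, -0.21], "claw": 0.4}]
[{"slide": [-31.1, -3.1, 0], "angular": [0.02, 0, -0.21], "claw": 0.4}, {"slide": [-31.1, -3.2, -0.1], "angular": [0.01, -0.01, -0.2], "claw": 0.4}, {"slide": [0, 0, 25], "angular": [0, 0, 0], "claw": 0.4}, {"slide": [0, 0, 5.5], "angular": [0, 0, 0], "claw": 0.4}, {"slide": [0, 0, 5.5], "angular": [0, 0, 0], "claw": 0.4}]
end [ 0.4257 -0.1255  0.0641] [180.    0.   93.2]
```

Call:
play_rows(
  increments=[
    {"slide":[0,0,-23],"angular":[0,0,0],"claw":0.4},
    {"slide":[0,0,-23],"angular":[0,0,0],"claw":0.4},
    {"slide":[0,0,-24],"angular":[0,0,0],"claw":0.4},
    {"slide":[-31.1,-2.6,0],"angular":[0,0,-0.2],"claw":0.4},
    {"slide":[-31.1,-2.7,0],"angular":[0,0,-0.2],"claw":0.4},
    {"slide":[-31.1,-2.8,0],"angular":[0,0,-0.2],"claw":0.4},
    {"slide":[-31.1,-2.9,0],"angular":[0,0,-0.2],"claw":0.4},
    {"slide":[-31.1,-3,0],"angular":[0,0,-0.2],"claw":0.4},
  ],
)

```text
time: 7.75
ee_pos: [0.428, -0.0645, 0.0993]
tcp_rot: [180.0, 0.0, 92.8]
wrist_force: [0.0, 0.7, -2.7]
opening: 0.0648
grasp_force: 46.1
```

Call:
play_rows(
  increments=[
    {"slide":[-31.1,-3.1,0],"angular":[0,0,-0.2],"claw":0.4},
    {"slide":[-31.1,-3.2,0],"angular":[0,0,-0.3],"claw":0.4},
    {"slide":[0,0,10],"angular":[0,0,0],"claw":0.4},
    {"slide":[0,0,10],"angular":[0,0,0],"claw":0.4},
    {"slide":[0,0,0],"angular":[0,0,0],"claw":0.4},
    {"slide":[0,0,0],"angular":[0,0,0],"claw":0.4},
  ],
)

```text
time: 8.35
ee_pos: [0.4247, -0.1248, 0.0787]
tcp_rot: [-180.0, -0.0, 93.3]
wrist_force: [0.4, -0.7, -2.2]
opening: 0.065
grasp_force: 46.0
```

```bash
python3 - <<'E'
from plan import *
st(); plan([((.4257,-.1255,.0645),(180,0,93.2),4,.4)])
E
```

```text
t 8.35 p [ 0.4247 -0.1248  0.0787] r [-1.7995e+02 -2.0000e-02  9.3310e+01] F [ 0.4 -0.7 -2.2] op 0.065 g 46.0 q [-16. -10. -23.  77.   0.  70.]
[{"slide": [-0.2, 0.2, 3.6], "angular": [-0.01, -0.01, 0.03], "claw": 0.4}, {"slide": [-0.2, 0.2, 3.5], "angular": [-0.01, 0, 0.03], "claw": 0.4}, {"slide": [-0.2, 0.3, 3.6], "angular": [-0.01, -0.01, 0.02], "claw": 0.4}, {"slide": [-0.2, 0.2, 3.5], "angular": [-0.02, 0, 0.03], "claw": 0.4}]
end [ 0.4257 -0.1255  0.0645] [180.   -0.   93.2]
```

Call:
play_rows(
  increments=[
    {"slide":[-0.2,0.2,3.5],"angular":[0,0,0],"claw":0.4},
    {"slide":[-0.2,0.2,3.5],"angular":[0,0,0],"claw":0.4},
    {"slide":[-0.2,0.2,3.5],"angular":[0,0,0],"claw":0.4},
    {"slide":[0,0.2,3.5],"angular":[0,0,0],"claw":0.4},
    {"slide":[0,0,1],"angular":[0,0,0],"claw":0.4},
    {"slide":[0,0,0],"angular":[0,0,0],"claw":0.4},
  ],
)

```text
time: 8.95
ee_pos: [0.4256, -0.1261, 0.0638]
tcp_rot: [-180.0, -0.0, 93.2]
wrist_force: [-0.2, 0.0, -2.3]
opening: 0.0651
grasp_force: 46.1
```

Call:
play_rows(
  increments=[
    {"slide":[0,0,1],"angular":[0,0,0],"claw":0.4},
    {"slide":[0,0,0],"angular":[0,0,0],"claw":0.4},
  ],
)

```text
time: 9.15
ee_pos: [0.4259, -0.1262, 0.0632]
tcp_rot: [180.0, 0.0, 93.2]
wrist_force: [-0.7, 1.0, -0.7]
opening: 0.0652
grasp_force: 46.3
```

Call:
play_rows(
  increments=[
    {"slide":[0,0,1],"angular":[0,0,0],"claw":0.4},
    {"slide":[0,0,0],"angular":[0,0,0],"claw":0.4},
  ],
)

```text
time: 9.35
ee_pos: [0.4259, -0.1262, 0.0632]
tcp_rot: [180.0, 0.0, 93.2]
wrist_force: [-5.0, 1.0, 9.2]
opening: 0.0649
grasp_force: 47.4
```

Call:
play_rows(
  increments=[
    {"slide":[0,0,-1],"angular":[0,0,0],"claw":1},
    {"slide":[0,0,0],"angular":[0,0,0],"claw":1},
    {"slide":[0,0,0],"angular":[0,0,0],"claw":1},
    {"slide":[0,0,-15],"angular":[0,0,0],"claw":1},
    {"slide":[0,0,-40],"angular":[0,0,0],"claw":1},
    {"slide":[0,0,-45],"angular":[0,0,0],"claw":1},
    {"slide":[0,0,-45],"angular":[0,0,0],"claw":1},
    {"slide":[0,0,-40],"angular":[0,0,0],"claw":1},
  ],
)

```text
time: 10.15
ee_pos: [0.4257, -0.1261, 0.2502]
tcp_rot: [179.9, 0.0, 93.2]
wrist_force: [0.8, 0.5, -1.0]
opening: 0.0854
grasp_force: 0.0
```

```bash
python3 - <<'E'
from plan import *
st(); plan([((.485,.21,.26),(180,0,116.3),48,1)])
E
```

```text
t 10.15 p [ 0.4257 -0.1261  0.2502] r [1.7994e+02 2.0000e-02 9.3240e+01] F [ 0.8  0.5 -1. ] op 0.0854 g 0.0 q [-17.  -9.  -4.  95.   0.  70.]
[{"slide": [41.5, 9.8, -1.2], "angular": [0.01, 0, -2.88], "claw": 1}, {"slide": [41, 11.8, -1.2], "angular": [0.01, 0, -2.88], "claw": 1}, {"slide": [40.3, 13.9, -1.2], "angular": [0.01, 0, -2.88], "claw": 1}, {"slide": [39.6, 15.9, -1.3], "angular": [0, 0.01, -2.88], "claw": 1}, {"slide": [38.7, 17.9, -1.2], "angular": [0.01, 0, -2.88], "claw": 1}, {"slide": [37.8, 19.8, -1.2], "angular": [0, 0.01, -2.89], "claw": 1}, {"slide": [36.8, 21.7, -1.3], "angular": [0.01, 0, -2.88], "claw": 1}, {"slide": [35.6, 23.5, -1.2], "angular": [0, 0.01, -2.89], "claw": 1}]
end [0.485 0.21  0.26 ] [180.   -0.  116.3]
```

Call:
play_rows(
  increments=[
    {"slide":[41.5,10,-1.2],"angular":[0,0,-2.9],"claw":1},
    {"slide":[41,12,-1.2],"angular":[0,0,-2.9],"claw":1},
    {"slide":[40,14,-1.2],"angular":[0,0,-2.9],"claw":1},
    {"slide":[40,16,-1.3],"angular":[0,0,-2.9],"claw":1},
    {"slide":[39,18,-1.2],"angular":[0,0,-2.9],"claw":1},
    {"slide":[38,20,-1.2],"angular":[0,0,-2.9],"claw":1},
    {"slide":[37,22,-1.3],"angular":[0,0,-2.9],"claw":1},
    {"slide":[36,23,-1.2],"angular":[0,0,-2.8],"claw":1},
  ],
)

```text
time: 10.95
ee_pos: [0.485, 0.2131, 0.2577]
tcp_rot: [180.0, 0.0, 116.5]
wrist_force: [2.2, -0.2, -0.0]
opening: 0.0854
grasp_force: 0.0
```

Call:
play_rows(
  increments=[
    {"slide":[0,0,0],"angular":[0,0,0],"claw":1},
    {"slide":[0,0,0],"angular":[0,0,0],"claw":1},
  ],
)

```text
time: 11.15
ee_pos: [0.4848, 0.212, 0.2572]
tcp_rot: [-179.9, 0.0, 116.4]
wrist_force: [-0.1, -0.2, 0.4]
opening: 0.0856
grasp_force: 0.0
```

```bash
python3 - <<'E'
from plan import *
st()
i,f=info('wrist'); np.savez('w3.npz',R=i["R"],t=i["t"])
im=snap('wrist','w3')
cv2.imwrite('pics/w3b.png',cv2.resize(im[:,:,::-1],(800,600),interpolation=cv2.INTER_CUBIC))
E
```

```text
t 11.15 p [0.4848 0.212  0.2572] r [-1.7993e+02  1.0000e-02  1.1644e+02] F [-0.1 -0.2  0.4] op 0.0856 g 0.0 q [24.  2.  8. 96. -0. 87.]
```

View pics/w3b.png

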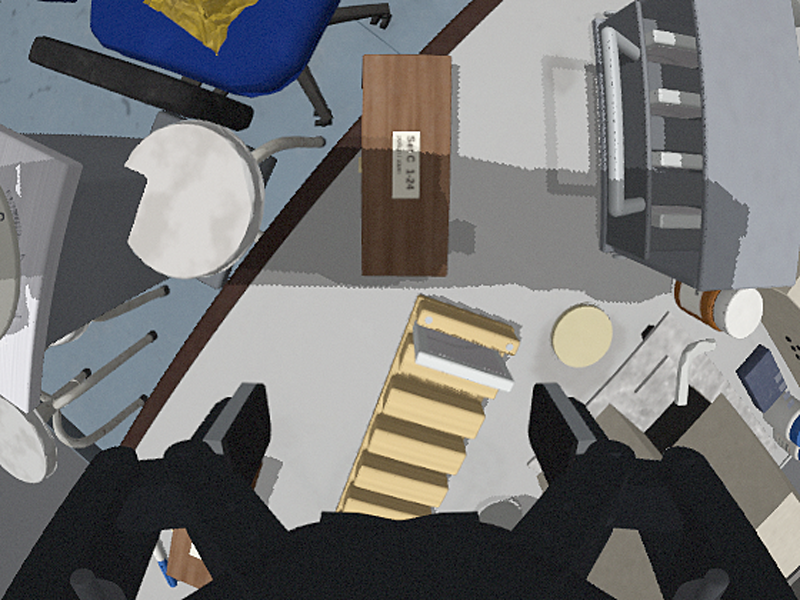

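```bash
python3 - <<'E'
from plan import *
f='w3.npz'
def yaw(a,b): d=a-b; return round(np.degrees(np.arctan2(-d[0],d[1])),2)
P=wq('L',f,[(362,57),(450,56),(447,276),(362,275)],.033); print(yaw(P[0],P[3]),yaw(P[1],P[2]),np.linalg.norm(P[0]-P[1]),np.linalg.norm(P[0]-P[3]))
P=wq('handle',f,[(617,35),(616,120),(617,207)],.114);print(yaw(P[0],P[2]),np.linalg.norm(P[0]-P[2]))
P=wq('standbase',f,[(601,18),(602,245)],.0);print(yaw(P[0],P[1]),np.linalg.norm(P[0]-P[1]))
P=wq('roof',f,[(693,2),(694,285)],.142);print(yaw(P[0],P[1]),np.linalg.norm(P[0]-P[1]))
P=wq('rack end',f,[(420,297),(520,330)],.04)
P=wq('disc',f,[(553,335),(612,335)],.0)
st(); plan([((P[0][0]*0+.0,0,0),(180,0,116),45,1)]) if 0 else None
E
```

```text
L [[0.3899, 0.3423], [0.4476, 0.3723], [0.5222, 0.2209], [0.4632, 0.1923]] mean [0.4557 0.2819 0.033 ]
26.01 26.22 0.06499557424349596 0.16694628049773427
handle [[0.5314, 0.4191], [0.5544, 0.3686], [0.581, 0.3216]] mean [0.5556 0.3698 0.114 ]
26.98 0.10940670587652283
standbase [[0.5448, 0.4853], [0.6397, 0.3041]] mean [0.5923 0.3947 0.    ]
27.64 0.20451929490225731
roof [[0.5577, 0.459], [0.6416, 0.3051]] mean [0.5997 0.382  0.142 ]
28.58 0.17527820366801264
rack end [[0.51, 0.1982], [0.5943, 0.2097]] mean [0.5522 0.2039 0.04  ]
disc [[0.6417, 0.2115], [0.6966, 0.2377]] mean [0.6691 0.2246 0.    ]
t 11.2 p [0.4848 0.2111 0.2575] r [-1.7996e+02  1.0000e-02  1.1636e+02] F [0.5 0.5 0.5] op 0.0854 g 0.0 q [24.  2.  8. 96. -0. 87.]
```

```bash
python3 - <<'E'
from plan import *
d=(180,0,116.1)
plan([((.4557,.2819,.20),d,45,1),((.4557,.2819,.07),d,45,1),((.4557,.2819,.0275),d,15,1)])
print();d2=(180,0,93.2)
plan([((.4557,.2819,.128),d,25,.4),((.4256,-.1262,.132),d2,35,.4),((.4256,-.1262,.105),d2,15,.4)],start=((.4557,.2819,.0285),d))
E
```

```text
[{"slide": [25.5, 1.8, 19.2], "angular": [-0.01, 0, 0.09], "claw": 1}, {"slide": [25.4, 1.7, 19.2], "angular": [-0.02, 0.01, 0.09], "claw": 1}, {"slide": [25.5, 1.7, 19.1], "angular": [-0.01, 0, 0.08], "claw": 1}, {"slide": [0, 0, 43.3], "angular": [0, 0, 0], "claw": 1}, {"slide": [0, 0, 43.4], "angular": [0, 0, 0], "claw": 1}, {"slide": [0, 0, 43.3], "angular": [0, 0, 0], "claw": 1}, {"slide": [0, 0, 14.2], "angular": [0, 0, 0], "claw": 1}, {"slide": [0, 0, 14.2], "angular": [0, 0, 0], "claw": 1}]
[{"slide": [0, 0, 14.1], "angular": [0, 0, 0], "claw": 1}]
end [0.4556 0.2819 0.0275] [-180.     0.   116.1]

[{"slide": [0, 0, -24.9], "angular": [0, 0, 0], "claw": 0.4}, {"slide": [0, 0, -24.9], "angular": [0, 0, 0], "claw": 0.4}, {"slide": [0, 0, -24.8], "angular": [0, 0, 0], "claw": 0.4}, {"slide": [0, 0, -24.9], "angular": [0, 0, 0], "claw": 0.4}, {"slide": [-29.4, -17.2, -0.3], "angular": [0, 0, 1.91], "claw": 0.4}, {"slide": [-30, -16.2, -0.3], "angular": [0, 0, 1.91], "claw": 0.4}, {"slide": [-30.5, -15.2, -0.3], "angular": [0, 0, 1.91], "claw": 0.4}, {"slide": [-31, -14.2, -0.3], "angular": [0, 0, 1.91], "claw": 0.4}]
[{"slide": [-31.5, -13.2, -0.4], "angular": [0, 0, 1.91], "claw": 0.4}, {"slide": [-31.9, -12.1, -0.3], "angular": [0, 0, 1.91], "claw": 0.4}, {"slide": [-32.3, -11, -0.4], "angular": [0, 0, 1.91], "claw": 0.4}, {"slide": [-32.6, -9.9, -0.3], "angular": [0, 0, 1.91], "claw": 0.4}, {"slide": [-32.9, -8.9, -0.4], "angular": [0, 0, 1.91], "claw": 0.4}, {"slide": [-33.2, -7.7, -0.3], "angular": [0, 0, 1.9], "claw": 0.4}, {"slide": [-33.5, -6.7, -0.4], "angular": [0, 0, 1.91], "claw": 0.4}, {"slide": [-33.6, -5.5, -0.3], "angular": [0, 0, 1.9], "claw": 0.4}]
[{"slide": [0, 0, 13.5], "angular": [0, 0, 0], "claw": 0.4}, {"slide": [0, 0, 13.5], "angular": [0, 0, 0], "claw": 0.4}]
end [ 0.4256 -0.1262  0.105 ] [180.    0.   93.2]
```

Call:
play_rows(
  increments=[
    {"slide":[25.5,1.8,19.2],"angular":[0,0,0.1],"claw":1},
    {"slide":[25.4,1.7,19.2],"angular":[0,0,0.1],"claw":1},
    {"slide":[25.5,1.7,19.1],"angular":[0,0,0.1],"claw":1},
    {"slide":[0,0,43],"angular":[0,0,0],"claw":1},
    {"slide":[0,0,43],"angular":[0,0,0],"claw":1},
    {"slide":[0,0,43],"angular":[0,0,0],"claw":1},
    {"slide":[0,0,20],"angular":[0,0,0],"claw":1},
    {"slide":[0,0,14],"angular":[0,0,0],"claw":1},
  ],
)

```text
time: 12.0
ee_pos: [0.4553, 0.2803, 0.0356]
tcp_rot: [-179.9, 0.0, 115.9]
wrist_force: [0.4, 0.6, 0.8]
opening: 0.0852
grasp_force: 0.0
```

Call:
play_rows(
  increments=[
    {"slide":[0,0,9],"angular":[0,0,0],"claw":1},
    {"slide":[0,0,0],"angular":[0,0,0],"claw":1},
    {"slide":[0,0,0],"angular":[0,0,0],"claw":0.5},
    {"slide":[0,0,0],"angular":[0,0,0],"claw":0.4},
    {"slide":[0,0,0],"angular":[0,0,0],"claw":0.4},
    {"slide":[0,0,0],"angular":[0,0,0],"claw":0.4},
    {"slide":[0,0,0],"angular":[0,0,0],"claw":0.4},
  ],
  squeeze=40,
)

```text
time: 12.7
ee_pos: [0.4566, 0.2824, 0.03]
tcp_rot: [179.9, 0.0, 116.0]
wrist_force: [0.2, -2.3, 6.1]
opening: 0.0649
grasp_force: 46.1
```

Call:
play_rows(
  increments=[
    {"slide":[0,0,-1],"angular":[0,0,0],"claw":0.4},
    {"slide":[0,0,-2],"angular":[0,0,0],"claw":0.4},
    {"slide":[0,0,0],"angular":[0,0,0],"claw":0.4},
  ],
)

```text
time: 13.0
ee_pos: [0.4558, 0.2821, 0.0314]
tcp_rot: [-180.0, -0.0, 116.0]
wrist_force: [-0.1, 0.6, -4.1]
opening: 0.0651
grasp_force: 45.1
```

Call:
play_rows(
  increments=[
    {"slide":[0,0,-24],"angular":[0,0,0],"claw":0.4},
    {"slide":[0,0,-25],"angular":[0,0,0],"claw":0.4},
    {"slide":[0,0,-25],"angular":[0,0,0],"claw":0.4},
    {"slide":[0,0,-24],"angular":[0,0,0],"claw":0.4},
    {"slide":[-29.4,-17.2,-0.3],"angular":[0,0,1.9],"claw":0.4},
    {"slide":[-30,-16.2,-0.3],"angular":[0,0,1.9],"claw":0.4},
    {"slide":[-30.5,-15.2,-0.3],"angular":[0,0,1.9],"claw":0.4},
    {"slide":[-31,-14.2,-0.3],"angular":[0,0,1.9],"claw":0.4},
  ],
)

```text
time: 13.8
ee_pos: [0.4453, 0.1449, 0.1303]
tcp_rot: [-180.0, 0.0, 108.4]
wrist_force: [1.2, -0.7, -2.7]
opening: 0.0652
grasp_force: 46.8
```

Call:
play_rows(
  increments=[
    {"slide":[-31.5,-13.2,-0.3],"angular":[0,0,1.9],"claw":0.4},
    {"slide":[-31.9,-12.1,-0.3],"angular":[0,0,1.9],"claw":0.4},
    {"slide":[-32.3,-11,-0.3],"angular":[0,0,1.9],"claw":0.4},
    {"slide":[-32.6,-9.9,-0.3],"angular":[0,0,1.9],"claw":0.4},
    {"slide":[-32.9,-8.9,-0.3],"angular":[0,0,1.9],"claw":0.4},
    {"slide":[-33.2,-7.7,-0.3],"angular":[0,0,1.9],"claw":0.4},
    {"slide":[-33.5,-6.7,-0.4],"angular":[0,0,1.9],"claw":0.4},
    {"slide":[-33.6,-5.5,-0.3],"angular":[0,0,1.9],"claw":0.4},
  ],
)

```text
time: 14.6
ee_pos: [0.4253, -0.1273, 0.133]
tcp_rot: [180.0, -0.0, 93.2]
wrist_force: [-0.8, -0.0, -4.3]
opening: 0.0651
grasp_force: 46.8
```

Call:
play_rows(
  increments=[
    {"slide":[0,0,8],"angular":[0,0,0],"claw":0.4},
    {"slide":[0,0,8],"angular":[0,0,0],"claw":0.4},
    {"slide":[0,0,0],"angular":[0,0,0],"claw":0.4},
    {"slide":[0,0,0],"angular":[0,0,0],"claw":0.4},
  ],
)

```text
time: 15.0
ee_pos: [0.4256, -0.1251, 0.1167]
tcp_rot: [-180.0, -0.0, 93.3]
wrist_force: [-0.6, -0.2, -3.3]
opening: 0.0651
grasp_force: 46.7
```

```bash
python3 - <<'E'
from plan import *
st(); plan([((.4257,-.1257,.0970),(180,0,93.2),4,.4)])
E
```

```text
t 15.0 p [ 0.4256 -0.1251  0.1167] r [-1.7996e+02 -2.0000e-02  9.3330e+01] F [-0.6 -0.2 -3.3] op 0.0651 g 46.7 q [-16. -10. -19.  81.   0.  70.]
[{"slide": [-0.1, 0, 3.9], "angular": [-0.01, 0, 0.03], "claw": 0.4}, {"slide": [-0.1, 0, 4], "angular": [-0.01, -0.01, 0.03], "claw": 0.4}, {"slide": [-0.1, 0, 3.9], "angular": [-0.01, 0, 0.02], "claw": 0.4}, {"slide": [-0.1, 0, 4], "angular": [-0.01, -0.01, 0.03], "claw": 0.4}, {"slide": [-0.2, 0.1, 3.9], "angular": [0, 0, 0.02], "claw": 0.4}]
end [ 0.4257 -0.1257  0.097 ] [-180.    -0.    93.2]
```

Call:
play_rows(
  increments=[
    {"slide":[0,0,5],"angular":[0,0,0],"claw":0.4},
    {"slide":[0,0,5],"angular":[0,0,0],"claw":0.4},
    {"slide":[0,0,5],"angular":[0,0,0],"claw":0.4},
    {"slide":[0,0,4],"angular":[0,0,0],"claw":0.4},
    {"slide":[0,0,1],"angular":[0,0,0],"claw":0.4},
    {"slide":[0,0,0],"angular":[0,0,0],"claw":0.4},
  ],
)

```text
time: 15.6
ee_pos: [0.4256, -0.126, 0.0968]
tcp_rot: [-180.0, -0.0, 93.2]
wrist_force: [-0.1, 1.2, -3.9]
opening: 0.0651
grasp_force: 46.8
```

Call:
play_rows(
  increments=[
    {"slide":[0,0,1],"angular":[0,0,0],"claw":0.4},
    {"slide":[0,0,0],"angular":[0,0,0],"claw":0.4},
  ],
)

```text
time: 15.8
ee_pos: [0.4259, -0.1261, 0.0963]
tcp_rot: [180.0, 0.0, 93.2]
wrist_force: [-0.5, 1.1, -2.6]
opening: 0.0655
grasp_force: 46.9
```

Call:
play_rows(
  increments=[
    {"slide":[0,0,1],"angular":[0,0,0],"claw":0.4},
    {"slide":[0,0,0],"angular":[0,0,0],"claw":0.4},
    {"slide":[0,0,-1],"angular":[0,0,0],"claw":1},
    {"slide":[0,0,0],"angular":[0,0,0],"claw":1},
    {"slide":[0,0,0],"angular":[0,0,0],"claw":1},
    {"slide":[0,0,-15],"angular":[0,0,0],"claw":1},
    {"slide":[0,0,-40],"angular":[0,0,0],"claw":1},
    {"slide":[0,0,-40],"angular":[0,0,0],"claw":1},
  ],
)

```text
time: 16.6
ee_pos: [0.4252, -0.1259, 0.1927]
tcp_rot: [-180.0, -0.0, 93.2]
wrist_force: [0.5, -0.1, 0.0]
opening: 0.085
grasp_force: 0.0
```

Call:
play_rows(
  increments=[
    {"slide":[0,0,-40],"angular":[0,0,0],"claw":1},
    {"slide":[-40,0,0],"angular":[0,0,0],"claw":1},
    {"slide":[-40,0,0],"angular":[0,0,0],"claw":1},
    {"slide":[0,0,0],"angular":[0,0,0],"claw":1},
  ],
)

```text
time: 17.0
ee_pos: [0.4304, -0.2091, 0.2319]
tcp_rot: [180.0, 0.1, 93.1]
wrist_force: [-0.0, 0.6, -0.2]
opening: 0.0854
grasp_force: 0.0
```

```bash
python3 - <<'E'
from plan import *
st()
i,f=info('wrist'); np.savez('w4.npz',R=i["R"],t=i["t"])
im=snap('wrist','w4')
cv2.imwrite('pics/w4b.png',cv2.resize(im[:,:,::-1],(800,600),interpolation=cv2.INTER_CUBIC))
E
```

```text
t 17.0 p [ 0.4304 -0.2091  0.2319] r [1.7996e+02 8.0000e-02 9.3080e+01] F [-0.   0.6 -0.2] op 0.0854 g 0.0 q [-26.  -5.  -2.  93.  -0.  61.]
```

View pics/w4b.png

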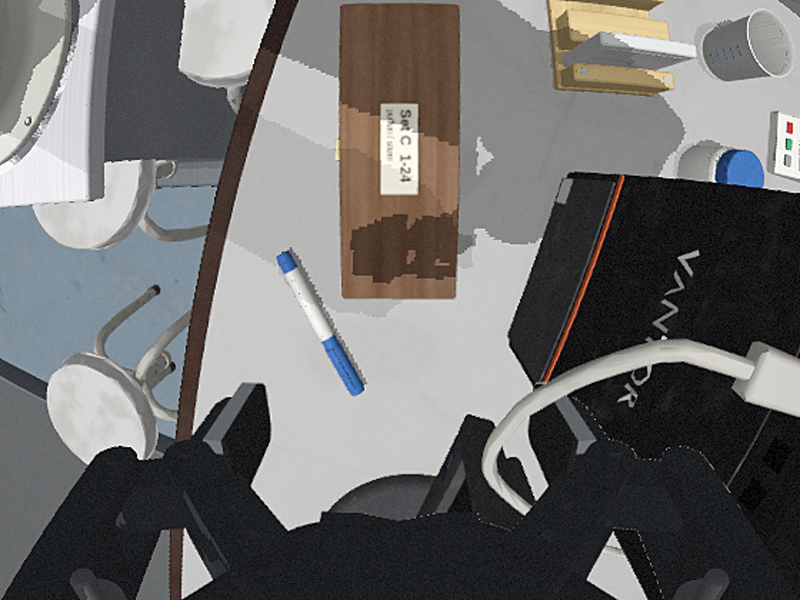

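```bash
python3 - <<'E'
from plan import *
P=wq('T','w4.npz',[(341,4),(461,4),(458,298),(343,298)],.099)
H=np.array([.592,.389]); y=np.radians(27.4); ex=np.array([np.cos(y),np.sin(y)])
d=(180,0,117.4)
def W(x,z): return (*(H+ex*x),z)
plan([(W(-.04,.22),d,47,-.15),(W(-.04,.14),d,40,-.15),(W(-.04,.116),d,12,-.15)])
E
```

```text
T [[0.3907, -0.0418], [0.4569, -0.0381], [0.4658, -0.2074], [0.3995, -0.211]] mean [ 0.4282 -0.1246  0.099 ]
[{"slide": [43.9, 12.1, 0.9], "angular": [0, 0, -1.87], "claw": -0.15}, {"slide": [43.5, 13.5, 0.9], "angular": [0, 0, -1.87], "claw": -0.15}, {"slide": [43, 14.9, 0.9], "angular": [0, 0, -1.87], "claw": -0.15}, {"slide": [42.5, 16.3, 0.9], "angular": [0, 0, -1.87], "claw": -0.15}, {"slide": [41.9, 17.7, 0.9], "angular": [0, 0, -1.87], "claw": -0.15}, {"slide": [41.3, 19.1, 0.9], "angular": [0, 0, -1.87], "claw": -0.15}, {"slide": [40.7, 20.4, 0.9], "angular": [0, 0, -1.87], "claw": -0.15}, {"slide": [40, 21.7, 0.9], "angular": [0, 0, -1.87], "claw": -0.15}]
[{"slide": [39.3, 23, 0.9], "angular": [0, 0, -1.87], "claw": -0.15}, {"slide": [38.5, 24.3, 0.9], "angular": [0, 0, -1.87], "claw": -0.15}, {"slide": [37.7, 25.5, 0.9], "angular": [0, 0, -1.87], "claw": -0.15}, {"slide": [36.8, 26.8, 0.9], "angular": [0, 0.01, -1.87], "claw": -0.15}, {"slide": [35.9, 28, 0.8], "angular": [0, 0, -1.88], "claw": -0.15}, {"slide": [0, 0, 40], "angular": [0, 0, 0], "claw": -0.15}, {"slide": [0, -0.1, 40], "angular": [0, 0, 0], "claw": -0.15}, {"slide": [0, 0, 8], "angular": [0, 0, 0], "claw": -0.15}]
[{"slide": [0, 0, 8], "angular": [0, 0, 0], "claw": -0.15}, {"slide": [0, 0, 8], "angular": [0, 0, 0], "claw": -0.15}]
end [0.5564 0.3706 0.116 ] [180.    0.  117.4]
```

Call:
play_rows(
  increments=[
    {"slide":[44,12,0.9],"angular":[0,0,-1.9],"claw":-0.15},
    {"slide":[43.5,13.5,0.9],"angular":[0,0,-1.9],"claw":-0.15},
    {"slide":[43,15,0.9],"angular":[0,0,-1.9],"claw":-0.15},
    {"slide":[42.5,16,0.9],"angular":[0,0,-1.9],"claw":-0.15},
    {"slide":[42,18,0.9],"angular":[0,0,-1.9],"claw":-0.15},
    {"slide":[41,19,0.9],"angular":[0,0,-1.9],"claw":-0.15},
    {"slide":[41,20,0.9],"angular":[0,0,-1.9],"claw":-0.15},
    {"slide":[40,22,0.9],"angular":[0,0,-1.9],"claw":-0.15},
  ],
)

```text
time: 17.85
ee_pos: [0.5054, 0.1531, 0.2248]
tcp_rot: [180.0, -0.0, 108.6]
wrist_force: [0.6, -2.4, 0.6]
opening: 0.0361
grasp_force: 0.0
```

Call:
play_rows(
  increments=[
    {"slide":[39,23,0.9],"angular":[0,0,-1.9],"claw":-0.15},
    {"slide":[38.5,24,0.9],"angular":[0,0,-1.9],"claw":-0.15},
    {"slide":[38,25.5,0.9],"angular":[0,0,-1.9],"claw":-0.15},
    {"slide":[37,27,0.9],"angular":[0,0,-1.8],"claw":-0.15},
    {"slide":[36,28,0.9],"angular":[0,0,-1.7],"claw":-0.15},
    {"slide":[0,0,0],"angular":[0,0,0],"claw":-0.15},
    {"slide":[0,0,0],"angular":[0,0,0],"claw":-0.15},
  ],
)

```text
time: 18.55
ee_pos: [0.5518, 0.3747, 0.2188]
tcp_rot: [-179.9, 0.0, 117.8]
wrist_force: [1.0, -0.2, -0.2]
opening: 0.0359
grasp_force: 0.0
```

```bash
python3 - <<'E'
from plan import *
st()
H=np.array([.592,.389]); y=np.radians(27.4); ex=np.array([np.cos(y),np.sin(y)])
d=(180,0,117.4)
def W(x,z): return (*(H+ex*x),z)
plan([(W(-.04,.14),d,40,-.15),(W(-.04,.115),d,12,-.15)])
i,f=info('wrist'); np.savez('w5.npz',R=i["R"],t=i["t"])
im=snap('wrist','w5')
cv2.imwrite('pics/w5b.png',cv2.resize(im[:,:,::-1],(800,600),interpolation=cv2.INTER_CUBIC))
E
```

```text
t 18.55 p [0.5518 0.3747 0.2188] r [-1.7991e+02  1.0000e-02  1.1777e+02] F [ 1.  -0.2 -0.2] op 0.0359 g 0.0 q [34. 21. 26. 95.  0. 96.]
[{"slide": [-2.9, 1.2, 39.4], "angular": [-0.05, 0.01, 0.18], "claw": -0.15}, {"slide": [-2.9, 1.1, 39.4], "angular": [-0.04, 0, 0.19], "claw": -0.15}, {"slide": [0, 0, 8.3], "angular": [0, 0, 0], "claw": -0.15}, {"slide": [0, 0, 8.4], "angular": [0, 0, 0], "claw": -0.15}, {"slide": [0, 0, 8.3], "angular": [0, 0, 0], "claw": -0.15}]
end [0.5565 0.3706 0.115 ] [-180.     0.   117.4]
```

View pics/w5b.png

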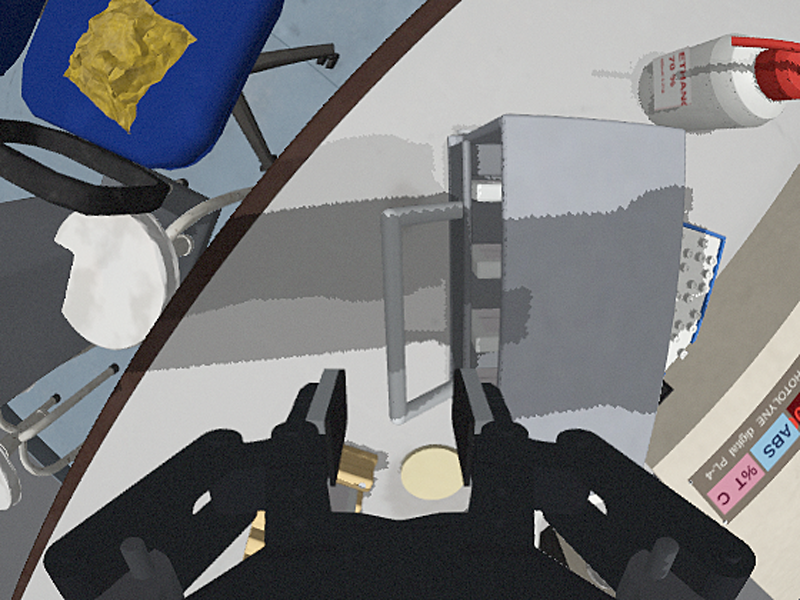

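```bash
python3 - <<'E'
from plan import *
f='w5.npz'
def yaw(a,b): d=a-b; return round(np.degrees(np.arctan2(-d[0],d[1])),2)
P=wq('handle',f,[(391,214),(394,300),(398,412)],.114);print(yaw(P[0],P[2]),np.linalg.norm(P[0]-P[2]))
P=wq('roof',f,[(503,115),(685,129)],.142);d=P[1]-P[0];print(np.degrees(np.arctan2(d[1],d[0])),np.linalg.norm(d))
st()
E
```

```text
handle [[0.5254, 0.4177], [0.5471, 0.3793], [0.5794, 0.3222]] mean [0.5506 0.3731 0.114 ]
29.52 0.10969611672400321
roof [[0.5466, 0.482], [0.6276, 0.5287]] mean [0.5871 0.5053 0.142 ]
29.949020393540035 0.09347014413704419
t 18.6 p [0.552  0.3736 0.2196] r [-1.7997e+02  1.0000e-02  1.1769e+02] F [-0.8 -0.1 -0.8] op 0.0363 g 0.0 q [34. 21. 26. 95. -0. 96.]
```

```bash
python3 - <<'E'
from plan import *
d=(180,0,119)
plan([((.554,.370,.14),d,40,-.15),((.554,.370,.113),d,9,-.15)])
E
```

```text
[{"slide": [-2.1, 0, 39.8], "angular": [-0.02, 0, -0.66], "claw": -0.15}, {"slide": [-2, 0.1, 39.8], "angular": [-0.01, 0.01, -0.65], "claw": -0.15}, {"slide": [0, 0, 9], "angular": [0, 0, 0], "claw": -0.15}, {"slide": [0, 0, 9], "angular": [0, 0, 0], "claw": -0.15}, {"slide": [0, 0, 9], "angular": [0, 0, 0], "claw": -0.15}]
end [0.554 0.37  0.113] [-180.   -0.  119.]
```

Call:
play_rows(
  increments=[
    {"slide":[-2,0,40],"angular":[0,0,-0.7],"claw":-0.15},
    {"slide":[-2,0,40],"angular":[0,0,-0.6],"claw":-0.15},
    {"slide":[0,0,9],"angular":[0,0,0],"claw":-0.15},
    {"slide":[0,0,9],"angular":[0,0,0],"claw":-0.15},
    {"slide":[0,0,8],"angular":[0,0,0],"claw":-0.15},
    {"slide":[0,0,0],"angular":[0,0,0],"claw":-0.15},
  ],
)

```text
time: 19.2
ee_pos: [0.5551, 0.3699, 0.1145]
tcp_rot: [179.9, -0.0, 118.9]
wrist_force: [-0.5, -0.2, -0.3]
opening: 0.036
grasp_force: 0.0
```

Call:
play_rows(
  increments=[
    {"slide":[0,0,0],"angular":[0,0,0],"claw":-0.5},
    {"slide":[0,0,0],"angular":[0,0,0],"claw":-0.7},
    {"slide":[0,0,0],"angular":[0,0,0],"claw":-0.9},
    {"slide":[0,0,0],"angular":[0,0,0],"claw":-0.9},
    {"slide":[0,0,0],"angular":[0,0,0],"claw":-0.9},
  ],
  squeeze=20,
)

```text
time: 19.7
ee_pos: [0.5522, 0.3686, 0.1145]
tcp_rot: [-179.7, 0.0, 119.0]
wrist_force: [-17.0, -9.8, 10.5]
opening: 0.0093
grasp_force: 20.9
```

```bash
cat >> plan.py <<'E'
YS=29.0; H=np.array([.587,.388]); _e=np.array([np.cos(np.radians(YS)),np.sin(np.radians(YS))]); _n=np.array([-_e[1],_e[0]])
def W(x,y,z): return (*(H+_e*x+_n*y),z)
def tilt(phi,yaw0=90+YS): # tool down leaned so that up goes to -stand x by phi deg
    return tuple((Ro.from_rotvec(np.radians(-phi)*np.array([*_n,0]))*Ro.from_euler('xyz',(180,0,yaw0),degrees=True)).as_euler('xyz',degrees=True))
E
python3 - <<'E'
from plan import *
st(); w=[]
for t in np.linspace(.06,.72,12): w.append((W(-.04*np.cos(t)-.1*np.sin(t),0,.0145+.1*np.cos(t)-.04*np.sin(t)),tilt(np.degrees(t)/2),20,-.9))
plan(w)
E
```

```text
t 19.7 p [0.5522 0.3686 0.1145] r [-179.7     0.    118.97] F [-17.   -9.8  10.5] op 0.0093 g 20.9 q [34. 20. 13. 83.  0. 95.]
[{"slide": [0.1, -6, 2.6], "angular": [-2.02, 0, -0.03], "claw": -0.9}, {"slide": [0, -5.9, 2.7], "angular": [-1.72, 0, 0], "claw": -0.9}, {"slide": [0, -5.8, 3], "angular": [-1.71, 0, 0], "claw": -0.9}, {"slide": [0, -5.6, 3.1], "angular": [-1.72, 0, 0], "claw": -0.9}, {"slide": [0, -5.6, 3.2], "angular": [-1.72, 0, 0], "claw": -0.9}, {"slide": [0, -5.5, 3.5], "angular": [-1.72, 0, 0], "claw": -0.9}, {"slide": [0, -5.3, 3.6], "angular": [-1.72, 0, 0], "claw": -0.9}, {"slide": [0, -5.3, 3.7], "angular": [-1.72, 0, 0], "claw": -0.9}]
[{"slide": [0, -5.1, 3.9], "angular": [-1.72, 0, 0], "claw": -0.9}, {"slide": [0, -5.1, 4.1], "angular": [-1.72, 0, 0], "claw": -0.9}, {"slide": [0, -4.9, 4.2], "angular": [-1.72, 0, 0], "claw": -0.9}, {"slide": [0, -4.7, 4.4], "angular": [-1.71, 0, 0], "claw": -0.9}]
end [0.5031 0.3414 0.0633] [159.38   0.   119.  ]
```

Call:
play_rows(
  increments=[
    {"slide":[0,-8.5,2.6],"angular":[-1.7,0,0],"claw":-0.9},
    {"slide":[0,-5.9,2.7],"angular":[-1.7,0,0],"claw":-0.9},
    {"slide":[0,-5.8,3],"angular":[-1.7,0,0],"claw":-0.9},
    {"slide":[0,-5.6,3.1],"angular":[-1.7,0,0],"claw":-0.9},
  ],
)

```text
time: 20.1
ee_pos: [0.5348, 0.3587, 0.1041]
tcp_rot: [172.7, 0.0, 118.9]
wrist_force: [5.6, -0.1, 8.0]
opening: 0.0089
grasp_force: 21.2
```

Call:
play_rows(
  increments=[
    {"slide":[0,-5.6,3.2],"angular":[-1.7,0,0],"claw":-0.9},
    {"slide":[0,-5.5,3.5],"angular":[-1.7,0,0],"claw":-0.9},
    {"slide":[0,-5.3,3.6],"angular":[-1.7,0,0],"claw":-0.9},
    {"slide":[0,-5.3,3.7],"angular":[-1.7,0,0],"claw":-0.9},
  ],
)

```text
time: 20.5
ee_pos: [0.518, 0.3492, 0.087]
tcp_rot: [165.9, 0.0, 118.9]
wrist_force: [5.5, -0.6, 6.5]
opening: 0.0089
grasp_force: 21.3
```

Call:
play_rows(
  increments=[
    {"slide":[0,-5.1,3.9],"angular":[-1.7,0,0],"claw":-0.9},
    {"slide":[0,-5.1,4.1],"angular":[-1.7,0,0],"claw":-0.9},
    {"slide":[0,-4.9,4.2],"angular":[-1.7,0,0],"claw":-0.9},
    {"slide":[0,0,0],"angular":[0,0,0],"claw":-0.9},
    {"slide":[0,0,0],"angular":[0,0,0],"claw":-0.9},
  ],
)

```text
time: 21.0
ee_pos: [0.5068, 0.3429, 0.0694]
tcp_rot: [161.2, 0.0, 118.9]
wrist_force: [2.4, -2.6, 2.8]
opening: 0.009
grasp_force: 21.2
```

```bash
python3 - <<'E'
from plan import *
st(); p=bot.get_obs()['ee_pos']; print((p[:2]-H)@_e,(p[:2]-H)@_n,p[2])
E
```

```text
t 21.0 p [0.5068 0.3429 0.0694] r [1.6116e+02 4.0000e-02 1.1891e+02] F [ 2.4 -2.6  2.8] op 0.009 g 21.2 q [ 35.  -3. -21.  54.  -2.  96.]Traceback (most recent call last):
  File "<stdin>", line 2, in <module>
NameError: name '_e' is not defined
```

Call:
play_rows(
  increments=[
    {"slide":[0,-2.5,2.2],"angular":[-0.9,0,0],"claw":-0.9},
    {"slide":[0,-2.5,2.2],"angular":[-0.8,0,0],"claw":-0.9},
    {"slide":[0,0,0],"angular":[0,0,0],"claw":-0.9},
  ],
)

```text
time: 21.3
ee_pos: [0.5043, 0.3415, 0.0642]
tcp_rot: [159.4, 0.0, 118.9]
wrist_force: [3.2, -2.9, 5.3]
opening: 0.0094
grasp_force: 21.5
```

Call:
play_rows(
  increments=[
    {"slide":[0,-2,2],"angular":[0,0,0],"claw":-0.9},
    {"slide":[0,0,0],"angular":[0,0,0],"claw":-0.9},
  ],
)

```text
time: 21.5
ee_pos: [0.5043, 0.3416, 0.0639]
tcp_rot: [159.2, 0.0, 118.9]
wrist_force: [-2.1, -6.4, 18.7]
opening: 0.0092
grasp_force: 22.7
```

Call:
play_rows(
  increments=[
    {"slide":[0,0,-2],"angular":[0,0,0],"claw":-0.4},
    {"slide":[0,0,0],"angular":[0,0,0],"claw":-0.4},
    {"slide":[0,0,-15],"angular":[0,0,0],"claw":-0.4},
    {"slide":[0,0,-40],"angular":[0,0,0],"claw":-0.4},
    {"slide":[0,0,-45],"angular":[0,0,0],"claw":-0.4},
    {"slide":[0,0,-45],"angular":[0,0,0],"claw":-0.4},
    {"slide":[0,0,-45],"angular":[0,0,0],"claw":-0.4},
    {"slide":[0,0,0],"angular":[0,0,0],"claw":-0.4},
  ],
)

```text
time: 22.3
ee_pos: [0.4436, 0.3088, 0.2477]
tcp_rot: [159.0, -0.1, 119.0]
wrist_force: [-0.1, 0.4, 0.1]
opening: 0.0256
grasp_force: 0.0
```

```bash
sed -i 's/_e\b/EX/g;s/_n\b/EY/g' plan.py; python3 - <<'E'
from plan import *
st()
plan([((.47,.07,.27),(180,0,7),45,-.4)])
E
```

```text
t 22.3 p [0.4436 0.3088 0.2477] r [ 1.5903e+02 -8.0000e-02  1.1897e+02] F [-0.1  0.4  0.1] op 0.0256 g 0.0 q [ 36. -17. -13.  73.  -2.  97.]
[{"slide": [-14.8, -5.2, -3.6], "angular": [0.91, -1.37, 7.37], "claw": -0.4}, {"slide": [-15.4, -3.3, -3.2], "angular": [0.92, -1.37, 7.37], "claw": -0.4}, {"slide": [-15.8, -1.4, -2.8], "angular": [0.92, -1.37, 7.37], "claw": -0.4}, {"slide": [-15.9, 0.6, -2.4], "angular": [0.92, -1.37, 7.37], "claw": -0.4}, {"slide": [-15.7, 2.6, -2], "angular": [0.91, -1.37, 7.37], "claw": -0.4}, {"slide": [-15.3, 4.6, -1.7], "angular": [0.92, -1.37, 7.37], "claw": -0.4}, {"slide": [-14.6, 6.5, -1.5], "angular": [0.92, -1.37, 7.37], "claw": -0.4}, {"slide": [-13.7, 8.3, -1.2], "angular": [0.92, -1.36, 7.37], "claw": -0.4}]
[{"slide": [-12.6, 10, -1.1], "angular": [0.91, -1.36, 7.37], "claw": -0.4}, {"slide": [-11.2, 11.5, -0.9], "angular": [0.91, -1.37, 7.36], "claw": -0.4}, {"slide": [-9.7, 12.8, -0.9], "angular": [0.92, -1.37, 7.37], "claw": -0.4}, {"slide": [-8, 14, -0.9], "angular": [0.91, -1.36, 7.36], "claw": -0.4}, {"slide": [-6.1, 14.9, -1], "angular": [0.92, -1.37, 7.37], "claw": -0.4}, {"slide": [-4.2, 15.5, -1.1], "angular": [0.91, -1.36, 7.36], "claw": -0.4}, {"slide": [-2.2, 15.9, -1.2], "angular": [0.92, -1.37, 7.37], "claw": -0.4}]
end [0.47 0.07 0.27] [-180.    0.    7.]
```

Call:
play_rows(
  increments=[
    {"slide":[-15,-5,-4],"angular":[0.9,-1.4,7.4],"claw":-0.4},
    {"slide":[-15,-3,-3],"angular":[0.9,-1.4,7.4],"claw":-0.4},
    {"slide":[-16,-1,-3],"angular":[0.9,-1.4,7.4],"claw":-0.4},
    {"slide":[-16,1,-2],"angular":[0.9,-1.4,7.4],"claw":-0.4},
    {"slide":[-16,3,-2],"angular":[0.9,-1.4,7.4],"claw":-0.4},
    {"slide":[-15,5,-2],"angular":[0.9,-1.4,7.4],"claw":-0.4},
    {"slide":[-15,6,-1],"angular":[0.9,-1.4,7.4],"claw":-0.4},
    {"slide":[-14,8,-1],"angular":[0.9,-1.4,7.4],"claw":-0.4},
  ],
)

```text
time: 23.1
ee_pos: [0.4579, 0.1803, 0.2524]
tcp_rot: [170.5, -4.9, 58.6]
wrist_force: [0.5, 0.8, 0.6]
opening: 0.0256
grasp_force: 0.0
```

Call:
play_rows(
  increments=[
    {"slide":[-13,10,-1],"angular":[0.9,-1.3,7.3],"claw":-0.4},
    {"slide":[-11,12,-1],"angular":[0.9,-1.3,7.3],"claw":-0.4},
    {"slide":[-10,13,-1],"angular":[0.9,-1.3,7.3],"claw":-0.4},
    {"slide":[-8,14,-1],"angular":[0.9,-1.3,7.3],"claw":-0.4},
    {"slide":[-6,15,-1],"angular":[0.9,-1.3,7.3],"claw":-0.4},
    {"slide":[-4,16,-1],"angular":[0.9,-1.4,7.4],"claw":-0.4},
    {"slide":[-2,16,-1],"angular":[0.9,-1.4,7.4],"claw":-0.4},
    {"slide":[0,0,0],"angular":[0,0,0],"claw":-0.4},
  ],
)

```text
time: 23.9
ee_pos: [0.4725, 0.0592, 0.2633]
tcp_rot: [179.9, 0.3, 7.3]
wrist_force: [-0.4, 0.0, -0.7]
opening: 0.0257
grasp_force: 0.0
```

```bash
python3 - <<'E'
from plan import *
st()
i,f=info('wrist'); np.savez('w6.npz',R=i["R"],t=i["t"])
im=snap('wrist','w6')
cv2.imwrite('pics/w6b.png',cv2.resize(im[:,:,::-1],(800,600),interpolation=cv2.INTER_CUBIC))
snap('top','top1')
E
```

```text
t 23.9 p [0.4725 0.0592 0.2633] r [179.88   0.28   7.32] F [-0.4  0.  -0.7] op 0.0257 g 0.0 q [  7.  -5.   2.  97.  -0. 180.]
```

View pics/w6b.png

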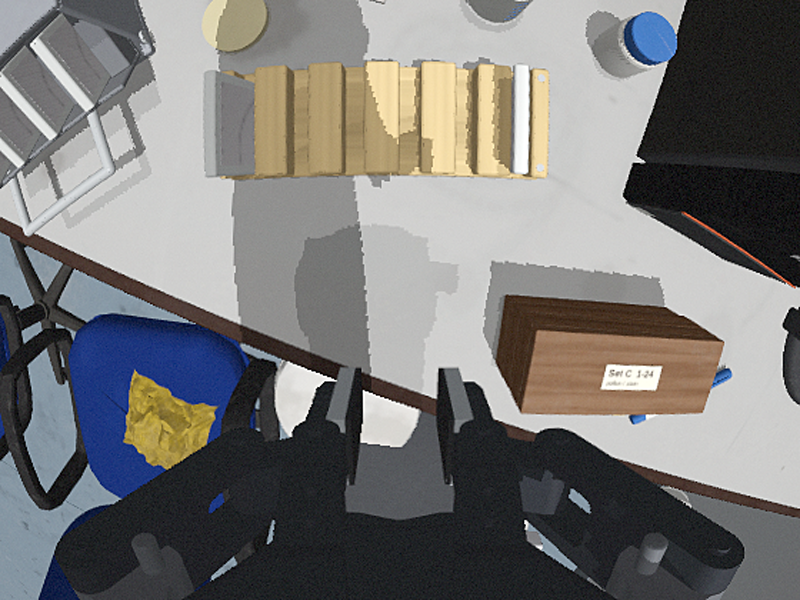

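```bash
python3 - <<'E'
from plan import *
f='w6.npz'
for u0,u1,v0,v1 in [(256,290,65,174),(309,344,62,173),(366,400,61,172),(422,457,60,172)]:
    P=wq('b',f,[(u0,v0),(u1,v0),(u0,v1),(u1,v1)],.04)
a=cv2.imread('pics/w6.png')[30:140,130:400]; cv2.imwrite('pics/w6c.png',cv2.resize(a,(800,326),interpolation=cv2.INTER_CUBIC))
E
```

```text
b [[0.617, 0.1847], [0.6179, 0.1579], [0.5323, 0.1746], [0.5343, 0.1478]] mean [0.5754 0.1662 0.04  ]
b [[0.6211, 0.1437], [0.623, 0.1175], [0.5364, 0.1333], [0.5389, 0.107]] mean [0.5798 0.1254 0.04  ]
b [[0.6253, 0.1014], [0.6282, 0.0767], [0.5415, 0.0908], [0.5445, 0.0659]] mean [0.5849 0.0837 0.04  ]
b [[0.6312, 0.0608], [0.6353, 0.0352], [0.5466, 0.0498], [0.5504, 0.0241]] mean [0.5909 0.0425 0.04  ]
```

View pics/w6c.png

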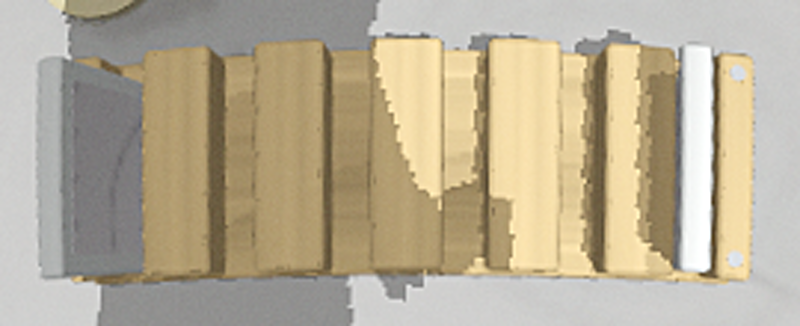

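```bash
cat >> plan.py <<'E'
def rackmask(im):
    hsv=cv2.cvtColor(im,cv2.COLOR_RGB2HSV); m=cv2.inRange(hsv,(12,70,90),(28,200,255)); 
    m[:, :250]=0; m[:,380:]=0; m[:165]=0; m[240:]=0
    ys,xs=np.nonzero(m); r=cv2.minAreaRect(np.stack([xs,ys],1).astype(np.float32)); return m,len(xs),(xs.mean(),ys.mean()),r
E
python3 - <<'E'
from plan import *
for n in('top0','top1'):
    im=cv2.imread(f'pics/{n}.png')[:,:,::-1].copy(); m,k,c,r=rackmask(im); print(n,k,c,r, onz('top',*r[0],.04).round(4))
a=np.hstack([cv2.resize(cv2.imread(f'pics/{n}.png')[150:260,230:390],(400,275),interpolation=cv2.INTER_CUBIC) for n in('top0','top1')]); cv2.imwrite('pics/cmp.png',a)
E
```

```text
top0 2835 (np.float64(306.02645502645504), np.float64(206.94955908289242)) ((301.091552734375, 207.35401916503906), (41.994712829589844, 113.73906707763672), 77.09259033203125) [0.5657 0.092  0.04  ]
top1 1507 (np.float64(286.8699402786994), np.float64(203.3178500331785)) ((302.0671081542969, 201.4530029296875), (33.742828369140625, 95.18335723876953), 81.57302856445312) [0.5811 0.0891 0.04  ]
```

View pics/cmp.png

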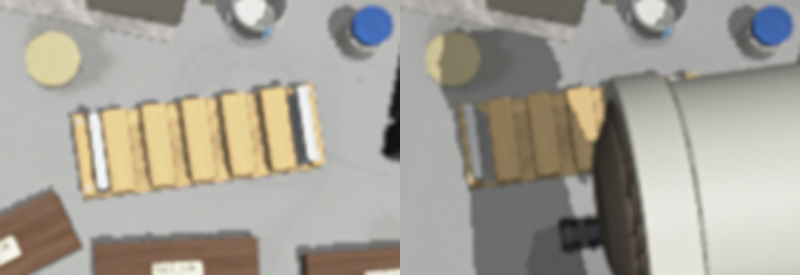

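```bash
cat >> plan.py <<'E'
def wproj(file,X):
    d0=np.load(file); i,f=info('wrist'); p=d0['R']@np.array(X)+d0['t']; th=np.arctan2(np.hypot(p[0],p[1]),p[2]); a=np.arctan2(p[1],p[0])
    return np.array([i['cx']+f*th*np.cos(a),i['cy']+f*th*np.sin(a)])/.7
def B(bx,y,bz,t=.70): return W(bx*np.cos(t)-bz*np.sin(t),y,.014+bx*np.sin(t)+bz*np.cos(t))
E
python3 - <<'E'
from plan import *
for y in(-.066,-.022): print(wproj('w6.npz',B(.0065,y,.08)),wproj('w6.npz',B(.0815,y,.08)))
print('handle',[wproj('w6.npz',B(-.04,s,.1)) for s in(-.055,.055)])
st(); v=bot.get_obs()['ee_pos']
plan([((.46,.12,.28),(180,0,97),45,-.53),((.45,.24,.29),(180,0,187),45,-.53),(B(.044,0,.17),tilt(40,209),45,-.53)])
E
```

```text
[ 89.15694191 110.04832011] [31.849314   40.13405583]
[ 52.00979976 138.74883848] [-5.163456   74.92169638]
handle [array([108.8198769 , 170.78106266]), array([ 27.22107926, 230.55404644])]
t 24.0 p [0.4723 0.0607 0.2633] r [179.87   0.21   7.44] F [0.2 0.8 0.1] op 0.0253 g 0.0 q [  7.  -5.   2.  97.  -0. 180.]
[{"slide": [-0.4, -5, -1.4], "angular": [-0.01, 0.02, -7.46], "claw": -0.53}, {"slide": [0.3, -5, -1.4], "angular": [-0.01, 0.02, -7.46], "claw": -0.53}, {"slide": [0.9, -5, -1.4], "angular": [-0.01, 0.02, -7.46], "claw": -0.53}, {"slide": [1.6, -4.8, -1.4], "angular": [0, 0.02, -7.46], "claw": -0.53}, {"slide": [2.2, -4.6, -1.4], "angular": [-0.01, 0.02, -7.47], "claw": -0.53}, {"slide": [2.7, -4.2, -1.4], "angular": [-0.01, 0.02, -7.46], "claw": -0.53}, {"slide": [3.3, -3.8, -1.4], "angular": [-0.01, 0.03, -7.47], "claw": -0.53}, {"slide": [3.7, -3.4, -1.4], "angular": [0, 0.03, -7.46], "claw": -0.53}]
[{"slide": [4.2, -2.9, -1.4], "angular": [0, 0.02, -7.47], "claw": -0.53}, {"slide": [4.5, -2.3, -1.4], "angular": [-0.01, 0.02, -7.46], "claw": -0.53}, {"slide": [4.7, -1.7, 
[... 781 characters left out ...]
ar": [0, 0, -7.5], "claw": -0.53}, {"slide": [2.2, 9.8, -0.8], "angular": [0, 0, -7.5], "claw": -0.53}, {"slide": [0.9, 10, -0.9], "angular": [0, 0, -7.5], "claw": -0.53}]
[{"slide": [-13.9, 17, 19.6], "angular": [-1.28, -6.58, -3.52], "claw": -0.53}, {"slide": [-12.6, 15.7, 21.5], "angular": [-1.28, -6.58, -3.52], "claw": -0.53}, {"slide": [-10.9, 14.5, 23.2], "angular": [-1.28, -6.59, -3.51], "claw": -0.53}, {"slide": [-9.1, 13.3, 24.6], "angular": [-1.28, -6.58, -3.52], "claw": -0.53}, {"slide": [-6.9, 12.2, 25.9], "angular": [-1.28, -6.59, -3.51], "claw": -0.53}, {"slide": [-4.6, 11.4, 26.8], "angular": [-1.28, -6.58, -3.52], "claw": -0.53}]
end [0.5206 0.3513 0.1723] [-180.   40. -151.]
```

Call:
play_rows(
  increments=[
    {"slide":[0,-5,-1],"angular":[0,0,-7.5],"claw":-0.53},
    {"slide":[0,-5,-1],"angular":[0,0,-7.5],"claw":-0.53},
    {"slide":[1,-5,-1],"angular":[0,0,-7.5],"claw":-0.53},
    {"slide":[2,-5,-1],"angular":[0,0,-7.5],"claw":-0.53},
    {"slide":[2,-5,-1],"angular":[0,0,-7.5],"claw":-0.53},
    {"slide":[3,-4,-1],"angular":[0,0,-7.5],"claw":-0.53},
    {"slide":[3,-4,-1],"angular":[0,0,-7.5],"claw":-0.53},
    {"slide":[4,-3,-1],"angular":[0,0,-7.5],"claw":-0.53},
  ],
)

```text
time: 24.8
ee_pos: [0.464, 0.1021, 0.2715]
tcp_rot: [-179.9, 0.2, 67.9]
wrist_force: [0.3, 0.2, -0.1]
opening: 0.0202
grasp_force: 0.0
```

Call:
play_rows(
  increments=[
    {"slide":[4,-3,-1],"angular":[0,0,-7.5],"claw":-0.53},
    {"slide":[5,-2,-1],"angular":[0,0,-7.5],"claw":-0.53},
    {"slide":[5,-2,-1],"angular":[0,0,-7.5],"claw":-0.53},
    {"slide":[5,-1,-1],"angular":[0,0,-7.5],"claw":-0.53},
    {"slide":[10,0,-1],"angular":[0,0,-7.5],"claw":-0.53},
    {"slide":[10,2,-1],"angular":[0,0,-7.5],"claw":-0.53},
    {"slide":[10,3,-1],"angular":[0,0,-7.5],"claw":-0.53},
    {"slide":[9,4,-1],"angular":[0,0,-7.5],"claw":-0.53},
  ],
)

```text
time: 25.6
ee_pos: [0.4557, 0.163, 0.2793]
tcp_rot: [-179.8, 0.0, 127.9]
wrist_force: [0.2, -0.4, -0.4]
opening: 0.0201
grasp_force: 0.0
```

Call:
play_rows(
  increments=[
    {"slide":[9,5,-1],"angular":[0,0,-7.5],"claw":-0.53},
    {"slide":[8,6,-1],"angular":[0,0,-7.5],"claw":-0.53},
    {"slide":[7,7,-1],"angular":[0,0,-7.5],"claw":-0.53},
    {"slide":[6,8,-1],"angular":[0,0,-7.5],"claw":-0.53},
    {"slide":[5,9,-1],"angular":[0,0,-7.5],"claw":-0.53},
    {"slide":[4,9,-1],"angular":[0,0,-7.5],"claw":-0.53},
    {"slide":[2,10,-1],"angular":[0,0,-7.5],"claw":-0.53},
    {"slide":[1,10,-1],"angular":[0,0,-7.5],"claw":-0.53},
  ],
)

```text
time: 26.4
ee_pos: [0.4458, 0.2429, 0.2872]
tcp_rot: [-179.9, -0.2, -172.1]
wrist_force: [-0.7, 0.4, 0.7]
opening: 0.0203
grasp_force: 0.0
```

```bash
python3 - <<'E'
from plan import *
st(); print(tilt(40,209))
plan([(B(.044,0,.17),tilt(40,209),45,-.53)])
E
```

```text
t 26.4 p [0.4458 0.2429 0.2872] r [-1.7988e+02 -1.7000e-01 -1.7211e+02] F [-0.7  0.4  0.7] op 0.0203 g 0.0 q [29.  0.  9. 99. -0. 21.]
(np.float64(-180.0), np.float64(40.00000000000001), np.float64(-151.00000000000003))
[{"slide": [-14.9, 16.2, 19.1], "angular": [-1.24, -6.62, -3.37], "claw": -0.53}, {"slide": [-13.5, 14.9, 21], "angular": [-1.24, -6.62, -3.37], "claw": -0.53}, {"slide": [-11.8, 13.7, 22.8], "angular": [-1.24, -6.62, -3.37], "claw": -0.53}, {"slide": [-9.8, 12.6, 24.3], "angular": [-1.24, -6.62, -3.37], "claw": -0.53}, {"slide": [-7.7, 11.5, 25.6], "angular": [-1.25, -6.63, -3.37], "claw": -0.53}, {"slide": [-5.3, 10.6, 26.7], "angular": [-1.24, -6.62, -3.36], "claw": -0.53}]
end [0.5207 0.3512 0.1724] [-180.   40. -151.]
```

Call:
play_rows(
  increments=[
    {"slide":[-15,16,19],"angular":[-1.2,-6.6,-3.4],"claw":-0.53},
    {"slide":[-14,15,21],"angular":[-1.2,-6.6,-3.4],"claw":-0.53},
    {"slide":[-12,14,23],"angular":[-1.2,-6.6,-3.4],"claw":-0.53},
    {"slide":[-10,13,24],"angular":[-1.2,-6.6,-3.4],"claw":-0.53},
    {"slide":[-8,12,26],"angular":[-1.2,-6.6,-3.4],"claw":-0.53},
    {"slide":[-5,11,27],"angular":[-1.2,-6.6,-3.4],"claw":-0.53},
    {"slide":[0,0,0],"angular":[0,0,0],"claw":-0.53},
    {"slide":[0,0,0],"angular":[0,0,0],"claw":-0.53},
  ],
)

```text
time: 27.2
ee_pos: [0.5214, 0.351, 0.1716]
tcp_rot: [-179.7, 39.6, -151.1]
wrist_force: [0.8, 0.7, 0.0]
opening: 0.0199
grasp_force: 0.0
```

```bash
python3 - <<'E'
from plan import *
st()
i,f=info('wrist'); np.savez('w7.npz',R=i["R"],t=i["t"])
im=snap('wrist','w7')
cv2.imwrite('pics/w7b.png',cv2.resize(im[:,:,::-1],(800,600),interpolation=cv2.INTER_CUBIC))
im=snap('top','top2'); m,k,c,r=rackmask(im); print(k,c,r)
for y in(-.066,-.022,.022,.066): print(wproj('w7.npz',B(.0065,y,.08)).round(),wproj('w7.npz',B(.0815,y,.08)).round())
E
```

```text
t 27.2 p [0.5214 0.351  0.1716] r [-179.7    39.6  -151.12] F [0.8 0.7 0. ] op 0.0199 g 0.0 q [ 36. -21. -32.  39.  -5.   5.]
2712 (np.float64(304.4723451327434), np.float64(201.68620943952803)) ((303.0982666015625, 201.4868927001953), (34.29648208618164, 97.07424926757812), 82.40535736083984)
[266. 250.] [278. 392.]
[357. 248.] [361. 394.]
[452. 249.] [447. 394.]
[543. 250.] [530. 392.]
```

View pics/w7b.png

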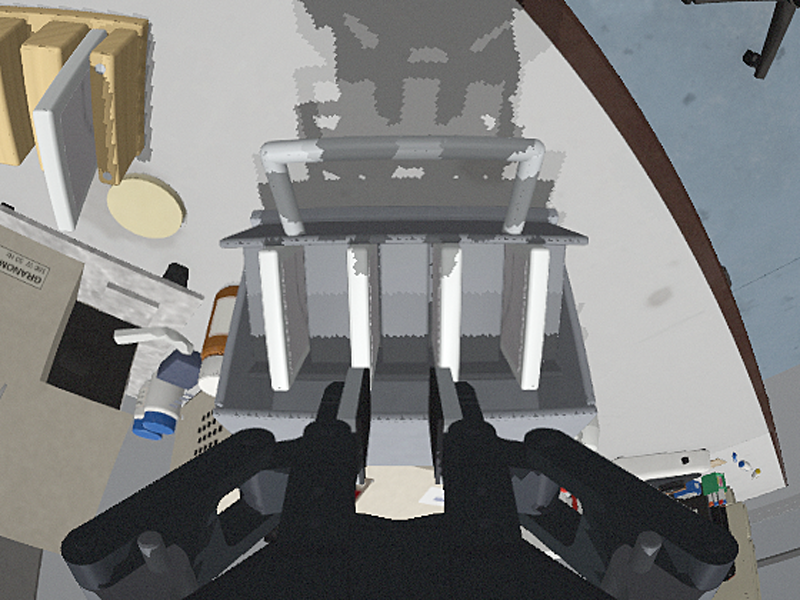

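```bash
python3 - <<'E'
from plan import *
for y in(.084,.09,.096):
  print(y,[wproj('w7.npz',B(x,y,z)).round().tolist() for x,z in((.0,.07),(.044,.06),(.088,.05))])
for k in range(0):pass
p=B(.044,-.065,.08-.014); up=B(.044,-.065,.08+.05)
print(p); plan([(up,tilt(40,209),40,-.53),(p,tilt(40,209),15,-.53)])
E
```

```text
0.084 [[571.0, 235.0], [558.0, 313.0], [545.0, 379.0]]
0.09 [[582.0, 236.0], [568.0, 313.0], [554.0, 378.0]]
0.096 [[592.0, 236.0], [578.0, 313.0], [564.0, 378.0]]
(np.float64(0.610758849503013), np.float64(0.3268517309198584), np.float64(0.09282516259923465))
[{"slide": [1.9, -31.9, 20.5], "angular": [-0.2, -0.04, -0.07], "claw": -0.53}, {"slide": [2, -32, 20.5], "angular": [-0.19, -0.04, -0.07], "claw": -0.53}, {"slide": [0, 0, 12.8], "angular": [0, 0, 0], "claw": -0.53}, {"slide": [0, 0, 12.8], "angular": [0, 0, 0], "claw": -0.53}, {"slide": [0, 0, 12.8], "angular": [0, 0, 0], "claw": -0.53}, {"slide": [0, 0, 12.8], "angular": [0, 0, 0], "claw": -0.53}, {"slide": [-0.1, 0, 12.8], "angular": [0, 0, 0], "claw": -0.53}]
end [0.6108 0.3269 0.0928] [-180.   40. -151.]
```

```bash
python3 - <<'E'
from plan import *
st()
T=tilt(40,209); y=-.0217
plan([(B(.044,y,.125),T,40,-.53),(B(.044,y,.090),T,18,-.53)])
E
```

```text
t 27.3 p [0.5235 0.3518 0.1755] r [-179.73   39.92 -151.18] F [-0.3 -0.1  0.6] op 0.0201 g 0.0 q [ 36. -21. -31.  39.  -5.   5.]
[{"slide": [2, -10.2, 22.9], "angular": [-0.2, -0.04, -0.07], "claw": -0.53}, {"slide": [2, -10.4, 22.8], "angular": [-0.19, -0.04, -0.07], "claw": -0.53}, {"slide": [0, 0, 17.5], "angular": [0, 0, 0], "claw": -0.53}, {"slide": [-0.1, 0, 17.5], "angular": [0, 0, 0], "claw": -0.53}]
end [0.5763 0.3572 0.1112] [-180.   40. -151.]
```

Call:
play_rows(
  increments=[
    {"slide":[2,-10,23],"angular":[-0.2,0,0],"claw":-0.53},
    {"slide":[2,-10,23],"angular":[-0.2,0,0],"claw":-0.53},
    {"slide":[0,0,12],"angular":[0,0,0],"claw":-0.53},
    {"slide":[0,0,0],"angular":[0,0,0],"claw":-0.53},
    {"slide":[0,0,0],"angular":[0,0,0],"claw":-0.53},
    {"slide":[0,0,0],"angular":[0,0,0],"claw":-0.53},
  ],
)

```text
time: 27.9
ee_pos: [0.5625, 0.3504, 0.1264]
tcp_rot: [179.9, 39.9, -151.1]
wrist_force: [-0.3, 0.2, -0.2]
opening: 0.02
grasp_force: 0.0
```

```bash
cat >> plan.py <<'E'
def bs():
    p=bot.get_obs()['ee_pos']; s=[(p[:2]-H)@EX,(p[:2]-H)@EY,p[2]-.014]; c,n=np.cos(.7),np.sin(.7)
    print('bin x %.4f y %.4f z %.4f'%(s[0]*c+s[2]*n,s[1],-s[0]*n+s[2]*c))
E
python3 - <<'E'
from plan import *
st(); bs()
plan([(B(.044,-.0217,.068),tilt(40,209),9,-.53)])
E
```

```text
t 27.9 p [0.5625 0.3504 0.1264] r [ 179.93   39.9  -151.09] F [-0.3  0.2 -0.2] op 0.02 g 0.0 q [ 33. -14. -32.  32.  -3.   3.]
bin x 0.0421 y -0.0211 z 0.1115
[{"slide": [-0.4, -0.1, 8.7], "angular": [0, -0.02, -0.01], "claw": -0.53}, {"slide": [-0.4, -0.1, 8.7], "angular": [0, -0.02, -0.01], "claw": -0.53}, {"slide": [-0.4, -0.2, 8.7], "angular": [0, -0.02, -0.02], "claw": -0.53}, {"slide": [-0.4, -0.1, 8.7], "angular": [0, -0.02, -0.01], "claw": -0.53}, {"slide": [-0.4, -0.2, 8.7], "angular": [0.01, -0.02, -0.02], "claw": -0.53}]
end [0.5886 0.364  0.0943] [-180.   40. -151.]
```

Call:
play_rows(
  increments=[
    {"slide":[-0.4,0,9],"angular":[0,0,0],"claw":-0.53},
    {"slide":[-0.4,0,9],"angular":[0,0,0],"claw":-0.53},
    {"slide":[-0.4,0,9],"angular":[0,0,0],"claw":-0.53},
    {"slide":[-0.4,0,9],"angular":[0,0,0],"claw":-0.53},
    {"slide":[-0.4,0,7.5],"angular":[0,0,0],"claw":-0.53},
    {"slide":[0,0,0],"angular":[0,0,0],"claw":-0.53},
    {"slide":[0,0,0],"angular":[0,0,0],"claw":-0.53},
  ],
)

```text
time: 28.6
ee_pos: [0.588, 0.364, 0.0919]
tcp_rot: [180.0, 39.8, -151.1]
wrist_force: [0.0, 0.6, 0.4]
opening: 0.0201
grasp_force: 0.0
```

Call:
play_rows(
  increments=[
    {"slide":[0,0,0],"angular":[0,0,0],"claw":-0.7},
    {"slide":[0,0,0],"angular":[0,0,0],"claw":-0.85},
    {"slide":[0,0,0],"angular":[0,0,0],"claw":-0.95},
    {"slide":[0,0,0],"angular":[0,0,0],"claw":-0.95},
    {"slide":[0,0,0],"angular":[0,0,0],"claw":-0.95},
  ],
  squeeze=30,
)

```text
time: 29.1
ee_pos: [0.5881, 0.3641, 0.0928]
tcp_rot: [179.9, 39.8, -151.1]
wrist_force: [-2.2, -1.0, 1.8]
opening: 0.0092
grasp_force: 32.3
```

```bash
python3 - <<'E'
from plan import *
st(); bs(); T=tilt(40,209); o=bot.get_obs()
plan([(B(.043,-.0217,.155),T,20,-.95),((.52,.24,.23),(180,20,-162),30,-.95),((.593,.0211,.19),(180,0,-173),30,-.95)])
E
```

```text
t 29.1 p [0.5881 0.3641 0.0928] r [ 179.95   39.84 -151.09] F [-2.2 -1.   1.8] op 0.0092 g 32.3 q [ 33.  -9. -31.  27.  -2.   3.]
bin x 0.0426 y -0.0215 z 0.0671
[{"slide": [0, -0.1, -17.6], "angular": [0, -0.03, -0.01], "claw": -0.95}, {"slide": [0, 0, -17.6], "angular": [0, -0.03, -0.02], "claw": -0.95}, {"slide": [0, -0.1, -17.6], "angular": [0, -0.03, -0.01], "claw": -0.95}, {"slide": [0, 0, -17.5], "angular": [0, -0.04, -0.02], "claw": -0.95}, {"slide": [0, -0.1, -17.6], "angular": [-0.01, -0.03, -0.01], "claw": -0.95}, {"slide": [0.7, -15, -18.8], "angular": [1.11, 3.99, 1.91], "claw": -0.95}, {"slide": [1.5, -15.5, -18.5], "angular": [1.1, 3.99, 1.92], "claw": -0.95}, {"slide": [2.3, -15.9, -18], "angular": [1.11, 3.98, 1.91], "claw": -0.95}]
[{"slide": [3, -16.3, -17.5], "angular": [1.1, 3.99, 1.92], "claw": -0.95}, {"slide": [3.6, -16.7, -17], "angular": [1.11, 3.98, 1.91], "claw": -0.95}, {"slide": [1.5, -28.8, 4.8], "angular": [0.24, 2.49, 1.36], "claw": -0.95}, {"slide": [0.6, -28.8, 4.9], "angular": [0.24, 2.49, 1.36], "claw": -0.95}, {"slide": [-0.3, -28.8, 5.1], "angular": [0.24, 2.49, 1.36], "claw": -0.95}, {"slide": [-1.2, -28.8, 5.2], "angular": [0.24, 2.49, 1.36], "claw": -0.95}, {"slide": [-2.1, -28.8, 5.2], "angular": [0.24, 2.5, 1.36], "claw": -0.95}, {"slide": [-3, -28.7, 5.2], "angular": [0.24, 2.49, 1.36], "claw": -0.95}]
[{"slide": [-3.9, -28.5, 5.2], "angular": [0.24, 2.5, 1.37], "claw": -0.95}, {"slide": [-4.8, -28.4, 5.1], "angular": [0.24, 2.49, 1.36], "claw": -0.95}]
end [0.593  0.0211 0.19  ] [-180.    0. -173.]
```

Call:
play_rows(
  increments=[
    {"slide":[0,0,-10],"angular":[0,0,0],"claw":-0.95},
    {"slide":[0,0,-18],"angular":[0,0,0],"claw":-0.95},
    {"slide":[0,0,-20],"angular":[0,0,0],"claw":-0.95},
    {"slide":[0,0,-20],"angular":[0,0,0],"claw":-0.95},
    {"slide":[0,0,-20],"angular":[0,0,0],"claw":-0.95},
    {"slide":[1,-15,-19],"angular":[1.1,4,1.9],"claw":-0.95},
    {"slide":[1.5,-15.5,-18.5],"angular":[1.1,4,1.9],"claw":-0.95},
    {"slide":[2,-16,-18],"angular":[1.1,4,1.9],"claw":-0.95},
  ],
)

```text
time: 29.9
ee_pos: [0.5265, 0.2778, 0.203]
tcp_rot: [179.5, 27.6, -157.9]
wrist_force: [0.9, 0.5, -1.1]
opening: 0.0095
grasp_force: 31.8
```

Call:
play_rows(
  increments=[
    {"slide":[3,-16,-17.5],"angular":[1.1,4,1.9],"claw":-0.95},
    {"slide":[3.5,-17,-17],"angular":[1.1,4,1.9],"claw":-0.95},
    {"slide":[1.5,-29,5],"angular":[0.2,2.5,1.4],"claw":-0.95},
    {"slide":[0.6,-29,5],"angular":[0.2,2.5,1.4],"claw":-0.95},
    {"slide":[0,-29,5],"angular":[0.2,2.5,1.4],"claw":-0.95},
    {"slide":[-1,-29,5],"angular":[0.2,2.5,1.4],"claw":-0.95},
    {"slide":[-2,-29,5],"angular":[0.2,2.5,1.4],"claw":-0.95},
    {"slide":[-3,-29,5],"angular":[0.3,2.5,1.4],"claw":-0.95},
  ],
)

```text
time: 30.7
ee_pos: [0.5743, 0.0733, 0.2]
tcp_rot: [179.5, 4.6, -170.5]
wrist_force: [0.4, 0.3, -0.4]
opening: 0.0097
grasp_force: 31.7
```

Call:
play_rows(
  increments=[
    {"slide":[-4,-28,5],"angular":[0.3,2.5,1.3],"claw":-0.95},
    {"slide":[-5,-28,5],"angular":[0.3,2.5,1.3],"claw":-0.95},
    {"slide":[0,0,0],"angular":[0,0,0],"claw":-0.95},
    {"slide":[0,0,0],"angular":[0,0,0],"claw":-0.95},
    {"slide":[0,0,0],"angular":[0,0,0],"claw":-0.95},
  ],
)

```text
time: 31.2
ee_pos: [0.5921, 0.0214, 0.1905]
tcp_rot: [-180.0, -0.3, -173.0]
wrist_force: [-0.2, -0.1, -1.7]
opening: 0.0095
grasp_force: 31.7
```

```bash
python3 - <<'E'
from plan import *
st()
plan([((.593,.0211,.15),(180,0,-173),20,-.95),((.593,.0211,.105),(180,0,-173),15,-.95)])
i,f=info('wrist'); np.savez('w8.npz',R=i["R"],t=i["t"]); snap('wrist','w8')
E
```

```text
t 31.2 p [0.5921 0.0214 0.1905] r [-179.99   -0.3  -173.01] F [-0.2 -0.1 -1.7] op 0.0095 g 31.7 q [ 2. 10.  9. 89. -0. -5.]
[{"slide": [-0.4, -0.1, 13.5], "angular": [0, -0.1, 0], "claw": -0.95}, {"slide": [-0.3, -0.1, 13.5], "angular": [0, -0.1, -0.01], "claw": -0.95}, {"slide": [-0.3, -0.2, 13.5], "angular": [-0.01, -0.1, 0], "claw": -0.95}, {"slide": [0, 0, 15], "angular": [0, 0, 0], "claw": -0.95}, {"slide": [0, 0, 15], "angular": [0, 0, 0], "claw": -0.95}, {"slide": [0, 0, 15], "angular": [0, 0, 0], "claw": -0.95}]
end [0.593  0.0211 0.105 ] [ 180.   -0. -173.]
```

```bash
cat > rackfit.py <<'E'
from plan import *
from itertools import product
def pts(edges_y=True):
    P=[];s=np.linspace(-.043,.043,40)
    for c in(84,42,0,-42,-84):
        for e in(-13,13): P+=[(x,(c+e)/1e3,.04) for x in s]
        P+=[(x,(c+k)/1e3,.04) for x in(-.045,.045) for k in np.linspace(-12,12,10)]
    return np.array(P)
def rfit(file,png,c0=(.5853,.0836,7.0)):
    im=cv2.GaussianBlur(cv2.cvtColor(cv2.imread(png),cv2.COLOR_BGR2GRAY),(3,3),0).astype(np.float32)
    g=np.minimum(np.hypot(cv2.Sobel(im,5,1,0),cv2.Sobel(im,5,0,1)),120)
    d0=np.load(file); i,f=info('wrist'); L=pts(); best=[]
    def sc(x,y,a):
        c,s=np.cos(np.radians(a)),np.sin(np.radians(a))
        X=np.stack([x+c*L[:,0]-s*L[:,1],y+s*L[:,0]+c*L[:,1],L[:,2]]); p=d0['R']@X+d0['t'][:,None]
        th=np.arctan2(np.hypot(p[0],p[1]),p[2]);b=np.arctan2(p[1],p[0])
        return cv2.remap(g,(i['cx']+f*th*np.cos(b)).astype(np.float32)[None],(i['cy']+f*th*np.sin(b)).astype(np.float32)[None],cv2.INTER_LINEAR).mean()
    for st,n in((.0015,5),(.0005,3)):
        r=np.arange(-n,n+1)*st; ra=np.arange(-n,n+1)*(.5 if st>.001 else .2)
        c0=max(((sc(c0[0]+u,c0[1]+v,c0[2]+w),c0[0]+u,c0[1]+v,c0[2]+w) for u,v,w in product(r,r,ra)))[1:]
    print(png,np.round(c0,4),'score',sc(*c0),'init',sc(.5853,.0836,7)); return c0
E
python3 - <<'E'
from rackfit import *
rfit('w6.npz','pics/w6.png'); rfit('w8.npz','pics/w8.png')
E
```

```text
pics/w6.png [0.5843 0.0841 6.8   ] score 77.82019 init 73.047714
pics/w8.png [0.5813 0.0846 7.2   ] score 68.00942 init 50.78989
```

Call:
play_rows(
  increments=[
    {"slide":[2,0.7,15],"angular":[0,-0.3,0],"claw":-0.95},
    {"slide":[0,0,20],"angular":[0,0,0],"claw":-0.95},
    {"slide":[0,0,20],"angular":[0,0,0],"claw":-0.95},
    {"slide":[0,0,20],"angular":[0,0,0],"claw":-0.95},
    {"slide":[0,0,6],"angular":[0,0,0],"claw":-0.95},
    {"slide":[0,0,0],"angular":[0,0,0],"claw":-0.95},
    {"slide":[0,0,0],"angular":[0,0,0],"claw":-0.95},
  ],
)

```text
time: 31.95
ee_pos: [0.5905, 0.0216, 0.1105]
tcp_rot: [-180.0, 0.1, -173.0]
wrist_force: [-0.6, -0.6, -0.5]
opening: 0.0096
grasp_force: 31.7
```

Call:
play_rows(
  increments=[
    {"slide":[0,0.3,4],"angular":[0,0,0],"claw":-0.95},
    {"slide":[0,0,4],"angular":[0,0,0],"claw":-0.95},
    {"slide":[0,0,4],"angular":[0,0,0],"claw":-0.95},
    {"slide":[0,0,0],"angular":[0,0,0],"claw":-0.95},
  ],
)

```text
time: 32.35
ee_pos: [0.5898, 0.0214, 0.0964]
tcp_rot: [-180.0, -0.1, -173.1]
wrist_force: [-0.2, 0.1, -1.4]
opening: 0.0095
grasp_force: 31.7
```

Call:
play_rows(
  increments=[
    {"slide":[0,0,4],"angular":[0,0,0],"claw":-0.95},
    {"slide":[0,0,4],"angular":[0,0,0],"claw":-0.95},
    {"slide":[0,0,4],"angular":[0,0,0],"claw":-0.95},
    {"slide":[0,0,0],"angular":[0,0,0],"claw":-0.95},
  ],
)

```text
time: 32.75
ee_pos: [0.5897, 0.0215, 0.0843]
tcp_rot: [-180.0, -0.1, -173.1]
wrist_force: [0.2, 1.1, -1.0]
opening: 0.0098
grasp_force: 31.7
```

Call:
play_rows(
  increments=[
    {"slide":[0,0,4],"angular":[0,0,0],"claw":-0.95},
    {"slide":[0,0,4],"angular":[0,0,0],"claw":-0.95},
    {"slide":[0,0,2],"angular":[0,0,0],"claw":-0.95},
    {"slide":[0,0,0],"angular":[0,0,0],"claw":-0.95},
  ],
)

```text
time: 33.15
ee_pos: [0.5899, 0.0215, 0.0747]
tcp_rot: [-180.0, -0.1, -173.0]
wrist_force: [-0.3, -0.3, -1.2]
opening: 0.0096
grasp_force: 31.7
```

Call:
play_rows(
  increments=[
    {"slide":[0,0,1],"angular":[0,0,0],"claw":-0.95},
    {"slide":[0,0,1],"angular":[0,0,0],"claw":-0.95},
    {"slide":[0,0,0],"angular":[0,0,0],"claw":-0.95},
  ],
)

```text
time: 33.45
ee_pos: [0.5901, 0.0215, 0.0731]
tcp_rot: [-180.0, -0.0, -173.0]
wrist_force: [0.3, 0.1, -1.1]
opening: 0.0095
grasp_force: 31.7
```

Call:
play_rows(
  increments=[
    {"slide":[0,0,1],"angular":[0,0,0],"claw":-0.95},
    {"slide":[0,0,0.5],"angular":[0,0,0],"claw":-0.95},
    {"slide":[0,0,0],"angular":[0,0,0],"claw":-0.95},
  ],
)

```text
time: 33.75
ee_pos: [0.5904, 0.0215, 0.0727]
tcp_rot: [-180.0, 0.0, -173.1]
wrist_force: [-1.6, -0.5, 5.3]
opening: 0.0093
grasp_force: 32.8
```

Call:
play_rows(
  increments=[
    {"slide":[0,0,0],"angular":[0,0,0],"claw":-0.7},
    {"slide":[0,0,0],"angular":[0,0,0],"claw":-0.53},
    {"slide":[0,0,0],"angular":[0,0,0],"claw":-0.53},
    {"slide":[0,0,-10],"angular":[0,0,0],"claw":-0.53},
    {"slide":[0,0,-30],"angular":[0,0,0],"claw":-0.53},
    {"slide":[0,0,-40],"angular":[0,0,0],"claw":-0.53},
    {"slide":[0,0,-40],"angular":[0,0,0],"claw":-0.53},
    {"slide":[0,0,0],"angular":[0,0,0],"claw":-0.53},
  ],
)

```text
time: 34.55
ee_pos: [0.5921, 0.0215, 0.1986]
tcp_rot: [-179.9, 0.5, -173.1]
wrist_force: [-0.0, -0.7, 0.0]
opening: 0.0204
grasp_force: 0.0
```

```bash
cat > nxt.py <<'E'
from rackfit import *
import sys
def go(y):
    T=tilt(40,209)
    st(); plan([((.52,.24,.23),(180,20,-162),45,-.53),(B(.043,y,.15),T,45,-.53),(B(.043,y,.105),T,20,-.53)])
E
python3 - <<'E'
from nxt import *
i,f=info('wrist'); np.savez('w9.npz',R=i["R"],t=i["t"]); snap('wrist','w9'); rfit('w9.npz','pics/w9.png',(.583,.0844,7))
go(.0217)
E
```

```text
pics/w9.png [0.581  0.0849 7.1   ] score 77.99542 init 52.763565
t 34.6 p [0.5915 0.0216 0.1956] r [-179.95    0.3  -173.05] F [ 0.4 -0.5 -0.3] op 0.0199 g 0.0 q [ 2. 10.  9. 89. -0. -5.]
[{"slide": [7.4, 37.6, -5.8], "angular": [-0.33, -3.27, -1.82], "claw": -0.53}, {"slide": [5.9, 37.8, -6], "angular": [-0.33, -3.28, -1.82], "claw": -0.53}, {"slide": [4.3, 38, -6], "angular": [-0.34, -3.27, -1.82], "claw": -0.53}, {"slide": [2.7, 38.2, -6], "angular": [-0.33, -3.28, -1.82], "claw": -0.53}, {"slide": [1.2, 38.2, -5.9], "angular": [-0.34, -3.27, -1.82], "claw": -0.53}, {"slide": [-0.3, 38.3, -5.7], "angular": [-0.33, -3.28, -1.82], "claw": -0.53}, {"slide": [-3.8, 32.3, 20.9], "angular": [-1.38, -4.98, -2.39], "claw": -0.53}, {"slide": [-3.2, 31.6, 22], "angular": [-1.38, -4.99, -2.39], "claw": -0.53}]
[{"slide": [-2.6, 31, 23], "angular": [-1.39, -4.98, -2.4], "claw": -0.53}, {"slide": [-1.8, 30.4, 24], "angular": [-1.38, -4.99, -2.39], "claw": -0.53}, {"slide": [0, 0, 15], "angular": [0, 0, 0], "claw": -0.53}, {"slide": [0, 0, 15], "angular": [0, 0, 0], "claw": -0.53}, {"slide": [0, 0, 15], "angular": [0, 0, 0], "claw": -0.53}]
end [0.546  0.3901 0.122 ] [ 180.     40.   -151.01]
```

Call:
play_rows(
  increments=[
    {"slide":[7,38,-6],"angular":[-0.3,-3.3,-1.8],"claw":-0.53},
    {"slide":[6,38,-6],"angular":[-0.3,-3.3,-1.8],"claw":-0.53},
    {"slide":[4,38,-6],"angular":[-0.3,-3.3,-1.8],"claw":-0.53},
    {"slide":[3,38,-6],"angular":[-0.3,-3.3,-1.8],"claw":-0.53},
    {"slide":[1,38,-6],"angular":[-0.3,-3.3,-1.8],"claw":-0.53},
    {"slide":[0,38,-6],"angular":[-0.4,-3.3,-1.8],"claw":-0.53},
    {"slide":[-4,32,21],"angular":[-1.4,-5,-2.4],"claw":-0.53},
    {"slide":[-3,32,22],"angular":[-1.4,-5,-2.4],"claw":-0.53},
  ],
)

```text
time: 35.4
ee_pos: [0.5193, 0.3098, 0.1901]
tcp_rot: [179.4, 30.1, -156.8]
wrist_force: [0.3, -0.6, -0.3]
opening: 0.0198
grasp_force: 0.0
```

Call:
play_rows(
  increments=[
    {"slide":[-3,31,23],"angular":[-1.4,-5,-2.4],"claw":-0.53},
    {"slide":[-2,30,24],"angular":[-1.4,-5,-2.4],"claw":-0.53},
    {"slide":[0,0,12],"angular":[0,0,0],"claw":-0.53},
    {"slide":[0,0,12],"angular":[0,0,0],"claw":-0.53},
    {"slide":[0,0,0],"angular":[0,0,0],"claw":-0.53},
    {"slide":[0,0,0],"angular":[0,0,0],"claw":-0.53},
    {"slide":[0,0,0],"angular":[0,0,0],"claw":-0.53},
  ],
)

```text
time: 36.1
ee_pos: [0.5351, 0.3831, 0.1362]
tcp_rot: [179.9, 39.9, -151.2]
wrist_force: [-0.1, 0.3, 0.7]
opening: 0.0202
grasp_force: 0.0
```

```bash
python3 - <<'E'
from nxt import *
st(); bs(); plan([(B(.043,.0217,.067),tilt(40,209),9,-.53)])
E
```

```text
t 36.1 p [0.5351 0.3831 0.1362] r [ 179.88   39.95 -151.21] F [-0.1  0.3  0.7] op 0.0202 g 0.0 q [ 38. -15. -32.  34.  -6.   7.]
bin x 0.0422 y 0.0209 z 0.1243
[{"slide": [-0.1, 0.1, 8.2], "angular": [0, -0.01, -0.02], "claw": -0.53}, {"slide": [-0.1, 0.1, 8.2], "angular": [0, -0.01, -0.02], "claw": -0.53}, {"slide": [-0.1, 0.1, 8.2], "angular": [0, -0.01, -0.02], "claw": -0.53}, {"slide": [-0.2, 0.1, 8.2], "angular": [-0.01, -0.01, -0.03], "claw": -0.53}, {"slide": [-0.1, 0.1, 8.2], "angular": [0, 0, -0.02], "claw": -0.53}, {"slide": [-0.2, 0.1, 8.1], "angular": [-0.01, -0.01, -0.03], "claw": -0.53}, {"slide": [-0.1, 0.2, 8.2], "angular": [0, 0, -0.02], "claw": -0.53}]
end [0.5675 0.402  0.0929] [ 180.     40.   -151.01]
```

Call:
play_rows(
  increments=[
    {"slide":[0,0.3,10],"angular":[0,0,0],"claw":-0.53},
    {"slide":[0,0.3,10],"angular":[0,0,0],"claw":-0.53},
    {"slide":[0,0.2,10],"angular":[0,0,0],"claw":-0.53},
    {"slide":[0,0,10],"angular":[0,0,0],"claw":-0.53},
    {"slide":[0,0,10],"angular":[0,0,0],"claw":-0.53},
    {"slide":[0,0,7],"angular":[0,0,0],"claw":-0.53},
    {"slide":[0,0,0],"angular":[0,0,0],"claw":-0.53},
    {"slide":[0,0,0],"angular":[0,0,0],"claw":-0.53},
  ],
)

```text
time: 36.9
ee_pos: [0.5657, 0.4019, 0.0908]
tcp_rot: [179.9, 39.9, -151.1]
wrist_force: [0.3, -0.7, 0.3]
opening: 0.0199
grasp_force: 0.0
```

Call:
play_rows(
  increments=[
    {"slide":[0,0,0],"angular":[0,0,0],"claw":-0.7},
    {"slide":[0,0,0],"angular":[0,0,0],"claw":-0.85},
    {"slide":[0,0,0],"angular":[0,0,0],"claw":-0.95},
    {"slide":[0,0,0],"angular":[0,0,0],"claw":-0.95},
    {"slide":[0,0,0],"angular":[0,0,0],"claw":-0.95},
  ],
  squeeze=30,
)

```text
time: 37.4
ee_pos: [0.5658, 0.402, 0.0916]
tcp_rot: [179.9, 39.9, -151.1]
wrist_force: [-2.6, -0.8, 2.9]
opening: 0.0094
grasp_force: 33.0
```

```bash
cat >> nxt.py <<'E'
CX,CY,CA=.582,.0846,np.radians(7)
def slot(y): return CX-1e-3*0-np.sin(CA)*y, CY+np.cos(CA)*y
def carry(yb,ys):
    T=tilt(40,209); st(); bs(); s=slot(ys); print('slot',s)
    plan([(B(.043,yb,.155),T,20,-.95),((.52,.24,.23),(180,20,-162),30,-.95),((*s,.19),(180,0,-173),30,-.95)])
E
python3 - <<'E'
from nxt import *
carry(.0217,-.021)
E
```

```text
t 37.4 p [0.5658 0.402  0.0916] r [ 179.89   39.92 -151.14] F [-2.6 -0.8  2.9] op 0.0094 g 33.0 q [ 37.  -8. -31.  27.  -5.   7.]
bin x 0.0410 y 0.0225 z 0.0669
slot (np.float64(0.5845592562115081), np.float64(0.06375653081553223))
[{"slide": [-0.3, -0.2, -17.6], "angular": [0, -0.02, -0.02], "claw": -0.95}, {"slide": [-0.4, -0.1, -17.6], "angular": [0.01, -0.01, -0.02], "claw": -0.95}, {"slide": [-0.3, -0.2, -17.6], "angular": [0, -0.02, -0.02], "claw": -0.95}, {"slide": [-0.4, -0.1, -17.6], "angular": [0.01, -0.01, -0.02], "claw": -0.95}, {"slide": [-0.3, -0.2, -17.7], "angular": [0, -0.02, -0.02], "claw": -0.95}, {"slide": [0.6, -19.8, -15.7], "angular": [0.92, 3.32, 1.6], "claw": -0.95}, {"slide": [1, -20, -15.3], "angular": [0.92, 3.32, 1.59], "claw": -0.95}, {"slide": [1.3, -20.3, -14.9], "angular": [0.92, 3.33, 1.6], "claw": -0.95}]
[{"slide": [1.5, -20.6, -14.5], "angular": [0.92, 3.32, 1.59], "claw": -0.95}, {"slide": [1.8, -20.9, -14.1], "angular": [0.93, 3.33, 1.6], "claw": -0.95}, {"slide": [2, -21.2, -13.7], "angular": [0.92, 3.32, 1.59], "claw": -0.95}, {"slide": [1, -26.8, 5.7], "angular": [0.27, 2.85, 1.56], "claw": -0.95}, {"slide": [0, -26.8, 5.9], "angular": [0.28, 2.85, 1.56], "claw": -0.95}, {"slide": [-1, -26.7, 6], "angular": [0.27, 2.85, 1.55], "claw": -0.95}, {"slide": [-2, -26.7, 6], "angular": [0.28, 2.85, 1.56], "claw": -0.95}, {"slide": [-3.1, -26.6, 6], "angular": [0.27, 2.85, 1.55], "claw": -0.95}]
[{"slide": [-4, -26.4, 5.9], "angular": [0.28, 2.84, 1.56], "claw": -0.95}, {"slide": [-5.1, -26.3, 5.9], "angular": [0.27, 2.85, 1.55], "claw": -0.95}]
end [0.5846 0.0637 0.19  ] [ 180.   -0. -173.]
```

Call:
play_rows(
  increments=[
    {"slide":[0,0,-10],"angular":[0,0,0],"claw":-0.95},
    {"slide":[0,0,-18],"angular":[0,0,0],"claw":-0.95},
    {"slide":[0,0,-20],"angular":[0,0,0],"claw":-0.95},
    {"slide":[0,0,-20],"angular":[0,0,0],"claw":-0.95},
    {"slide":[-1,-1,-20],"angular":[0,0,0],"claw":-0.95},
    {"slide":[0.6,-20,-16],"angular":[0.9,3.3,1.6],"claw":-0.95},
    {"slide":[1,-20,-15],"angular":[0.9,3.3,1.6],"claw":-0.95},
    {"slide":[1,-20,-15],"angular":[0.9,3.3,1.6],"claw":-0.95},
  ],
)

```text
time: 38.2
ee_pos: [0.5179, 0.3059, 0.1948]
tcp_rot: [179.3, 29.8, -156.9]
wrist_force: [0.9, 1.2, -1.2]
opening: 0.009
grasp_force: 32.3
```

Call:
play_rows(
  increments=[
    {"slide":[1.5,-21,-14],"angular":[0.9,3.3,1.6],"claw":-0.95},
    {"slide":[2,-21,-14],"angular":[0.9,3.3,1.6],"claw":-0.95},
    {"slide":[2,-21,-14],"angular":[1,3.3,1.6],"claw":-0.95},
    {"slide":[1,-27,6],"angular":[0.3,2.9,1.6],"claw":-0.95},
    {"slide":[0,-27,6],"angular":[0.3,2.9,1.6],"claw":-0.95},
    {"slide":[-1,-27,6],"angular":[0.3,2.9,1.6],"claw":-0.95},
    {"slide":[-2,-27,6],"angular":[0.3,2.8,1.5],"claw":-0.95},
    {"slide":[-3,-27,6],"angular":[0.3,2.8,1.5],"claw":-0.95},
  ],
)

```text
time: 39.0
ee_pos: [0.5662, 0.1108, 0.1993]
tcp_rot: [179.6, 5.5, -170.1]
wrist_force: [0.2, -0.2, -0.4]
opening: 0.0097
grasp_force: 32.3
```

Call:
play_rows(
  increments=[
    {"slide":[-4,-26,6],"angular":[0.3,2.8,1.5],"claw":-0.95},
    {"slide":[-5,-26,6],"angular":[0.2,2.8,1.5],"claw":-0.95},
    {"slide":[0,0,0],"angular":[0,0,0],"claw":-0.95},
    {"slide":[0,0,0],"angular":[0,0,0],"claw":-0.95},
    {"slide":[0,0,0],"angular":[0,0,0],"claw":-0.95},
  ],
)

```text
time: 39.5
ee_pos: [0.5839, 0.0628, 0.1882]
tcp_rot: [180.0, 0.1, -173.0]
wrist_force: [0.2, 0.2, -1.4]
opening: 0.0093
grasp_force: 32.3
```

```bash
cat >> nxt.py <<'E'
def down(ys,n):
    st(); i,f=info('wrist'); np.savez(n+'.npz',R=i["R"],t=i["t"]); snap('wrist',n); rfit(n+'.npz',f'pics/{n}.png',(.582,.0846,7))
    plan([((*slot(ys),.15),(180,0,-173),20,-.95),((*slot(ys),.096),(180,0,-173),14,-.95)])
E
python3 - <<'E'
from nxt import *
down(-.021,'w10')
E
```

```text
t 39.5 p [0.5839 0.0628 0.1882] r [ 1.7997e+02  6.0000e-02 -1.7296e+02] F [ 0.2  0.2 -1.4] op 0.0093 g 32.3 q [ 6.  9.  8. 89.  0. -1.]
pics/w10.png [0.587  0.0861 7.3   ] score 61.191875 init 42.033733
[{"slide": [-0.3, 0.3, 19.2], "angular": [0.01, 0.04, 0.03], "claw": -0.95}, {"slide": [-0.4, 0.4, 19.3], "angular": [0.02, 0.05, 0.03], "claw": -0.95}, {"slide": [0, 0, 13.5], "angular": [0, 0, 0], "claw": -0.95}, {"slide": [0, 0, 13.5], "angular": [0, 0, 0], "claw": -0.95}, {"slide": [0, 0, 13.5], "angular": [0, 0, 0], "claw": -0.95}, {"slide": [0, 0, 13.5], "angular": [0, 0, 0], "claw": -0.95}]
end [0.5845 0.0638 0.096 ] [-180.   -0. -173.]
```

Call:
play_rows(
  increments=[
    {"slide":[0,0.7,19],"angular":[0,0,0],"claw":-0.95},
    {"slide":[0,0.6,20],"angular":[0,0,0],"claw":-0.95},
    {"slide":[0,0,20],"angular":[0,0,0],"claw":-0.95},
    {"slide":[0,0,15],"angular":[0,0,0],"claw":-0.95},
    {"slide":[0,0,8],"angular":[0,0,0],"claw":-0.95},
    {"slide":[0,0,6],"angular":[0,0,0],"claw":-0.95},
    {"slide":[0,0,4],"angular":[0,0,0],"claw":-0.95},
    {"slide":[0,0,0],"angular":[0,0,0],"claw":-0.95},
  ],
)

```text
time: 40.35
ee_pos: [0.5842, 0.0636, 0.096]
tcp_rot: [180.0, 0.0, -173.0]
wrist_force: [-0.4, 0.1, -0.9]
opening: 0.0095
grasp_force: 32.3
```

Call:
play_rows(
  increments=[
    {"slide":[0,0,4],"angular":[0,0,0],"claw":-0.95},
    {"slide":[0,0,4],"angular":[0,0,0],"claw":-0.95},
    {"slide":[0,0,4],"angular":[0,0,0],"claw":-0.95},
    {"slide":[0,0,0],"angular":[0,0,0],"claw":-0.95},
  ],
)

```text
time: 40.75
ee_pos: [0.5838, 0.0635, 0.0832]
tcp_rot: [180.0, -0.0, -173.0]
wrist_force: [0.1, -0.7, -1.5]
opening: 0.0093
grasp_force: 32.3
```

Call:
play_rows(
  increments=[
    {"slide":[0,0,4],"angular":[0,0,0],"claw":-0.95},
    {"slide":[0,0,4],"angular":[0,0,0],"claw":-0.95},
    {"slide":[0,0,2],"angular":[0,0,0],"claw":-0.95},
    {"slide":[0,0,1],"angular":[0,0,0],"claw":-0.95},
    {"slide":[0,0,0],"angular":[0,0,0],"claw":-0.95},
  ],
)

```text
time: 41.25
ee_pos: [0.5841, 0.0636, 0.0728]
tcp_rot: [180.0, 0.0, -173.0]
wrist_force: [0.5, 0.3, -1.5]
opening: 0.0098
grasp_force: 32.3
```

Call:
play_rows(
  increments=[
    {"slide":[0,0,1],"angular":[0,0,0],"claw":-0.95},
    {"slide":[0,0,0],"angular":[0,0,0],"claw":-0.95},
  ],
)

```text
time: 41.45
ee_pos: [0.5843, 0.0636, 0.0723]
tcp_rot: [180.0, 0.1, -173.0]
wrist_force: [-0.1, 0.5, 0.8]
opening: 0.0097
grasp_force: 32.7
```

Call:
play_rows(
  increments=[
    {"slide":[0,0,0.3],"angular":[0,0,0],"claw":-0.7},
    {"slide":[0,0,0],"angular":[0,0,0],"claw":-0.53},
    {"slide":[0,0,0],"angular":[0,0,0],"claw":-0.53},
    {"slide":[0,0,-10],"angular":[0,0,0],"claw":-0.53},
    {"slide":[0,0,-30],"angular":[0,0,0],"claw":-0.53},
    {"slide":[0,0,-40],"angular":[0,0,0],"claw":-0.53},
    {"slide":[0,0,-40],"angular":[0,0,0],"claw":-0.53},
    {"slide":[0,0,0],"angular":[0,0,0],"claw":-0.6},
  ],
)

```text
time: 42.25
ee_pos: [0.586, 0.0638, 0.1987]
tcp_rot: [180.0, 0.6, -173.0]
wrist_force: [0.9, -0.9, 0.0]
opening: 0.0168
grasp_force: 0.0
```

```bash
python3 - <<'E'
from nxt import *
i,f=info('wrist'); np.savez('w11.npz',R=i["R"],t=i["t"]); snap('wrist','w11'); rfit('w11.npz','pics/w11.png',(.583,.0844,7))
go(-.065)
E
```

```text
pics/w11.png [0.5805 0.0859 7.1   ] score 73.72413 init 47.501217
t 42.3 p [0.5854 0.0637 0.1956] r [ 179.99    0.37 -173.  ] F [ 0.1  0.5 -0.2] op 0.017 g 0.0 q [ 6.  9.  9. 89.  0. -1.]
[{"slide": [8.6, 36.6, -6.9], "angular": [-0.39, -3.91, -2.18], "claw": -0.53}, {"slide": [6.8, 36.9, -7.2], "angular": [-0.39, -3.91, -2.18], "claw": -0.53}, {"slide": [4.8, 37.2, -7.4], "angular": [-0.39, -3.92, -2.17], "claw": -0.53}, {"slide": [2.9, 37.4, -7.4], "angular": [-0.39, -3.91, -2.18], "claw": -0.53}, {"slide": [1.1, 37.6, -7.2], "angular": [-0.38, -3.92, -2.17], "claw": -0.53}, {"slide": [-10.2, 14.7, 29.8], "angular": [-1.84, -6.65, -3.19], "claw": -0.53}, {"slide": [-7.4, 13.2, 31.3], "angular": [-1.85, -6.64, -3.19], "claw": -0.53}, {"slide": [-4.4, 11.9, 32.3], "angular": [-1.84, -6.65, -3.2], "claw": -0.53}]
[{"slide": [0, 0, 15], "angular": [0, 0, 0], "claw": -0.53}, {"slide": [-0.1, 0, 15], "angular": [0, 0, 0], "claw": -0.53}, {"slide": [0, -0.1, 15], "angular": [0, 0, 0], "claw": -0.53}]
end [0.5881 0.3142 0.122 ] [-180.     40.   -150.99]
```

Call:
play_rows(
  increments=[
    {"slide":[9,37,-7],"angular":[-0.4,-3.9,-2.2],"claw":-0.6},
    {"slide":[7,37,-7],"angular":[-0.4,-3.9,-2.2],"claw":-0.6},
    {"slide":[5,37,-7],"angular":[-0.4,-3.9,-2.2],"claw":-0.6},
    {"slide":[3,37,-7],"angular":[-0.4,-3.9,-2.2],"claw":-0.6},
    {"slide":[1,38,-7],"angular":[-0.4,-3.9,-2.2],"claw":-0.6},
    {"slide":[-10,15,30],"angular":[-1.8,-6.7,-3.2],"claw":-0.6},
    {"slide":[-7,13,31],"angular":[-1.8,-6.7,-3.2],"claw":-0.6},
    {"slide":[-4,12,32],"angular":[-1.8,-6.7,-3.2],"claw":-0.62},
  ],
)

```text
time: 43.1
ee_pos: [0.5587, 0.3012, 0.1508]
tcp_rot: [180.0, 40.1, -150.7]
wrist_force: [0.9, 1.1, 0.4]
opening: 0.0164
grasp_force: 0.0
```

Call:
play_rows(
  increments=[
    {"slide":[0,0,10],"angular":[0,0,0],"claw":-0.62},
    {"slide":[0,0,10],"angular":[0,0,0],"claw":-0.62},
    {"slide":[0,0,0],"angular":[0,0,0],"claw":-0.62},
    {"slide":[0,0,0],"angular":[0,0,0],"claw":-0.62},
    {"slide":[0,0,0],"angular":[0,0,0],"claw":-0.62},
    {"slide":[0,0,0],"angular":[0,0,0],"claw":-0.62},
  ],
)

```text
time: 43.7
ee_pos: [0.5711, 0.3065, 0.1376]
tcp_rot: [179.9, 39.9, -151.0]
wrist_force: [0.4, -0.1, -0.0]
opening: 0.016
grasp_force: 0.0
```

```bash
python3 - <<'E'
from nxt import *
st(); bs(); plan([(B(.043,-.065,.071),tilt(40,209),9,-.62)])
i,f=info('wrist'); np.savez('w12.npz',R=i["R"],t=i["t"]); im=snap('wrist','w12')
# tile A top edge: rows of bright pixels near prediction
for bx in(.015,.03,.06):
    u,v=wproj('w12.npz',B(bx,-.066,.08))*.7; r=im[int(round(v)),int(u)-25:int(u)+26].min(1); j=np.nonzero(r>200)[0]; print(u.round(1),(j.min()+int(u)-25,j.max()+int(u)-25) if len(j) else None, [round(wproj('w12.npz',B(bx,y,.08))[0]*.7,1) for y in(-.071,-.061)])
E
```

```text
t 43.7 p [0.5711 0.3065 0.1376] r [ 179.94   39.85 -150.99] F [ 0.4 -0.1 -0. ] op 0.016 g 0.0 q [ 28. -17. -33.  34.   1.  -1.]
bin x 0.0388 y -0.0636 z 0.1290
[{"slide": [-0.6, -0.2, 8.3], "angular": [0.01, -0.02, 0], "claw": -0.62}, {"slide": [-0.6, -0.2, 8.3], "angular": [0.01, -0.02, 0], "claw": -0.62}, {"slide": [-0.6, -0.2, 8.3], "angular": [0.01, -0.02, 0], "claw": -0.62}, {"slide": [-0.7, -0.2, 8.3], "angular": [0.01, -0.02, 0], "claw": -0.62}, {"slide": [-0.6, -0.2, 8.3], "angular": [0.01, -0.02, 0], "claw": -0.62}, {"slide": [-0.6, -0.2, 8.2], "angular": [0.01, -0.02, 0], "claw": -0.62}, {"slide": [-0.7, -0.2, 8.3], "angular": [0.01, -0.03, 0.01], "claw": -0.62}]
end [0.6073 0.325  0.096 ] [ 180.   40. -151.]
277.3 (np.int64(270), np.int64(285)) [np.float64(268.3), np.float64(286.4)]
277.4 (np.int64(270), np.int64(285)) [np.float64(268.5), np.float64(286.2)]
277.5 (np.int64(271), np.int64(285)) [np.float64(269.1), np.float64(285.8)]
```

Call:
play_rows(
  increments=[
    {"slide":[-2,-1,10],"angular":[0,0,0],"claw":-0.62},
    {"slide":[-2,-1,10],"angular":[0,0,0],"claw":-0.62},
    {"slide":[0,0,10],"angular":[0,0,0],"claw":-0.62},
    {"slide":[0,0,10],"angular":[0,0,0],"claw":-0.62},
    {"slide":[0,0,8],"angular":[0,0,0],"claw":-0.62},
    {"slide":[0,0,0],"angular":[0,0,0],"claw":-0.62},
    {"slide":[0,0,0],"angular":[0,0,0],"claw":-0.62},
  ],
)

```text
time: 44.45
ee_pos: [0.6008, 0.3211, 0.1012]
tcp_rot: [179.9, 39.7, -151.0]
wrist_force: [-0.2, -0.8, 0.0]
opening: 0.016
grasp_force: 0.0
```

Call:
play_rows(
  increments=[
    {"slide":[0,0,4],"angular":[0,0,0],"claw":-0.62},
    {"slide":[0,0,4],"angular":[0,0,0],"claw":-0.62},
    {"slide":[0,0,0],"angular":[0,0,0],"claw":-0.62},
  ],
)

```text
time: 44.75
ee_pos: [0.6053, 0.3236, 0.0951]
tcp_rot: [179.9, 39.8, -151.0]
wrist_force: [0.4, 0.8, -0.4]
opening: 0.0163
grasp_force: 0.0
```

```bash
python3 -c "
from nxt import *
st(); bs()"
```

```text
t 44.75 p [0.6053 0.3236 0.0951] r [ 179.94   39.76 -150.95] F [ 0.4  0.8 -0.4] op 0.0163 g 0.0 q [ 28. -10. -32.  28.   1.  -1.]
bin x 0.0406 y -0.0652 z 0.0718
```

Call:
play_rows(
  increments=[
    {"slide":[0,0,0],"angular":[0,0,0],"claw":-0.75},
    {"slide":[0,0,0],"angular":[0,0,0],"claw":-0.85},
    {"slide":[0,0,0],"angular":[0,0,0],"claw":-0.95},
    {"slide":[0,0,0],"angular":[0,0,0],"claw":-0.95},
    {"slide":[0,0,0],"angular":[0,0,0],"claw":-0.95},
  ],
  squeeze=30,
)

```text
time: 45.25
ee_pos: [0.6053, 0.3235, 0.0955]
tcp_rot: [179.9, 39.8, -151.0]
wrist_force: [-0.5, 1.6, -0.3]
opening: 0.0093
grasp_force: 31.0
```

```bash
sed -i 's/CX,CY,CA=.582,.0846/CX,CY,CA=.582,.0855/' nxt.py; python3 - <<'E'
from nxt import *
carry(-.0655,.021)
E
```

```text
t 45.25 p [0.6053 0.3235 0.0955] r [ 179.94   39.78 -150.95] F [-0.5  1.6 -0.3] op 0.0093 g 31.0 q [ 28. -10. -32.  28.   1.  -1.]
bin x 0.0408 y -0.0652 z 0.0722
slot (np.float64(0.5794407437884919), np.float64(0.10634346918446777))
[{"slide": [-0.3, 0, -16.6], "angular": [0.02, -0.04, 0.01], "claw": -0.95}, {"slide": [-0.4, 0, -16.6], "angular": [0.02, -0.05, 0.01], "claw": -0.95}, {"slide": [-0.4, -0.1, -16.6], "angular": [0.02, -0.04, 0], "claw": -0.95}, {"slide": [-0.4, 0, -16.5], "angular": [0.02, -0.05, 0.01], "claw": -0.95}, {"slide": [-0.3, -0.1, -16.5], "angular": [0.01, -0.04, 0], "claw": -0.95}, {"slide": [0.9, -7.9, -23.6], "angular": [1.38, 4.98, 2.39], "claw": -0.95}, {"slide": [2.6, -8.5, -23.2], "angular": [1.38, 4.99, 2.4], "claw": -0.95}, {"slide": [4.3, -9.2, -22.7], "angular": [1.38, 4.98, 2.4], "claw": -0.95}]
[{"slide": [5.8, -9.9, -22], "angular": [1.39, 4.99, 2.39], "claw": -0.95}, {"slide": [-0.1, -24.2, 7.1], "angular": [0.32, 3.32, 1.81], "claw": -0.95}, {"slide": [-1.3, -24.2, 7.2], "angular": [0.32, 3.32, 1.82], "claw": -0.95}, {"slide": [-2.5, -24.1, 7.3], "angular": [0.32, 3.32, 1.81], "claw": -0.95}, {"slide": [-3.7, -24, 7.2], "angular": [0.32, 3.32, 1.82], "claw": -0.95}, {"slide": [-4.8, -23.8, 7.1], "angular": [0.32, 3.33, 1.81], "claw": -0.95}, {"slide": [-6, -23.5, 7], "angular": [0.32, 3.32, 1.82], "claw": -0.95}]
end [0.5795 0.1064 0.19  ] [-180.    0. -173.]
```

Call:
play_rows(
  increments=[
    {"slide":[0,0,-10],"angular":[0,0,0],"claw":-0.95},
    {"slide":[0,0,-18],"angular":[0,0,0],"claw":-0.95},
    {"slide":[0,0,-18],"angular":[0,0,0],"claw":-0.95},
    {"slide":[-1,0,-18],"angular":[0,0,0],"claw":-0.95},
    {"slide":[-1,0,-18],"angular":[0,-0.2,0],"claw":-0.95},
    {"slide":[1,-8,-24],"angular":[1.4,5,2.4],"claw":-0.95},
    {"slide":[3,-8,-23],"angular":[1.4,5,2.4],"claw":-0.95},
    {"slide":[4,-9,-23],"angular":[1.4,5,2.4],"claw":-0.95},
  ],
)

```text
time: 46.05
ee_pos: [0.529, 0.2545, 0.214]
tcp_rot: [179.6, 24.8, -159.5]
wrist_force: [1.1, 0.8, -1.8]
opening: 0.0093
grasp_force: 30.9
```

Call:
play_rows(
  increments=[
    {"slide":[6,-10,-22],"angular":[1.4,5,2.4],"claw":-0.95},
    {"slide":[0,-24,7],"angular":[0.3,3.3,1.8],"claw":-0.95},
    {"slide":[-1,-24,7],"angular":[0.3,3.3,1.8],"claw":-0.95},
    {"slide":[-3,-24,7],"angular":[0.3,3.3,1.8],"claw":-0.95},
    {"slide":[-4,-24,7],"angular":[0.3,3.3,1.8],"claw":-0.95},
    {"slide":[-5,-24,7],"angular":[0.3,3.3,1.8],"claw":-0.95},
    {"slide":[-6,-24,7],"angular":[0.3,3.3,1.8],"claw":-0.95},
    {"slide":[0,0,0],"angular":[0,0,0],"claw":-0.95},
  ],
)

```text
time: 46.85
ee_pos: [0.5809, 0.1046, 0.1884]
tcp_rot: [180.0, -0.2, -173.1]
wrist_force: [-0.8, -0.2, -2.2]
opening: 0.0098
grasp_force: 30.9
```

Call:
play_rows(
  increments=[
    {"slide":[0,0,0],"angular":[0,0,0],"claw":-0.95},
    {"slide":[0,0,0],"angular":[0,0,0],"claw":-0.95},
  ],
)

```text
time: 47.05
ee_pos: [0.5797, 0.1075, 0.1913]
tcp_rot: [179.9, 0.1, -172.8]
wrist_force: [-0.0, 0.5, -0.8]
opening: 0.0096
grasp_force: 30.9
```

```bash
python3 - <<'E'
from nxt import *
down(.021,'w13')
E
```

```text
t 47.05 p [0.5797 0.1075 0.1913] r [ 1.7989e+02  1.3000e-01 -1.7282e+02] F [-0.   0.5 -0.8] op 0.0096 g 30.9 q [10.  9.  9. 89.  0.  3.]
pics/w13.png [0.5805 0.0851 7.    ] score 59.59152 init 39.877117
[{"slide": [0.1, -0.4, 13.8], "angular": [0.03, 0.05, 0.07], "claw": -0.95}, {"slide": [0.1, -0.5, 13.8], "angular": [0.04, 0.05, 0.06], "claw": -0.95}, {"slide": [0.2, -0.4, 13.9], "angular": [0.03, 0.04, 0.07], "claw": -0.95}, {"slide": [0, 0, 13.5], "angular": [0, 0, 0], "claw": -0.95}, {"slide": [0, 0, 13.5], "angular": [0, 0, 0], "claw": -0.95}, {"slide": [0, 0, 13.5], "angular": [0, 0, 0], "claw": -0.95}, {"slide": [0, 0, 13.5], "angular": [0, 0, 0], "claw": -0.95}]
end [0.5794 0.1063 0.096 ] [ 180.    0. -173.]
```

Call:
play_rows(
  increments=[
    {"slide":[0.5,-0.8,19],"angular":[0,0,0.2],"claw":-0.95},
    {"slide":[0.5,-0.7,20],"angular":[0,0,0],"claw":-0.95},
    {"slide":[0,0,20],"angular":[0,0,0],"claw":-0.95},
    {"slide":[0,0,15],"angular":[0,0,0],"claw":-0.95},
    {"slide":[0,0,8],"angular":[0,0,0],"claw":-0.95},
    {"slide":[0,0,5],"angular":[0,0,0],"claw":-0.95},
    {"slide":[0,0,4],"angular":[0,0,0],"claw":-0.95},
    {"slide":[0,0,0],"angular":[0,0,0],"claw":-0.95},
  ],
)

```text
time: 47.9
ee_pos: [0.5793, 0.1055, 0.0997]
tcp_rot: [179.9, 0.1, -173.1]
wrist_force: [-0.3, -0.1, -0.1]
opening: 0.0094
grasp_force: 30.9
```

Call:
play_rows(
  increments=[
    {"slide":[0,0,4],"angular":[0,0,0],"claw":-0.95},
    {"slide":[0,0,4],"angular":[0,0,0],"claw":-0.95},
    {"slide":[0,0,4],"angular":[0,0,0],"claw":-0.95},
    {"slide":[0,0,0],"angular":[0,0,0],"claw":-0.95},
  ],
)

```text
time: 48.3
ee_pos: [0.5789, 0.1054, 0.0869]
tcp_rot: [179.9, -0.0, -173.1]
wrist_force: [-1.0, 1.6, -1.4]
opening: 0.0096
grasp_force: 30.9
```

Call:
play_rows(
  increments=[
    {"slide":[0,0,4],"angular":[0,0,0],"claw":-0.95},
    {"slide":[0,0,3],"angular":[0,0,0],"claw":-0.95},
    {"slide":[0,0,2],"angular":[0,0,0],"claw":-0.95},
    {"slide":[0,0,0],"angular":[0,0,0],"claw":-0.95},
  ],
)

```text
time: 48.7
ee_pos: [0.5792, 0.1055, 0.0784]
tcp_rot: [179.9, 0.0, -173.1]
wrist_force: [0.2, 1.0, -2.4]
opening: 0.0091
grasp_force: 30.9
```

Call:
play_rows(
  increments=[
    {"slide":[0,0,1],"angular":[0,0,0],"claw":-0.95},
    {"slide":[0,0,0],"angular":[0,0,0],"claw":-0.95},
  ],
)

```text
time: 48.9
ee_pos: [0.5794, 0.1055, 0.078]
tcp_rot: [179.9, 0.1, -173.1]
wrist_force: [-0.7, -0.7, 1.9]
opening: 0.0095
grasp_force: 31.4
```

Call:
play_rows(
  increments=[
    {"slide":[0,0,0.3],"angular":[0,0,0],"claw":-0.7},
    {"slide":[0,0,0],"angular":[0,0,0],"claw":-0.53},
    {"slide":[0,0,0],"angular":[0,0,0],"claw":-0.53},
    {"slide":[0,0,-10],"angular":[0,0,0],"claw":-0.53},
    {"slide":[0,0,-30],"angular":[0,0,0],"claw":-0.53},
    {"slide":[0,0,-40],"angular":[0,0,0],"claw":-0.53},
    {"slide":[0,0,-40],"angular":[0,0,0],"claw":-0.6},
    {"slide":[0,0,0],"angular":[0,0,0],"claw":-0.6},
  ],
)

```text
time: 49.7
ee_pos: [0.581, 0.1056, 0.2043]
tcp_rot: [179.9, 0.6, -173.1]
wrist_force: [-0.1, 0.4, 0.9]
opening: 0.0173
grasp_force: 0.0
```

```bash
python3 - <<'E'
from nxt import *
go(.065)
E
```

```text
t 49.7 p [0.581  0.1056 0.2043] r [ 179.88    0.57 -173.07] F [-0.1  0.4  0.9] op 0.0173 g 0.0 q [10.  9. 10. 90.  0.  3.]
[{"slide": [11, 35.2, -6.5], "angular": [-0.47, -4.84, -2.74], "claw": -0.53}, {"slide": [8.7, 35.7, -7], "angular": [-0.47, -4.84, -2.74], "claw": -0.53}, {"slide": [6.4, 36.2, -7.3], "angular": [-0.46, -4.84, -2.74], "claw": -0.53}, {"slide": [4.1, 36.4, -7.5], "angular": [-0.47, -4.83, -2.74], "claw": -0.53}, {"slide": [-1.4, 34.3, 16.2], "angular": [-1.11, -3.99, -1.92], "claw": -0.53}, {"slide": [-1.4, 34, 16.9], "angular": [-1.1, -3.99, -1.91], "claw": -0.53}, {"slide": [-1.4, 33.6, 17.7], "angular": [-1.11, -3.99, -1.92], "claw": -0.53}, {"slide": [-1.2, 33.2, 18.5], "angular": [-1.1, -3.99, -1.91], "claw": -0.53}]
[{"slide": [-1, 32.8, 19.1], "angular": [-1.11, -3.98, -1.92], "claw": -0.53}, {"slide": [0, 0, 15], "angular": [0, 0, 0], "claw": -0.53}, {"slide": [-0.1, 0, 15], "angular": [0, 0, 0], "claw": -0.53}, {"slide": [0, 0, 15], "angular": [0, 0, 0], "claw": -0.53}]
end [0.5251 0.428  0.122 ] [ 180.   40. -151.]
```

Call:
play_rows(
  increments=[
    {"slide":[11,35,-7],"angular":[-0.5,-4.8,-2.7],"claw":-0.62},
    {"slide":[9,36,-7],"angular":[-0.5,-4.8,-2.7],"claw":-0.62},
    {"slide":[6,36,-7],"angular":[-0.5,-4.8,-2.7],"claw":-0.62},
    {"slide":[4,36,-7],"angular":[-0.5,-4.9,-2.8],"claw":-0.62},
    {"slide":[-1,34,16],"angular":[-1.1,-4,-1.9],"claw":-0.62},
    {"slide":[-1,34,17],"angular":[-1.1,-4,-1.9],"claw":-0.62},
    {"slide":[-1,34,18],"angular":[-1.1,-4,-1.9],"claw":-0.62},
    {"slide":[-1,33,18],"angular":[-1.1,-4,-1.9],"claw":-0.62},
  ],
)

```text
time: 50.5
ee_pos: [0.5005, 0.3793, 0.1647]
tcp_rot: [179.2, 35.8, -153.7]
wrist_force: [0.5, 0.2, 0.2]
opening: 0.0161
grasp_force: 0.0
```

Call:
play_rows(
  increments=[
    {"slide":[-1,33,19],"angular":[-1.1,-4,-1.9],"claw":-0.62},
    {"slide":[0,0,10],"angular":[0,0,0],"claw":-0.62},
    {"slide":[0,0,10],"angular":[0,0,0],"claw":-0.62},
    {"slide":[0,0,0],"angular":[0,0,0],"claw":-0.62},
    {"slide":[0,0,0],"angular":[0,0,0],"claw":-0.62},
    {"slide":[0,0,0],"angular":[0,0,0],"claw":-0.62},
    {"slide":[0,0,0],"angular":[0,0,0],"claw":-0.62},
  ],
)

```text
time: 51.2
ee_pos: [0.5085, 0.4188, 0.1353]
tcp_rot: [179.6, 39.6, -151.4]
wrist_force: [-0.1, -0.5, -0.0]
opening: 0.0166
grasp_force: 0.0
```

```bash
python3 - <<'E'
from nxt import *
st(); bs()
i,f=info('wrist'); np.savez('w14.npz',R=i["R"],t=i["t"]); im=snap('wrist','w14')
for bx in(.015,.03,.06):
    u,v=wproj('w14.npz',B(bx,.066,.08))*.7; r=im[int(round(v)),int(u)-25:int(u)+26].min(1); j=np.nonzero(r>200)[0]; print(u.round(1),(j.min()+int(u)-25,j.max()+int(u)-25) if len(j) else None, [round(wproj('w14.npz',B(bx,y,.08))[0]*.7,1) for y in(.071,.061)])
E
```

```text
t 51.2 p [0.5085 0.4188 0.1353] r [ 179.56   39.6  -151.45] F [-0.1 -0.5 -0. ] op 0.0166 g 0.0 q [ 43. -14. -31.  35.  -9.  11.]
bin x 0.0371 y 0.0650 z 0.1274
283.2 (np.int64(273), np.int64(289)) [np.float64(292.3), np.float64(274.1)]
283.3 (np.int64(274), np.int64(290)) [np.float64(292.2), np.float64(274.4)]
283.4 (np.int64(275), np.int64(290)) [np.float64(291.7), np.float64(275.0)]
```

```bash
python3 - <<'E'
from nxt import *
plan([(B(.042,.0653,.0715),tilt(40,209),9,-.62)])
E
```

```text
[{"slide": [-0.8, 0, 8], "angular": [0.02, -0.06, -0.05], "claw": -0.62}, {"slide": [-0.8, 0, 8], "angular": [0.02, -0.06, -0.05], "claw": -0.62}, {"slide": [-0.8, 0, 8], "angular": [0.02, -0.06, -0.05], "claw": -0.62}, {"slide": [-0.8, 0, 7.9], "angular": [0.02, -0.06, -0.05], "claw": -0.62}, {"slide": [-0.8, 0, 8], "angular": [0.02, -0.06, -0.05], "claw": -0.62}, {"slide": [-0.7, 0.1, 7.9], "angular": [0.03, -0.05, -0.04], "claw": -0.62}, {"slide": [-0.8, 0, 8], "angular": [0.02, -0.06, -0.05], "claw": -0.62}]
end [0.5432 0.4383 0.0957] [ 180.   40. -151.]
```

Call:
play_rows(
  increments=[
    {"slide":[-2,0,10],"angular":[0,-0.2,-0.2],"claw":-0.62},
    {"slide":[-2,0,10],"angular":[0.1,-0.2,-0.2],"claw":-0.62},
    {"slide":[-1,0,10],"angular":[0,0,0],"claw":-0.62},
    {"slide":[0,0,10],"angular":[0,0,0],"claw":-0.62},
    {"slide":[0,0,8],"angular":[0,0,0],"claw":-0.62},
    {"slide":[0,0,0],"angular":[0,0,0],"claw":-0.62},
    {"slide":[0,0,0],"angular":[0,0,0],"claw":-0.62},
  ],
)

```text
time: 51.95
ee_pos: [0.5381, 0.4359, 0.1001]
tcp_rot: [-180.0, 39.9, -150.9]
wrist_force: [-0.5, -0.3, -0.0]
opening: 0.0161
grasp_force: 0.0
```

Call:
play_rows(
  increments=[
    {"slide":[0,0,4],"angular":[0,0,0],"claw":-0.62},
    {"slide":[0,0,4],"angular":[0,0,0],"claw":-0.62},
    {"slide":[0,0,0],"angular":[0,0,0],"claw":-0.62},
  ],
)

```text
time: 52.25
ee_pos: [0.5426, 0.4384, 0.0941]
tcp_rot: [-180.0, 39.9, -150.9]
wrist_force: [-0.9, -0.3, -0.3]
opening: 0.0164
grasp_force: 0.0
```

Call:
play_rows(
  increments=[
    {"slide":[0,0,0],"angular":[0,0,0],"claw":-0.75},
    {"slide":[0,0,0],"angular":[0,0,0],"claw":-0.85},
    {"slide":[0,0,0],"angular":[0,0,0],"claw":-0.95},
    {"slide":[0,0,0],"angular":[0,0,0],"claw":-0.95},
    {"slide":[0,0,0],"angular":[0,0,0],"claw":-0.95},
  ],
  squeeze=30,
)

```text
time: 52.75
ee_pos: [0.5426, 0.4384, 0.0945]
tcp_rot: [-180.0, 39.9, -150.9]
wrist_force: [-0.4, 0.0, -0.1]
opening: 0.0098
grasp_force: 31.2
```

```bash
sed -i 's/CX,CY,CA=.582,.0855/CX,CY,CA=.581,.0853/' nxt.py; python3 - <<'E'
from nxt import *
carry(.0653,.063)
E
```

```text
t 52.75 p [0.5426 0.4384 0.0945] r [-179.98   39.95 -150.87] F [-0.4  0.  -0.1] op 0.0098 g 31.2 q [ 42.  -7. -30.  28.  -8.  10.]
bin x 0.0409 y 0.0656 z 0.0709
slot (np.float64(0.5733222313654757), np.float64(0.1478304075534033))
[{"slide": [-0.4, 0, -16.8], "angular": [0.01, -0.01, 0.02], "claw": -0.95}, {"slide": [-0.4, -0.1, -16.8], "angular": [0.02, -0.01, 0.02], "claw": -0.95}, {"slide": [-0.4, -0.1, -16.8], "angular": [0.01, -0.01, 0.02], "claw": -0.95}, {"slide": [-0.4, 0, -16.9], "angular": [0.02, -0.01, 0.02], "claw": -0.95}, {"slide": [-0.3, -0.1, -16.8], "angular": [0.01, -0.01, 0.02], "claw": -0.95}, {"slide": [0.5, -23.2, -13.5], "angular": [0.79, 2.85, 1.37], "claw": -0.95}, {"slide": [0.6, -23.4, -13.1], "angular": [0.79, 2.85, 1.37], "claw": -0.95}, {"slide": [0.7, -23.6, -12.7], "angular": [0.79, 2.85, 1.37], "claw": -0.95}]
[{"slide": [0.8, -23.7, -12.4], "angular": [0.79, 2.85, 1.37], "claw": -0.95}, {"slide": [0.8, -23.9, -12], "angular": [0.79, 2.84, 1.37], "claw": -0.95}, {"slide": [0.9, -24.1, -11.7], "angular": [0.79, 2.85, 1.36], "claw": -0.95}, {"slide": [0.8, -24.4, -11.2], "angular": [0.79, 2.84, 1.37], "claw": -0.95}, {"slide": [-1.8, -26, 11.3], "angular": [0.48, 4.99, 2.72], "claw": -0.95}, {"slide": [-4, -25.8, 11.2], "angular": [0.48, 4.98, 2.72], "claw": -0.95}, {"slide": [-6.2, -25.5, 11], "angular": [0.48, 4.99, 2.72], "claw": -0.95}, {"slide": [-8.4, -25, 10.7], "angular": [0.48, 4.98, 2.73], "claw": -0.95}]
end [0.5734 0.1478 0.19  ] [-180.    0. -173.]
```

Call:
play_rows(
  increments=[
    {"slide":[0,0,-10],"angular":[0,0,0],"claw":-0.95},
    {"slide":[0,0,-18],"angular":[0,0,0],"claw":-0.95},
    {"slide":[0,0,-18],"angular":[0,0,0],"claw":-0.95},
    {"slide":[-1,0,-19],"angular":[0,0,0],"claw":-0.95},
    {"slide":[-1,0,-19],"angular":[0,0,0],"claw":-0.95},
    {"slide":[0.5,-23,-13.5],"angular":[0.8,2.9,1.4],"claw":-0.95},
    {"slide":[0.6,-23,-13],"angular":[0.8,2.9,1.4],"claw":-0.95},
    {"slide":[0.7,-24,-13],"angular":[0.8,2.9,1.4],"claw":-0.95},
  ],
)

```text
time: 53.55
ee_pos: [0.5062, 0.3383, 0.1913]
tcp_rot: [179.4, 31.1, -156.0]
wrist_force: [0.9, 0.3, -1.6]
opening: 0.0095
grasp_force: 31.1
```

Call:
play_rows(
  increments=[
    {"slide":[1,-24,-12],"angular":[0.8,2.8,1.4],"claw":-0.95},
    {"slide":[1,-24,-12],"angular":[0.8,2.8,1.4],"claw":-0.95},
    {"slide":[1,-24,-12],"angular":[0.8,2.8,1.3],"claw":-0.95},
    {"slide":[1,-25,-11],"angular":[0.8,2.8,1.3],"claw":-0.95},
    {"slide":[-2,-26,11],"angular":[0.5,5,2.7],"claw":-0.95},
    {"slide":[-4,-26,11],"angular":[0.5,5,2.7],"claw":-0.95},
    {"slide":[-6,-25,11],"angular":[0.5,5,2.7],"claw":-0.95},
    {"slide":[-8,-25,11],"angular":[0.5,5,2.7],"claw":-0.95},
  ],
)

```text
time: 54.35
ee_pos: [0.5734, 0.1467, 0.1905]
tcp_rot: [-179.8, -0.2, -173.0]
wrist_force: [0.2, 0.6, -1.1]
opening: 0.0095
grasp_force: 31.1
```

Call:
play_rows(
  increments=[
    {"slide":[0,0,0],"angular":[0,0,0],"claw":-0.95},
    {"slide":[0,0,0],"angular":[0,0,0],"claw":-0.95},
    {"slide":[0,0,0],"angular":[0,0,0],"claw":-0.95},
    {"slide":[0,0,0],"angular":[0,0,0],"claw":-0.95},
  ],
)

```text
time: 54.75
ee_pos: [0.5724, 0.1483, 0.1916]
tcp_rot: [-179.9, 0.1, -172.8]
wrist_force: [0.1, -0.0, -0.5]
opening: 0.0097
grasp_force: 31.1
```

```bash
python3 - <<'E'
from nxt import *
down(.063,'w15')
E
```

```text
t 54.75 p [0.5724 0.1483 0.1916] r [-1.7986e+02  1.2000e-01 -1.7277e+02] F [ 0.1 -0.  -0.5] op 0.0097 g 31.1 q [15. 10.  9. 89. -0.  7.]
pics/w15.png [0.582  0.0861 9.    ] score 66.30704 init 37.918674
[{"slide": [-0.3, -0.2, 13.9], "angular": [-0.05, 0.04, 0.08], "claw": -0.95}, {"slide": [-0.3, -0.2, 13.9], "angular": [-0.04, 0.04, 0.07], "claw": -0.95}, {"slide": [-0.2, -0.1, 13.8], "angular": [-0.05, 0.04, 0.08], "claw": -0.95}, {"slide": [0, 0, 13.5], "angular": [0, 0, 0], "claw": -0.95}, {"slide": [0, 0, 13.5], "angular": [0, 0, 0], "claw": -0.95}, {"slide": [0, 0, 13.5], "angular": [0, 0, 0], "claw": -0.95}, {"slide": [0, 0, 13.5], "angular": [0, 0, 0], "claw": -0.95}]
end [0.5733 0.1479 0.096 ] [ 180.   -0. -173.]
```

```bash
python3 - <<'E'
from rackfit import *
for c in((.582,.0846,7),(.582,.0861,9),(.585,.088,9.5),(.582,.082,5)): rfit('w15.npz','pics/w15.png',c)
rfit('w13.npz','pics/w13.png',(.582,.0861,9)); rfit('w11.npz','pics/w11.png',(.582,.0861,9))
a=cv2.imread('pics/w15.png'); cv2.imwrite('pics/w15b.png',cv2.resize(a,(800,600),interpolation=cv2.INTER_CUBIC))
E
```

```text
pics/w15.png [0.582  0.0861 9.    ] score 66.30704 init 37.918674
pics/w15.png [0.582  0.0861 9.    ] score 66.30704 init 37.918674
pics/w15.png [0.5805 0.0855 7.    ] score 66.03685 init 37.918674
pics/w15.png [0.5805 0.0855 7.    ] score 66.03685 init 37.918674
pics/w13.png [0.5805 0.0851 7.    ] score 59.59152 init 39.877117
pics/w11.png [0.5805 0.0856 7.2   ] score 74.136765 init 47.501217
```

View pics/w15b.png

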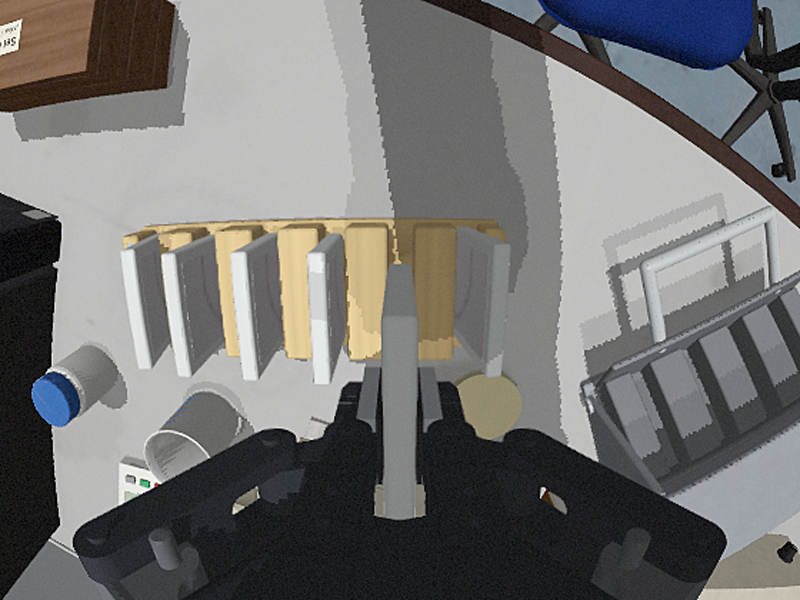

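Call:
play_rows(
  increments=[
    {"slide":[0,0,19],"angular":[-0.1,0.1,0.2],"claw":-0.95},
    {"slide":[0,-0.2,20],"angular":[0,0,0],"claw":-0.95},
    {"slide":[0,0,20],"angular":[0,0,0],"claw":-0.95},
    {"slide":[0,0,15],"angular":[0,0,0],"claw":-0.95},
    {"slide":[0,0,8],"angular":[0,0,0],"claw":-0.95},
    {"slide":[0,0,5],"angular":[0,0,0],"claw":-0.95},
    {"slide":[0,0,4],"angular":[0,0,0],"claw":-0.95},
    {"slide":[0,0,0],"angular":[0,0,0],"claw":-0.95},
  ],
)

```text
time: 55.6
ee_pos: [0.5729, 0.1473, 0.0991]
tcp_rot: [-179.9, -0.1, -173.0]
wrist_force: [-0.4, 0.5, -0.5]
opening: 0.0094
grasp_force: 31.1
```

Call:
play_rows(
  increments=[
    {"slide":[0,0,4],"angular":[0,0,0],"claw":-0.95},
    {"slide":[0,0,4],"angular":[0,0,0],"claw":-0.95},
    {"slide":[0,0,4],"angular":[0,0,0],"claw":-0.95},
    {"slide":[0,0,0],"angular":[0,0,0],"claw":-0.95},
  ],
)

```text
time: 56.0
ee_pos: [0.5724, 0.1471, 0.0862]
tcp_rot: [-179.9, -0.2, -173.1]
wrist_force: [-0.6, 0.4, -1.7]
opening: 0.0095
grasp_force: 31.1
```

Call:
play_rows(
  increments=[
    {"slide":[0,0,4],"angular":[0,0,0],"claw":-0.95},
    {"slide":[0,0,3],"angular":[0,0,0],"claw":-0.95},
    {"slide":[0,0,2],"angular":[0,0,0],"claw":-0.95},
    {"slide":[0,0,0],"angular":[0,0,0],"claw":-0.95},
  ],
)

```text
time: 56.4
ee_pos: [0.5725, 0.1471, 0.0776]
tcp_rot: [-179.9, -0.2, -173.1]
wrist_force: [-0.2, 0.2, -1.5]
opening: 0.0095
grasp_force: 31.1
```

Call:
play_rows(
  increments=[
    {"slide":[0,0,1],"angular":[0,0,0],"claw":-0.95},
    {"slide":[0,0,0],"angular":[0,0,0],"claw":-0.95},
  ],
)

```text
time: 56.6
ee_pos: [0.5727, 0.1472, 0.077]
tcp_rot: [-179.9, -0.1, -173.0]
wrist_force: [-0.1, -0.4, -1.4]
opening: 0.0097
grasp_force: 31.1
```

Call:
play_rows(
  increments=[
    {"slide":[0,0,0.8],"angular":[0,0,0],"claw":-0.95},
    {"slide":[0,0,0],"angular":[0,0,0],"claw":-0.7},
    {"slide":[0,0,0],"angular":[0,0,0],"claw":-0.53},
    {"slide":[0,0,0],"angular":[0,0,0],"claw":-0.53},
    {"slide":[0,0,-10],"angular":[0,0,0],"claw":-0.53},
    {"slide":[0,0,-30],"angular":[0,0,0],"claw":-0.53},
    {"slide":[0,0,-45],"angular":[0,0,0],"claw":-0.4},
    {"slide":[0,0,-45],"angular":[0,0,0],"claw":-0.4},
  ],
)

```text
time: 57.4
ee_pos: [0.5725, 0.1473, 0.2082]
tcp_rot: [-179.9, -0.2, -173.0]
wrist_force: [0.9, 0.0, 0.8]
opening: 0.0257
grasp_force: 0.0
```

```bash
python3 - <<'E'
from nxt import *
st()
T=tilt(20.8,119); R=Ro.from_euler('xyz',T,degrees=True); p=np.array([.5043,.3416,.0645]); z=R.apply([0,0,1])
plan([(p-.13*z,T,45,-.4),(p-.03*z,T,35,-.4)])
E
```

```text
t 57.4 p [0.5725 0.1473 0.2082] r [-1.7993e+02 -1.7000e-01 -1.7305e+02] F [0.9 0.  0.8] op 0.0257 g 0.0 q [14. 10. 11. 91. -0.  7.]
[{"slide": [9.7, 20.4, 2.5], "angular": [-2.05, -1.38, 7.46], "claw": -0.4}, {"slide": [12.3, 18.9, 2.9], "angular": [-2.05, -1.38, 7.46], "claw": -0.4}, {"slide": [14.7, 17, 3.2], "angular": [-2.05, -1.38, 7.46], "claw": -0.4}, {"slide": [16.9, 14.9, 3.4], "angular": [-2.05, -1.38, 7.46], "claw": -0.4}, {"slide": [18.7, 12.4, 3.5], "angular": [-2.05, -1.38, 7.46], "claw": -0.4}, {"slide": [20.2, 9.8, 3.4], "angular": [-2.05, -1.38, 7.46], "claw": -0.4}, {"slide": [21.4, 6.9, 3.2], "angular": [-2.05, -1.39, 7.46], "claw": -0.4}, {"slide": [22.2, 4, 2.9], "angular": [-2.05, -1.38, 7.47], "claw": -0.4}]
[{"slide": [22.6, 0.9, 2.4], "angular": [-2.06, -1.39, 7.46], "claw": -0.4}, {"slide": [0, 0, 33.3], "angular": [0, 0, 0], "claw": -0.4}, {"slide": [0, 0, 33.3], "angular": [0, 0, 0], "claw": -0.4}, {"slide": [0, 0, 33.4], "angular": [0, 0, 0], "claw": -0.4}]
end [0.495  0.3364 0.0925] [159.2   0.  119. ]
```

Call:
play_rows(
  increments=[
    {"slide":[10,20,2.5],"angular":[-2,-1.4,7.5],"claw":-0.4},
    {"slide":[12,19,3],"angular":[-2,-1.4,7.5],"claw":-0.4},
    {"slide":[15,17,3],"angular":[-2,-1.4,7.5],"claw":-0.4},
    {"slide":[17,15,3],"angular":[-2,-1.4,7.5],"claw":-0.4},
    {"slide":[19,12,3],"angular":[-2,-1.4,7.5],"claw":-0.4},
    {"slide":[20,10,3],"angular":[-2.1,-1.4,7.5],"claw":-0.4},
    {"slide":[21,7,3],"angular":[-2.1,-1.4,7.4],"claw":-0.4},
    {"slide":[22,4,3],"angular":[-2.1,-1.4,7.4],"claw":-0.4},
  ],
)

```text
time: 58.2
ee_pos: [0.4764, 0.3001, 0.1887]
tcp_rot: [161.1, 1.4, 126.0]
wrist_force: [-0.1, 0.3, -0.4]
opening: 0.0255
grasp_force: 0.0
```

Call:
play_rows(
  increments=[
    {"slide":[23,1,2],"angular":[-2.1,-1.4,7.4],"claw":-0.4},
    {"slide":[0,0,25],"angular":[0,0,0],"claw":-0.4},
    {"slide":[0,0,20],"angular":[0,0,0],"claw":-0.4},
    {"slide":[0,0,0],"angular":[0,0,0],"claw":-0.4},
    {"slide":[0,0,0],"angular":[0,0,0],"claw":-0.4},
    {"slide":[0,0,0],"angular":[0,0,0],"claw":-0.4},
  ],
)

```text
time: 58.8
ee_pos: [0.4791, 0.3267, 0.1451]
tcp_rot: [159.0, 0.3, 118.9]
wrist_force: [-0.5, 0.7, 1.1]
opening: 0.0256
grasp_force: 0.0
```

```bash
python3 - <<'E'
from nxt import *
st()
T=tilt(20.8,119); p=np.array([.5043,.3416,.0650])
plan([(p,T,18,-.4)])
w=[]
for t in np.linspace(.7,-.0,13)[1:]: w.append((W(-.04*np.cos(t)-.1*np.sin(t),0,.0145+.1*np.cos(t)-.04*np.sin(t)),tilt(np.degrees(t)/2,119),20,-.9))
plan(w,start=(p,T))
E
```

```text
t 58.8 p [0.4791 0.3267 0.1451] r [158.97   0.28 118.9 ] F [-0.5  0.7  1.1] op 0.0256 g 0.0 q [ 35. -12. -20.  60.  -3.  96.]
[{"slide": [0.3, -0.3, 17], "angular": [0.05, 0.06, 0], "claw": -0.4}, {"slide": [0.2, -0.3, 17.1], "angular": [0.04, 0.06, 0], "claw": -0.4}, {"slide": [0.2, -0.2, 17], "angular": [0.05, 0.06, 0], "claw": -0.4}, {"slide": [0.2, -0.2, 17.1], "angular": [0.04, 0.06, 0], "claw": -0.4}, {"slide": [0.2, -0.3, 17], "angular": [0.05, 0.06, 0], "claw": -0.4}]
end [0.5043 0.3416 0.065 ] [159.2  -0.  119. ]
[{"slide": [0.5, 4.8, -4.3], "angular": [2.42, 0, 0], "claw": -0.9}, {"slide": [0, 4.9, -3.9], "angular": [1.67, 0, 0], "claw": -0.9}, {"slide": [0, 5, -3.7], "angular": [1.67, 0, 0], "claw": -0.9}, {"slide": [0, 5.1, -3.7], "angular": [1.67, 0, 0], "claw": -0.9}, {"slide": [0, 5.3, -3.4], "angular": [1.67, 0, 0], "claw": -0.9}, {"slide": [0, 5.3, -3.3], "angular": [1.67, 0, 0], "claw": -0.9}, {"slide": [0, 5.4, -3.2], "angular": [1.67, 0, 0], "claw": -0.9}, {"slide": [0, 5.6, -3], "angular": [1.68, 0, 0], "claw": -0.9}]
[{"slide": [0, 5.6, -2.8], "angular": [1.67, 0, 0], "claw": -0.9}, {"slide": [0, 5.7, -2.7], "angular": [1.67, 0, 0], "claw": -0.9}, {"slide": [0, 5.7, -2.5], "angular": [1.67, 0, 0], "claw": -0.9}, {"slide": [0, 5.8, -2.3], "angular": [1.67, 0, 0], "claw": -0.9}]
end [0.552  0.3686 0.1145] [180.   0. 119.]
```

Call:
play_rows(
  increments=[
    {"slide":[0.3,-0.3,20],"angular":[0,0.2,0],"claw":-0.4},
    {"slide":[0.3,-0.3,20],"angular":[0,0,0],"claw":-0.4},
    {"slide":[0.3,-0.3,20],"angular":[0,0,0],"claw":-0.4},
    {"slide":[0,0,15],"angular":[0,0,0],"claw":-0.4},
    {"slide":[0,0,10],"angular":[0,0,0],"claw":-0.4},
    {"slide":[0,0,0],"angular":[0,0,0],"claw":-0.4},
  ],
)

```text
time: 59.4
ee_pos: [0.5041, 0.3412, 0.0626]
tcp_rot: [159.2, 0.1, 119.0]
wrist_force: [-0.3, -0.6, -0.1]
opening: 0.0258
grasp_force: 0.0
```

Call:
play_rows(
  increments=[
    {"slide":[0,0,0],"angular":[0,0,0],"claw":-0.6},
    {"slide":[0,0,0],"angular":[0,0,0],"claw":-0.8},
    {"slide":[0,0,0],"angular":[0,0,0],"claw":-0.9},
    {"slide":[0,0,0],"angular":[0,0,0],"claw":-0.9},
  ],
  squeeze=20,
)

```text
time: 59.8
ee_pos: [0.5043, 0.3416, 0.0647]
tcp_rot: [159.0, 0.1, 119.0]
wrist_force: [-5.3, -3.2, 5.8]
opening: 0.0093
grasp_force: 19.9
```

Gripped. Swing home.

Call:
play_rows(
  increments=[
    {"slide":[0,4.8,-4.3],"angular":[1.7,0,0],"claw":-0.9},
    {"slide":[0,4.9,-3.9],"angular":[1.7,0,0],"claw":-0.9},
    {"slide":[0,5,-3.7],"angular":[1.7,0,0],"claw":-0.9},
    {"slide":[0,5.1,-3.7],"angular":[1.7,0,0],"claw":-0.9},
    {"slide":[0,5.3,-3.4],"angular":[1.7,0,0],"claw":-0.9},
    {"slide":[0,5.3,-3.3],"angular":[1.7,0,0],"claw":-0.9},
  ],
)

```text
time: 60.4
ee_pos: [0.5229, 0.3521, 0.0932]
tcp_rot: [169.5, 0.1, 119.0]
wrist_force: [-7.1, -3.1, 1.0]
opening: 0.0093
grasp_force: 20.5
```

Call:
play_rows(
  increments=[
    {"slide":[0,5.4,-3.2],"angular":[1.7,0,0],"claw":-0.9},
    {"slide":[0,5.6,-3],"angular":[1.7,0,0],"claw":-0.9},
    {"slide":[0,5.6,-2.8],"angular":[1.7,0,0],"claw":-0.9},
    {"slide":[0,5.7,-2.7],"angular":[1.7,0,0],"claw":-0.9},
    {"slide":[0,5.7,-2.5],"angular":[1.7,0,0],"claw":-0.9},
    {"slide":[0,0,0],"angular":[0,0,0],"claw":-0.9},
  ],
)

```text
time: 61.0
ee_pos: [0.5468, 0.3657, 0.1123]
tcp_rot: [177.8, 0.1, 119.0]
wrist_force: [-5.0, -2.4, 9.1]
opening: 0.009
grasp_force: 20.9
```

Call:
play_rows(
  increments=[
    {"slide":[0,4,-1.5],"angular":[1,0,0],"claw":-0.9},
    {"slide":[0,3,-1],"angular":[0,0,0],"claw":-0.9},
    {"slide":[0,0,0],"angular":[0,0,0],"claw":-0.9},
  ],
)

```text
time: 61.3
ee_pos: [0.552, 0.3686, 0.1148]
tcp_rot: [178.8, 0.1, 119.0]
wrist_force: [-7.6, -2.2, 6.8]
opening: 0.0089
grasp_force: 21.1
```

Call:
play_rows(
  increments=[
    {"slide":[0,2,0],"angular":[0,0,0],"claw":-0.9},
    {"slide":[0,0,0],"angular":[0,0,0],"claw":-0.9},
  ],
)

```text
time: 61.5
ee_pos: [0.5521, 0.3687, 0.1147]
tcp_rot: [179.0, 0.1, 119.0]
wrist_force: [-15.8, -6.7, 11.7]
opening: 0.0095
grasp_force: 21.7
```

Call:
play_rows(
  increments=[
    {"slide":[0,1.5,0],"angular":[0,0,0],"claw":-0.9},
    {"slide":[0,0,0],"angular":[0,0,0],"claw":-0.9},
  ],
)

```text
time: 61.7
ee_pos: [0.5522, 0.3687, 0.1147]
tcp_rot: [179.2, 0.1, 119.0]
wrist_force: [-22.9, -11.4, 13.6]
opening: 0.0089
grasp_force: 22.4
```

Call:
play_rows(
  increments=[
    {"slide":[0,-3,0],"angular":[0,0,0],"claw":-0.5},
    {"slide":[0,0,0],"angular":[0,0,0],"claw":-0.4},
    {"slide":[0,0,0],"angular":[0,0,0],"claw":-0.4},
    {"slide":[0,0,-10],"angular":[0,0,0],"claw":-0.4},
    {"slide":[0,0,-25],"angular":[0,0,0],"claw":-0.4},
    {"slide":[0,0,-40],"angular":[0,0,0],"claw":-0.4},
    {"slide":[0,0,-40],"angular":[0,0,0],"claw":-0.4},
  ],
)

```text
time: 62.4
ee_pos: [0.5506, 0.3674, 0.2305]
tcp_rot: [178.8, 0.1, 119.0]
wrist_force: [-0.2, 0.4, 1.8]
opening: 0.0255
grasp_force: 0.0
```

Call:
play_rows(
  increments=[
    {"slide":[0,-45,0],"angular":[0,0,0],"claw":-0.4},
    {"slide":[0,-45,0],"angular":[0,0,0],"claw":-0.4},
    {"slide":[0,-40,0],"angular":[0,0,0],"claw":-0.4},
    {"slide":[0,0,0],"angular":[0,0,0],"claw":-0.4},
    {"slide":[0,0,0],"angular":[0,0,0],"claw":-0.4},
  ],
)

```text
time: 62.9
ee_pos: [0.437, 0.3047, 0.2275]
tcp_rot: [178.6, 0.1, 119.0]
wrist_force: [-0.1, -0.0, -0.3]
opening: 0.0257
grasp_force: 0.0
```

```bash
python3 - <<'E'
from nxt import *
st(); i,f=info('wrist'); np.savez('w16.npz',R=i["R"],t=i["t"]); im=snap('wrist','w16')
# handle check: bright bar pixels near predicted closed position, vs pred at 0.05 rad
for y in(-.03,0,.03):
    print([ (wproj('w16.npz',B(-.04,y,.1,t))*.7).round(1).tolist() for t in(0,.05)])
t=snap('top','top9'); a=cv2.imread('pics/top0.png')[:,:,::-1]
# handle in top view: compare start (closed) and now
c=[proj('top',B(-.04,y,.1,0)) for y in(-.04,.04)]; print(c)
u0,v0,u1,v1=int(min(c[0][0],c[1][0]))-8,int(min(c[0][1],c[1][1]))-10,int(max(c[0][0],c[1][0]))+8,int(max(c[0][1],c[1][1]))+12
g0=cv2.cvtColor(a[v0:v1,u0:u1].copy(),cv2.COLOR_RGB2GRAY).astype(np.float32);g1=cv2.cvtColor(t[v0:v1,u0:u1].copy(),cv2.COLOR_RGB2GRAY).astype(np.float32)
print('corr',np.corrcoef(g0.ravel(),g1.ravel())[0,1],'shift',cv2.phaseCorrelate(g0,g1))
rfit('w16.npz','pics/w16.png',(.581,.0855,7))
E
```

```text
t 62.9 p [0.437  0.3047 0.2275] r [1.7863e+02 9.0000e-02 1.1899e+02] F [-0.1 -0.  -0.3] op 0.0257 g 0.0 q [35.  1.  3. 91. -0. 96.]
[[427.8, 246.6], [421.9, 245.9]]
[[432.7, 213.3], [426.6, 212.6]]
[[436.8, 177.9], [430.5, 177.3]]
[(np.float64(202.384172050154), np.float64(202.6930181840069)), (np.float64(172.98840082979285), np.float64(219.11266225287517))]
corr 0.5857214387416284 shift ((0.1241801153563955, 0.1732404055810619), 0.4778357304011782)
pics/w16.png [0.572  0.0855 6.8   ] score 27.36625 init 19.316412
```

```bash
python3 - <<'E'
from nxt import *
g=cv2.cvtColor(cv2.imread('pics/w16.png'),cv2.COLOR_BGR2GRAY)
for v in(178,213,247): print(v,g[v,418:448].tolist())
t=cv2.imread('pics/top9.png')[:,:,::-1].copy(); m,k,c,r=rackmask(t); print(k,c,r)
# white tile tops in rack in top view: expected pixel of each slot's tile top edge centre (z=.085)
hsv=cv2.cvtColor(t,cv2.COLOR_RGB2HSV)
for ys in(-.105,-.063,-.021,.021,.063,.105):
    x,y=slot(ys); u,v=proj('top',(x,y,.085)); row=hsv[int(round(v))-1:int(round(v))+2,int(u)-6:int(u)+7]; s=row[...,1].mean(0).round(); val=row[...,2].mean(0).round(); print(ys,round(u,1),s.tolist(),val.tolist())
E
```

```text
178 [134, 121, 116, 85, 82, 84, 99, 99, 70, 58, 68, 63, 60, 55, 103, 112, 121, 129, 138, 147, 156, 165, 155, 154, 157, 134, 55, 59, 64, 61]
213 [74, 82, 95, 102, 92, 59, 62, 64, 57, 62, 89, 103, 119, 126, 134, 143, 152, 161, 160, 155, 155, 140, 68, 59, 54, 63, 57, 65, 58, 65]
247 [84, 84, 87, 85, 78, 84, 101, 114, 126, 137, 140, 146, 154, 158, 155, 153, 162, 55, 61, 63, 64, 65, 61, 68, 67, 57, 62, 65, 60, 59]
1879 (np.float64(303.44598190526875), np.float64(202.45396487493346)) ((303.08941650390625, 201.439208984375), (34.3266716003418, 97.06952667236328), 82.3595962524414)
-0.105 346.4 [5.0, 3.0, 2.0, 4.0, 6.0, 61.0, 101.0, 100.0, 99.0, 98.0, 94.0, 65.0, 22.0] [199.0, 224.0, 226.0, 203.0, 140.0, 103.0, 147.0, 198.0, 217.0, 218.0, 214.0, 192.0, 171.0]
-0.063 329.7 [97.0, 89.0, 42.0, 3.0, 3.0, 4.0, 5.0, 2.0, 3.0, 21.0, 70.0, 97.0, 100.0] [205.0, 148.0, 93.0, 75.0, 84.0, 141.0, 211.0, 230.0, 227.0, 218.0, 218.0, 211.0, 175.0]
-0.021 313.0 [99.0, 92.0, 49.0, 2.0, 5.0, 5.0, 3.0, 2.0, 22.0, 71.0, 96.0, 99.0, 96.0] [197.0, 141.0, 89.0, 82.0, 139.0, 209.0, 230.0, 227.0, 216.0, 215.0, 218.0, 219.0, 220.0]
0.021 296.3 [99.0, 99.0, 93.0, 44.0, 3.0, 5.0, 3.0, 3.0, 10.0, 59.0, 95.0, 99.0, 97.0] [212.0, 173.0, 118.0, 88.0, 130.0, 200.0, 229.0, 229.0, 220.0, 215.0, 216.0, 218.0, 219.0]
0.063 279.5 [97.0, 98.0, 100.0, 99.0, 43.0, 4.0, 4.0, 3.0, 5.0, 29.0, 90.0, 101.0, 98.0] [218.0, 215.0, 183.0, 132.0, 111.0, 162.0, 221.0, 232.0, 221.0, 183.0, 195.0, 216.0, 218.0]
0.105 262.8 [52.0, 8.0, 4.0, 2.0, 5.0, 3.0, 1.0, 2.0, 3.0, 21.0, 80.0, 100.0, 100.0] [170.0, 196.0, 221.0, 224.0, 206.0, 156.0, 117.0, 109.0, 109.0, 110.0, 145.0, 196.0, 218.0]
```

```bash
python3 -c "
from workcell import bot
print(bot.job_done())"
```

```text
the job is handed in; nothing more can be done
None
```

The job is handed in at about 63 s of the 200 s: both loose slide boxes are stacked on the fixed one, all four tiles from the bin stand in the rack's free slots, the empty bin is pushed home to its stop, and the jar and beaker were not touched.

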